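Put the hair things away, button up the tilt-out bin and hang the headbands

TASK

Tidy the ledge: put every comb, the hairbrush and the claw clip, as many as are lying about, into the yellow tilt-out bin, then push the bin fully shut and turn both wooden turnbuttons square across its front to secure it. Hang each headband astride the steel rail so that it hangs free (before or after the bin, as you like). Leave the other things standing where they are.

Things in the scene. Friction and masses are not known exactly. Their poses are not given: they have to be found in the camera images.
- bin (a joint): tilt of the yellow plastic tilt-out bin in rad: 0 is fully shut (upright, flush in its carcass), up to 0.58 is tilted out towards the robot. It hinges along its front lower edge, 20 mm above the ledge; the hinge is stiff, so the bin stays at any angle, and 3 to 6 N at its upper edge move it
- bin_lip (a point): middle of the top edge of the yellow bin's outer front face. The face is flat, 222 mm wide, 8 mm thick and 196 mm tall from the hinge line to this point. Axes turn with the bin: z up along the face, x inward at right angles to the face (away from the robot), y to the left; when shut the lip is 216 mm above the ledge
- bin_in (a point): centre of the yellow bin's inner floor. Axes as for bin_lip. The inside is about 96 mm (x) by 200 mm (y); the back and side walls stand 114 mm above the inner floor, the front face 190 mm. The open top is loaded from above while the bin is tilted out
- unit: open-fronted chipboard carcass that holds the bin, fixed: 260 mm wide (y), 200 mm high, from 30 mm before to 150 mm behind its origin; origin on the ledge below the middle of the shut bin's front face; x away from the robot. Two 15 mm side cheeks flank the bin and carry the turnbuttons on their front ends; a top board, with things on it, covers only the rear 100 mm
- turn_left (a joint): angle (rad) of the dark wooden turnbutton on the left (+y) cheek: 0 = its tongue points straight out from the unit, towards the robot (open; -0.35 at most), 1.57 = tongue square across the bin's front face (secured, at its stop). Turns counter-clockwise seen from above to secure, stiffly (0.05 N m), and stays where left. If turned in while the bin is out, the tongue blocks the bin
- turn_right (a joint): the same for the right (-y) cheek: 0 open, 1.57 secured; turns clockwise seen from above to secure
- turn_left_grip (a point): on the left turnbutton's vertical pivot axis, 241 mm above the ledge, the height to grip; x axis along the tongue. Upright grip fin centred here: 44 mm (x), 12 mm thick (y), from 212 to 250 mm above the ledge; tongue below it 16 mm wide, 12 mm high, reaching 55 mm from the axis. The axis lies 12 mm before the shut bin's face (top edge at 216 mm), so keep fingertips above 218 mm
- turn_right_grip (a point): the same for the right turnbutton
- rail_mid (a point): middle of the axis of the horizontal steel rail, 160 mm above the ledge: a bar 14 mm thick and 240 mm long along y, on a post with a round foot at each end, fixed
- pink_comb: pink plastic hair comb, 130 x 30 x 10 mm, 30 g; it lies flat; origin at the centre of its underside, x along its length, y across, z up
- teal_comb: teal plastic pocket comb, 110 x 28 x 10 mm, 25 g; it lies flat; origin at the centre of its underside, x along its length, y across, z up
- hairbrush: wooden hairbrush with black bristle block, 150 mm long, lying bristles down, 70 g; origin at ledge level 80 mm from the handle end; x towards the head, z up; the head is 80 x 44 mm and 30 mm high from the ledge, centred 30 mm along +x; the handle is 18 mm wide and its underside is 18 mm above the ledge
- claw_clip: lilac plastic claw hair clip, 72 x 34 x 28 mm, 30 g; it lies flat; origin at the centre of its underside, x along its length, y across, z up
- headband_red: red plastic headband, a stiff arch standing on its two feet, 70 g: 110 mm across (x), 40 mm wide (y), clear width inside 100 mm; origin midway between the feet at their underside, z up; crown underside 100 mm, crown top 105 mm above the feet; on the crown a chunky cream bow to grip it by, 44 mm (x) by 26 mm (y), from 106 to 142 mm above the feet
- headband_red_crown (a point): underside of the red headband's crown, 100 mm above its feet; axes as the headband
- headband_blue: blue plastic headband, a stiff arch standing on its two feet, 70 g: 110 mm across (x), 40 mm wide (y), clear width inside 100 mm; origin midway between the feet at their underside, z up; crown underside 100 mm, crown top 105 mm above the feet; on the crown a chunky yellow bow to grip it by, 44 mm (x) by 26 mm (y), from 106 to 142 mm above the feet
- headband_blue_crown (a point): underside of the blue headband's crown, 100 mm above its feet; axes as the headband
- cologne: amber glass cologne bottle, 52 x 30 x 110 mm with a black twist cap, standing on the carcass top; bystander; origin at the underside
- polish_tin: black shoe polish tin with a pale lid, 72 mm across, 24 mm high, on the carcass top; bystander; origin at the underside
- shoe_brush: wooden shoe brush with black bristles, 160 x 50 x 40 mm; bystander (belongs to shoes, not hair); origin at the underside
- lotion: white lotion bottle with green cap, 60 mm across, 170 mm high; bystander; origin at the underside
- deodorant: blue and white deodorant can, 44 mm across, 130 mm high; bystander; origin at the underside
- mug: blue mug, 80 mm across, 90 mm high; bystander; origin at the underside
- soap_box: green soap box, 100 x 65 x 35 mm; bystander; origin at the underside
There are look-alikes about, which are no part of the job. What is shaped like the hairbrush but pink or purple is not meant. Several things look just like the claw_clip: the one meant starts nearest to the robot's base.

How it is judged:
On the way, in this order (a step that is already met when the one before it is completed fails the run):
1. every comb, hairbrush and clip that is present lies in the yellow bin while it is tilted out (x of pink_comb in the frame of bin_in between -0.055 and 0.055 m and y of pink_comb in the frame of bin_in between -0.105 and 0.105 m and z of pink_comb in the frame of bin_in between -0.02 and 0.115 m and x of teal_comb in the frame of bin_in between -0.055 and 0.055 m and y of teal_comb in the frame of bin_in between -0.105 and 0.105 m and z of teal_comb in the frame of bin_in between -0.02 and 0.115 m and x of hairbrush in the frame of bin_in between -0.055 and 0.055 m and y of hairbrush in the frame of bin_in between -0.105 and 0.105 m and z of hairbrush in the frame of bin_in between -0.02 and 0.115 m and x of claw_clip in the frame of bin_in between -0.055 and 0.055 m and y of claw_clip in the frame of bin_in between -0.105 and 0.105 m and z of claw_clip in the frame of bin_in between -0.02 and 0.115 m and value of joint bin above 0.2 rad), for 0.2 s.
2. the bin is pushed fully shut with them inside (x of pink_comb in the frame of bin_in between -0.055 and 0.055 m and y of pink_comb in the frame of bin_in between -0.105 and 0.105 m and z of pink_comb in the frame of bin_in between -0.02 and 0.115 m and x of teal_comb in the frame of bin_in between -0.055 and 0.055 m and y of teal_comb in the frame of bin_in between -0.105 and 0.105 m and z of teal_comb in the frame of bin_in between -0.02 and 0.115 m and x of hairbrush in the frame of bin_in between -0.055 and 0.055 m and y of hairbrush in the frame of bin_in between -0.105 and 0.105 m and z of hairbrush in the frame of bin_in between -0.02 and 0.115 m and x of claw_clip in the frame of bin_in between -0.055 and 0.055 m and y of claw_clip in the frame of bin_in between -0.105 and 0.105 m and z of claw_clip in the frame of bin_in between -0.02 and 0.115 m and value of joint bin below 0.05 rad), for 0.2 s.
3. both turnbuttons are turned across the shut bin (value of joint bin below 0.05 rad and value of joint each of turn_left, turn_right above 1.3 rad), for 0.2 s.
At the end, for the whole second after the job is handed in: Every present comb, brush and clip is inside the bin, the bin is shut (within 0.05 rad), both turnbuttons stand across it (beyond 1.3 of 1.57 rad), and every present headband hangs astride the rail, its crown within 25 mm of the bar and upright within 0.5 rad, at rest (all of step 3 and x of pink_comb in the frame of bin_in between -0.055 and 0.055 m and y of pink_comb in the frame of bin_in between -0.105 and 0.105 m and z of pink_comb in the frame of bin_in between -0.02 and 0.115 m and x of teal_comb in the frame of bin_in between -0.055 and 0.055 m and y of teal_comb in the frame of bin_in between -0.105 and 0.105 m and z of teal_comb in the frame of bin_in between -0.02 and 0.115 m and x of hairbrush in the frame of bin_in between -0.055 and 0.055 m and y of hairbrush in the frame of bin_in between -0.105 and 0.105 m and z of hairbrush in the frame of bin_in between -0.02 and 0.115 m and x of claw_clip in the frame of bin_in between -0.055 and 0.055 m and y of claw_clip in the frame of bin_in between -0.105 and 0.105 m and z of claw_clip in the frame of bin_in between -0.02 and 0.115 m and x of headband_red_crown in the frame of rail_mid between -0.025 and 0.025 m and y of headband_red_crown in the frame of rail_mid between -0.125 and 0.125 m and z of headband_red_crown in the frame of rail_mid between -0.015 and 0.025 m and angle between each of headband_red, headband_blue's own z axis and vertical below 0.5 rad and linear speed of each of headband_red, headband_blue below 0.05 m/s and x of headband_blue_crown in the frame of rail_mid between -0.025 and 0.025 m and y of headband_blue_crown in the frame of rail_mid between -0.125 and 0.125 m and z of headband_blue_crown in the frame of rail_mid between -0.015 and 0.025 m); the robot touches nothing.
It fails at once if a bystander (cologne, polish tin, shoe brush, lotion, deodorant, mug or soap box) is knocked over (angle between any of cologne, polish_tin, shoe_brush, lotion, deodorant, mug, soap_box's own z axis and vertical above 0.6 rad).
It fails at once if a bystander is shoved more than 50 mm from its place (distance of any of cologne, polish_tin, shoe_brush, lotion, deodorant, mug, soap_box from where it was at the start of the episode above 0.05 m).
Of pink_comb, teal_comb, hairbrush, claw_clip only 3 to 4 are there at a start; the rules pass over those that are not, and their reading is None.
Of headband_red, headband_blue only 1 to 2 are there at a start; the rules pass over those that are not, and their reading is None.
At some moment in a run one of pink_comb, teal_comb, hairbrush, claw_clip may be knocked a few centimetres aside while the robot is not near it.
It also fails if it takes over 208 s, if anything falls off the work surface, if the arm or the gripper's body presses on something with over 40 N, if the wrist force passes 120 N, or if a joint passes its speed limit or range.

ROBOT

A 7-joint arm with a two-finger parallel gripper is mounted at the origin on the work surface. World frame = base frame: x ahead of the robot, y to its left, z up, the work surface at z = 0. Lengths are in m, angles in rad, forces in N, time in s.
With the tool pointing down it reaches from about 0.425 to 0.875 m from the base axis. Payload 8.4 kg.
Tool frame: the origin (TCP) lies at the very end of the fingers, on their centre line; the grasp point (between the pads) lies 19 mm behind it (bot.grip_point_offset is the z of the grasp point in the tool frame, in m); z points along the fingers, y is the direction in which the jaws open and shut (so a half turn about z gives the same grasp; the last joint's range is limited). The gripper opens to 87 mm and grips with 3 to 60 N. Pads are 19 mm wide; open, the fingers measure 117 mm over their backs; the gripper's body (75 mm by 190 mm) begins 51 mm behind the grasp point.
Start: joints at [1.204, 0.333, 0.04, 1.465, -0.013, 1.343, -0.059], TCP at [0.172, -0.627, 0.223] pointing down, gripper open.
Joint ranges: [-2.58, 2.58], [-0.38, 2.09], [-1.3, 1.39], [0.25, 2.4], [-1.5, 4.64], [0.08, 2.09], [-2.65, 2.65]. Speed limits (rad/s): [2.22, 2.22, 2.79, 2.79, 3.14, 3.14, 3.14].

INTERFACE

Orientations are given as a 3x3 rotation matrix whose columns are the frame's x, y, z axes.
In Python, from bench import bot, read_camera, spotter gives the robot as it stands. The module is installed in compiled form; this text tells all that it offers.
- The arm moves only by the tool send_rows, never from a script. Its argument "steps" is a list of rows, each an object with "offset": the shift along the tool's x, y, z in m, a list of three; "rotation": the turn, a rotation vector about the tool's x, y, z in rad, a list of three. In form: [{"offset": [tx, ty, tz], "rotation": [rx, ry, rz]}, ...]. A call has 1 to 5 rows; each row is the pose to reach, as a shift and turn from the pose commanded when the call began, along the tool's axes at that moment; what a row does not reach only later rows make up. A row lasts 1/10 s, in which the tool goes at most 50 mm and 8.59 degrees, less where a joint would pass 70% of its speed; a pose out of reach is approached as far as the arm can. A call with a gripper value outside its range is refused whole. "grip" is the closure, from 0 (fully open) to 1 (shut), set as the call begins (left out, the last holds). The fingers move at their own pace and stop on an object; "newtons" is the grip in N (left out, the last holds). Time passes only in rows, so rows that repeat a pose let the fingers close. It gives the time, the measured TCP pose, the force and the opening at its end, in the units of the state.
- bot.read_state(): the state, without advancing time (a new reading comes with each control period).
- read_camera(name): name is "side" or "top"; returns a dict with "color" (480x640x3 uint8, red, green, blue), "fov_y" (degrees; the focal length in pixels is half the picture's height over the tangent of half this angle, whatever the lens; pixels are square), "cx", "cy" (the principal point, pixels), "D" ([k1, k2, p1, p2, k3] as OpenCV has them; the pictures are not rectified), "rvec" (rotation vector, rad) and "tvec" (3), from world to camera coordinates, as OpenCV has them. Camera axes: x right, y down, z forward; pixel columns grow to the right and rows downward; lengths in m; the calibration is good to about 2 mm. A picture is of the moment at which its call begins. There is no depth.
- bot.close_job(): hands the job in, once; it reports no verdict.
Trained networks look in a picture, given as the dict that the camera call returned (one of the last four; its "shot" number tells which), for a name from the list of things; names that differ only in an ending like _2 or _b are one class to them, and where a whole thing is asked for, a point or a joint stands for the part that bears it (a point fixed in the world has none). Each returns a list of dicts, best first, with "p" (0 to 1); they miss things now and then, are a little off and sometimes report something else, mostly with a low value. They report only what shows in the picture. A call takes as long as a camera call. They do not tell look-alikes from the thing itself.
- spotter.masks_of(picture, query): "region" (480x640 bool, what is visible of it) and "extent" ([centre column, centre row, width, height] in pixels, round what is visible of it).
- spotter.spot_point(picture, query): "point" ([column, row] in pixels: a listed point, or the origin of a listed thing).
The state is a dict: "time_s": time; "joints": joint angles; "dq": joint speeds; "tau": joint torques, N m; "eef_pos": TCP position; "ee_rot": TCP orientation; "ft_force": force on the tool from outside, world axes, zero at the start; "moment": the same for the moment, N m; "opening": finger opening in m.
Only numpy, scipy, OpenCV 4.12 (cv2) and the standard library are available. Lean on these libraries where they do the work, as an engineer would, in place of code of your own. Each camera call takes 0.05 s, during which the arm holds its last target.

## Working session

There is one attempt and no reset: what is moved stays moved. The work goes in short steps, Python scripts to look and compute and a tool call to move; the robot and the scene stay as the last step left them, time stands still between calls to the robot, and variables do not carry over. Pictures are saved under pics/ and viewed, and the job is handed in when it is done.

Besides the shell and the picture viewer there is one more tool, called after ">>>" by a JSON object that holds its "name" and its "arguments", one argument or row to a line. send_rows: Moves the arm, as the interface text tells. Its arguments: {"type":"object","properties":{"steps":{"type":"array","items":{"type":"object","properties":{"offset":{"type":"array","items":{"type":"number"}},"rotation":{"type":"array","items":{"type":"number"}}}}},"grip":{"type":"number"},"newtons":{"type":"number"}},"required":["steps"]}

```bash
ls; mkdir -p pics; cat > h.py <<'E'
import numpy as np, cv2
from bench import bot, read_camera, spotter
def K(p):
    f=240/np.tan(np.radians(p['fov_y'])/2); return np.array([[f,0,p['cx']],[0,f,p['cy']],[0,0,1.]])
def ray(p,uv):
    R=cv2.Rodrigues(np.array(p['rvec'],float))[0]; t=np.array(p['tvec'],float).ravel()
    n=cv2.undistortPoints(np.array([[uv]],float),K(p),np.array(p['D'],float)).ravel()
    return -R.T@t, R.T@np.array([n[0],n[1],1.])
def onz(p,uv,z):
    c,d=ray(p,uv); return c+d*(z-c[2])/d[2]
def proj(p,X):
    return cv2.projectPoints(np.array(X,float).reshape(-1,3),np.array(p['rvec'],float),np.array(p['tvec'],float),K(p),np.array(p['D'],float))[0].reshape(-1,2)
def tri(p1,u1,p2,u2):
    c1,d1=ray(p1,u1);c2,d2=ray(p2,u2);d1/=np.linalg.norm(d1);d2/=np.linalg.norm(d2)
    A=np.stack([d1,-d2],1);s=np.linalg.lstsq(A,c2-c1,rcond=None)[0]
    a=c1+d1*s[0];b=c2+d2*s[1];return (a+b)/2,np.linalg.norm(a-b)
def save(p,n,marks=()):
    im=p['color'][:,:,::-1].copy()
    for m in marks: cv2.circle(im,tuple(int(round(v)) for v in m),3,(0,0,255),1)
    cv2.imwrite('pics/'+n+'.png',im)
E
python3 - <<'E'
from h import *
for n in('top','side'):
    p=read_camera(n); save(p,n+'0'); c,_=ray(p,(320,240)); print(n,p['shot'],p['fov_y'],p['D'],c.round(3),onz(p,(320,240),0).round(3))
print(bot.read_state())
E
```

```text
pics
top 1 57.049197473695635 [-0.01301067  0.          0.          0.          0.        ] [ 0.281 -0.033  1.212] [ 0.52  -0.051  0.   ]
side 2 56.34817598445773 [0.00250318 0.         0.         0.         0.        ] [ 0.219 -0.926  1.093] [0.536 0.047 0.   ]
{'time_s': 0.1, 'joints': array([ 1.20377113,  0.33385464,  0.03988305,  1.46616968, -0.01336761,
        1.34325105, -0.05847829]), 'dq': array([-0.00014684, -0.00195036,  0.00040789, -0.00204138,  0.00035745,
        0.00149223, -0.00129793]), 'tau': array([ 3.31601797e-03, -6.57813048e+01,  1.33980241e+00, -4.04706717e+01,
       -5.96218952e-02,  4.10219387e-02,  6.53097186e-05]), 'eef_pos': array([ 0.1718658 , -0.62645135,  0.22174546]), 'ee_rot': array([[ 9.64347509e-01,  2.64638685e-01, -4.98940958e-04],
       [ 2.64639123e-01, -9.64346605e-01,  1.32668340e-03],
       [-1.30060269e-04, -1.41142313e-03, -9.99998995e-01]]), 'ft_force': array([ 0.76967909, -0.88519064, -0.57860846]), 'moment': array([ 0.00412051, -0.00358287,  0.05027425]), 'opening': 0.08714841528263222}
```

View pics/top0.png

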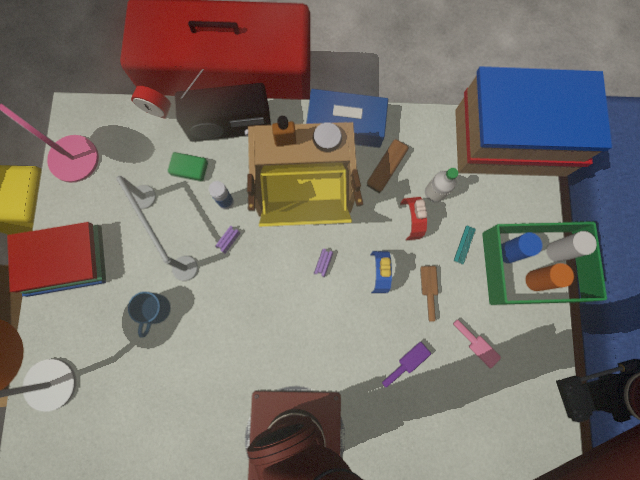

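View pics/side0.png

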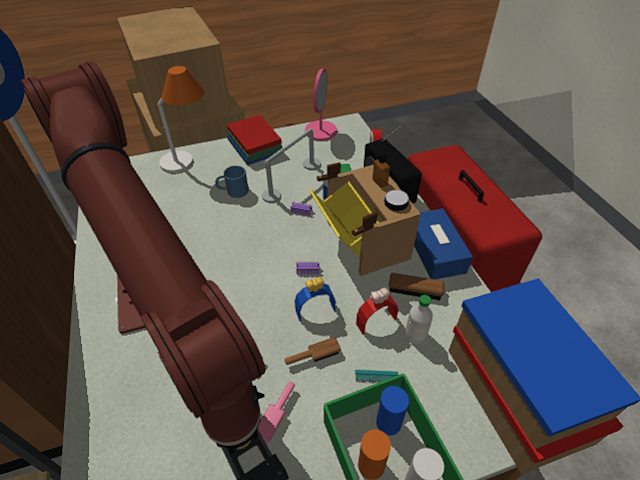

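The top view shows the bin tilted out at (305,190), the rail from (125,180) to (180,265), the blue headband at (383,270) and the red one at (415,218). It also shows the teal comb (464,244), the brown brush (430,290), and lilac clips at (228,238) and (323,262). I see no pink comb. Next I'll measure positions.

```bash
python3 - <<'E'
from h import *
pt=read_camera('top');ps=read_camera('side')
for q in['pink_comb','teal_comb','hairbrush','claw_clip','headband_red','headband_red_crown','headband_blue','headband_blue_crown','bin_lip','bin_in','unit','turn_left_grip','turn_right_grip','rail_mid','shoe_brush','lotion','deodorant','mug','soap_box']:
    a=spotter.spot_point(pt,q);b=spotter.spot_point(ps,q)
    print(q)
    for r in a[:3]: print('   T',np.round(r['point'],1),round(r['p'],2),onz(pt,r['point'],0).round(3)[:2])
    for r in b[:3]: print('   S',np.round(r['point'],1),round(r['p'],2),onz(ps,r['point'],0).round(3)[:2])
    if a and b: X,e=tri(pt,a[0]['point'],ps,b[0]['point']);print('   tri',X.round(3),round(e,4))
E
```

```text
pink_comb
   T [190.3 168.4] 0.34 [0.72  0.326]
teal_comb
   T [462.9 248.3] 0.8 [ 0.506 -0.454]
   S [237.4 192.1] 0.74 [0.321 0.379]
   tri [ 0.336 -0.262  0.551] 0.1331
hairbrush
   T [404.6 363.3] 0.95 [ 0.191 -0.284]
   T [472.4 339.7] 0.82 [ 0.255 -0.469]
   T [425.3 290.6] 0.67 [ 0.385 -0.344]
   S [315.5 356.2] 0.6 [ 0.389 -0.354]
   S [276.8 413.5] 0.6 [ 0.252 -0.47 ]
   S [315.  313.1] 0.56 [ 0.43  -0.223]
   tri [ 0.29  -0.317 -0.009] 0.2102
claw_clip
   T [324.1 263.7] 0.69 [ 0.453 -0.064]
   T [409.5 223. ] 0.57 [ 0.575 -0.304]
   T [228.1 243.8] 0.51 [0.502 0.204]
   S [303.1 212.6] 0.73 [0.521 0.193]
   S [307.1 267.8] 0.71 [ 0.459 -0.054]
   tri [ 0.435 -0.06   0.247] 0.0343
headband_red
   T [410.7 221.6] 0.62 [ 0.579 -0.307]
   S [374.5 321.4] 0.79 [ 0.582 -0.304]
   tri [ 0.579 -0.306  0.005] 0.0019
headband_red_crown
   T [418.4 209.5] 0.87 [ 0.615 -0.33 ]
   S [379.7 301.2] 0.77 [ 0.624 -0.244]
   tri [ 0.588 -0.306  0.099] 0.0009
headband_blue
   T [376.8 272.4] 0.58 [ 0.432 -0.21 ]
   S [316.6 310.3] 0.83 [ 0.438 -0.215]
   S [371.4 322.3] 0.71 [ 0.572 -0.304]

[... 1207 characters left out ...]
86.6 168. ] 0.75 [ 0.738 -0.24 ]
   T [144.  217.4] 0.71 [0.572 0.444]
   S [411.9 291.9] 0.87 [ 0.729 -0.244]
   S [342.4 177.7] 0.6 [0.721 0.33 ]
   tri [ 0.735 -0.24  -0.005] 0.0078
lotion
   T [435.1 188.4] 0.56 [ 0.68 -0.38]
   S [414.5 333.6] 0.65 [ 0.671 -0.375]
   S [333.  167.2] 0.21 [0.709 0.404]
   tri [ 0.673 -0.378  0.005] 0.0086
deodorant
   T [229.3 200.3] 0.56 [0.628 0.208]
   S [327.9 200.2] 0.66 [0.626 0.226]
   tri [0.62  0.204 0.021] 0.0037
mug
   T [155.4 310.7] 0.75 [0.314 0.388]
   S [237.4 192.4] 0.93 [0.321 0.377]
   tri [ 0.318  0.392 -0.012] 0.0072
soap_box
   T [192.6 168. ] 0.94 [0.721 0.319]
   S [342.6 177.8] 0.49 [0.722 0.329]
   tri [0.717 0.316 0.012] 0.0009
```

```bash
python3 - <<'E'
from h import *
pt=read_camera('top');ps=read_camera('side')
a=cv2.resize(pt['color'][130:340,200:500,::-1],None,fx=2.6,fy=2.6,interpolation=cv2.INTER_CUBIC)
b=cv2.resize(ps['color'][150:400,230:450,::-1],None,fx=2.4,fy=2.4,interpolation=cv2.INTER_CUBIC)
cv2.imwrite('pics/za.png',a);cv2.imwrite('pics/zb.png',b)
np.savez('p0.npz',t=pt['color'],s=ps['color'])
for q in['claw_clip','pink_comb','teal_comb','hairbrush','headband_red','headband_blue']:
  for n,p in(('T',pt),('S',ps)):
    for r in spotter.masks_of(p,q)[:4]:
        m=r['region']; ys,xs=np.nonzero(m)
        print(q,n,round(r['p'],2),np.round(r['extent']),m.sum(), p['color'][m].mean(0).round())
E
```

```text
claw_clip T 0.83 [326. 262.  18.  30.] 319 [136. 115. 149.]
claw_clip T 0.61 [228. 240.  21.  27.] 312 [122. 100. 137.]
claw_clip S 0.54 [302. 210.  19.  17.] 206 [ 87.  66. 106.]
claw_clip S 0.51 [310. 267.  24.  12.] 274 [ 95.  74. 115.]
claw_clip S 0.26 [381. 171.  15.  34.] 449 [64. 40. 19.]
claw_clip S 0.19 [342. 221.  71.  74.] 2098 [114. 102.  36.]
pink_comb T 0.26 [306. 193.  93.  68.] 5118 [139. 125.  54.]
teal_comb T 0.86 [467. 246.  19.  34.] 414 [ 69. 119. 114.]
teal_comb S 0.88 [376. 373.  38.   8.] 292 [ 40. 101.  98.]
teal_comb S 0.7 [324. 190.   7.  22.] 85 [51. 61. 73.]
hairbrush T 0.89 [407. 365.  45.  43.] 729 [112.  74. 131.]
hairbrush T 0.64 [429. 293.  20.  60.] 671 [133. 101.  73.]
hairbrush T 0.58 [305. 193.  93.  65.] 5208 [139. 125.  54.]
hairbrush T 0.54 [356. 189.  10.  40.] 281 [89. 70. 51.]
hairbrush S 0.76 [313. 351.  58.  24.] 696 [103.  72.  47.]
hairbrush S 0.73 [275. 411.  36.  59.] 841 [149.  90. 106.]
headband_red T 0.72 [416. 218.  33.  38.] 752 [153.  91.  83.]
headband_red T 0.71 [306. 194.  86.  66.] 5155 [139. 125.  54.]
headband_blue T 0.61 [379. 271.  20.  44.] 698 [101. 110. 122.]
headband_blue S 0.84 [315. 296.  40.  39.] 740 [71. 82. 96.]
```

View pics/za.png

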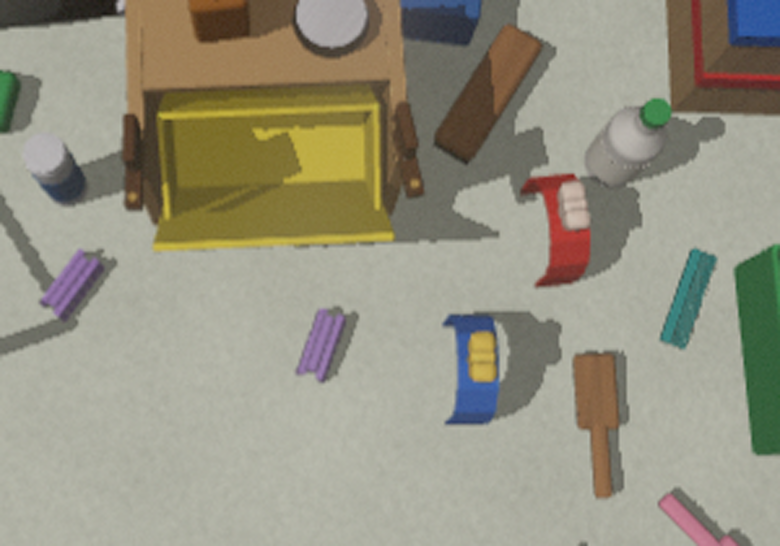

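View pics/zb.png

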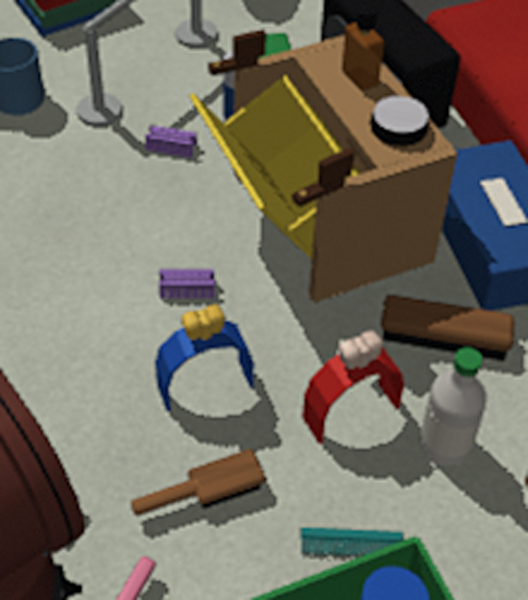

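```bash
python3 - <<'E'
from h import *
pt=read_camera('top');ps=read_camera('side')
def rect(p,m,z):
    ys,xs=np.nonzero(m); P=np.array([onz(p,(x,y),z)[:2] for x,y in zip(xs,ys)],np.float32)
    (c,s,a)=cv2.minAreaRect(P*1000); 
    pc=np.linalg.eigh(np.cov((P-P.mean(0)).T))[1][:,1]
    print('   rect c',np.round(c),'size',np.round(s),'ang',round(a,1),'pca',round(np.degrees(np.arctan2(pc[1],pc[0])),1),'mean',P.mean(0).round(3))
for q,z in(('claw_clip',.02),('teal_comb',.008),('hairbrush',.025)):
  for n,p in(('T',pt),('S',ps)):
    for r in spotter.masks_of(p,q)[:4]:
        m=r['region']
        if m.sum()>1000: continue
        print(q,n,round(r['p'],2),np.round(r['extent'])); rect(p,m,z)
# headband fit
from scipy.optimize import minimize
def hbpts(x,y,yaw):
    t=np.linspace(0,np.pi,25); arch=[(-52.5,0)]+[(-52.5,25)]+[(-52.5*np.cos(a),50+52.5*np.sin(a)) for a in t]+[(52.5,25),(52.5,0)]
    arch=[(-52.5,z) for z in np.linspace(0,50,8)]+[(-52.5*np.cos(a),50+52.5*np.sin(a)) for a in t]+[(52.5,z) for z in np.linspace(50,0,8)]
    quads=[]
    for a,b in zip(arch[:-1],arch[1:]): quads.append([(a[0],-20,a[1]),(a[0],20,a[1]),(b[0],20,b[1]),(b[0],-20,b[1])])
    bx=[(sx*22,sy*13,z) for sx in(-1,1) for sy in(-1,1) for z in(106,142)]
    R=np.array([[np.cos(yaw),-np.sin(yaw),0],[np.sin(yaw),np.cos(yaw),0],[0,0,1]])
    f=lambda q:(np.array(q)/1000.)@R.T+[x,y,0]
    return [f(q) for q in quads],f(bx)
def render(p,x,y,yaw):
    im=np.zeros((480,640),np.uint8);q,b=hbpts(x,y,yaw)
    for a in q: cv2.fillConvexPoly(im,np.round(proj(p,a)*16).astype(np.int32),255,cv2.LINE_AA,4)
    cv2.fillConvexPoly(im,cv2.convexHull(np.round(proj(p,b)*16).astype(np.int32)),255,cv2.LINE_AA,4)
    return cv2.GaussianBlur(im/255.,(0,0),1)
def seg(p,kind,box):
    h=cv2.cvtColor(p['color'],cv2.COLOR_RGB2HSV).astype(int);H,S,V=h[...,0],h[...,1],h[...,2]
    if kind=='red': m=((H<8)|(H>172))&(S>110)&(V>50) | ((H<18)&(S>35)&(V>110))
    else: m=((H>100)&(H<125)&(S>100)) | ((H>15)&(H<32)&(S>100)&(V>110))
    w=np.zeros_like(m);x0,y0,x1,y1=box;w[y0:y1,x0:x1]=1
    m=(m&w).astype(np.uint8)
    return cv2.GaussianBlur(m.astype(float),(0,0),1),m
for k,x0,y0,bt,bs in(('red',.583,-.306,(395,192,435,245),(350,285,405,340)),('blue',.435,-.209,(362,245,400,297),(288,272,345,330))):
    st,mt=seg(pt,k,bt);ss,ms=seg(ps,k,bs); print(k,mt.sum(),ms.sum())
    cv2.imwrite('pics/seg_%s.png'%k,np.hstack([mt[bt[1]:bt[3],bt[0]:bt[2]]*255]))
    f=lambda v:((render(pt,*v)-st)**2).sum()+((render(ps,*v)-ss)**2).sum()
    best=None
    for yaw in np.radians(range(-90,90,20)):
        r=minimize(f,[x0,y0,yaw],method='Nelder-Mead',options=dict(initial_simplex=[[x0,y0,yaw],[x0+.01,y0,yaw],[x0,y0+.01,yaw],[x0,y0,yaw+.2]],maxiter=80))
        if best is None or r.fun<best.fun: best=r
    print(k,best.x.round(4),np.degrees(best.x[2]).round(1),best.fun, 'of',(st**2).sum()+(ss**2).sum())
E
```

```text
claw_clip T 0.58 [324. 262.  19.  26.]
   rect c [453. -60.] size [29. 68.] ang 71.3 pca 160.8 mean [ 0.453 -0.06 ]
claw_clip T 0.52 [228. 242.  24.  26.]
   rect c [511. 203.] size [37. 73.] ang 56.2 pca 146.9 mean [0.511 0.203]
claw_clip T 0.51 [222. 195.  25.  30.]
   rect c [636. 230.] size [88. 47.] ang 38.5 pca -143.5 mean [0.637 0.23 ]
claw_clip T 0.5 [381. 273.  20.  43.]
   rect c [ 432. -219.] size [121.  55.] ang 3.0 pca -178.3 mean [ 0.432 -0.222]
claw_clip S 0.63 [307. 267.  26.  14.]
   rect c [454. -70.] size [48. 69.] ang 71.7 pca 164.5 mean [ 0.455 -0.07 ]
claw_clip S 0.5 [300. 211.  20.  14.]
   rect c [511. 194.] size [54. 75.] ang 57.0 pca 141.2 mean [0.512 0.194]
teal_comb T 0.69 [466. 245.  18.  35.]
   rect c [ 516. -454.] size [ 29. 109.] ang 67.8 pca 157.8 mean [ 0.516 -0.455]
teal_comb S 0.78 [376. 376.  42.  10.]
   rect c [ 518. -459.] size [ 30. 106.] ang 71.6 pca 163.2 mean [ 0.511 -0.455]
hairbrush T 0.9 [429. 293.  19.  58.]
   rect c [ 378. -347.] size [ 41. 145.] ang 88.7 pca -177.0 mean [ 0.391 -0.349]
hairbrush T 0.63 [407. 365.  48.  48.]
   rect c [ 190. -278.] size [ 47. 151.] ang 38.5 pca 130.8 mean [ 0.197 -0.289]
hairbrush T 0.56 [478. 343.  51.  55.]
   rect c [ 251. -466.] size [153.  46.] ang 45.1 pca -135.7 mean [ 0.241 -0.477]
hairbrush S 0.71 [275. 412.  31.  56.]
   rect c [ 252. -471.] size [145.  45.] ang 44.2 pca 47.7 mean [ 0.243 -0.481]
hairbrush S 0.66 [312. 352.  54.  25.]
   rect c [ 377. -354.] size [ 52. 145.] ang 89.4 pca -179.0 mean [ 0.39  -0.355]
red 747 778
red [ 0.5835 -0.3044  0.1525] 8.7 122.9360147664412 of 1332.3912035112094
blue 590 556
blue [ 0.4323 -0.214   0.0064] 0.4 178.0765593848351 of 950.3825337909273
```

```bash
python3 - <<'E'
from h import *
pt=read_camera('top');ps=read_camera('side')
a=cv2.resize(pt['color'][160:290,90:250,::-1],None,fx=4.5,fy=4.5,interpolation=cv2.INTER_CUBIC)
b=cv2.resize(ps['color'][110:220,240:400,::-1],None,fx=4.5,fy=4.5,interpolation=cv2.INTER_CUBIC)
c=cv2.resize(pt['color'][100:240,230:380,::-1],None,fx=4,fy=4,interpolation=cv2.INTER_CUBIC)
cv2.imwrite('pics/ra.png',a);cv2.imwrite('pics/rb.png',b);cv2.imwrite('pics/rc.png',c)
E
```

```text
(no output)
```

View pics/ra.png

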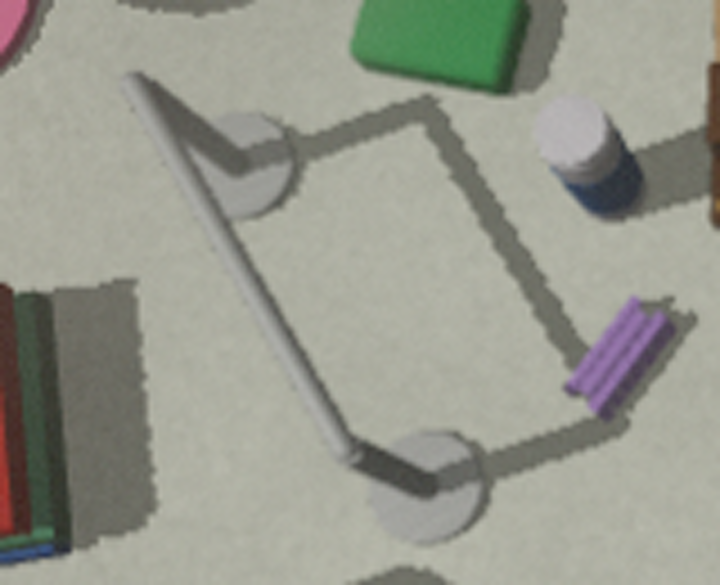

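View pics/rb.png

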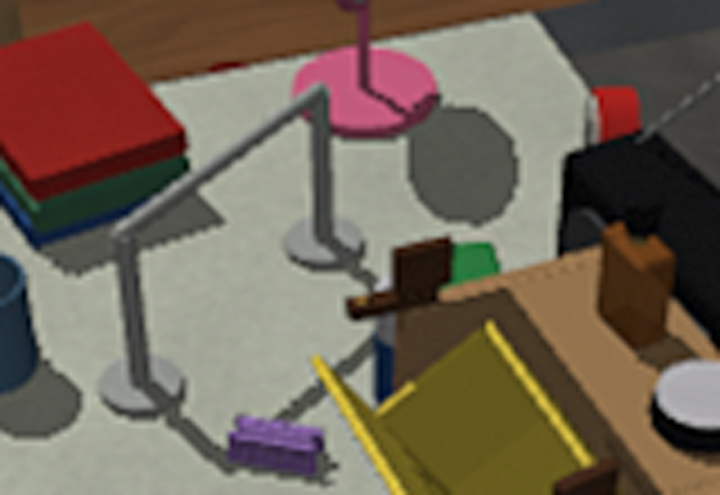

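View pics/rc.png

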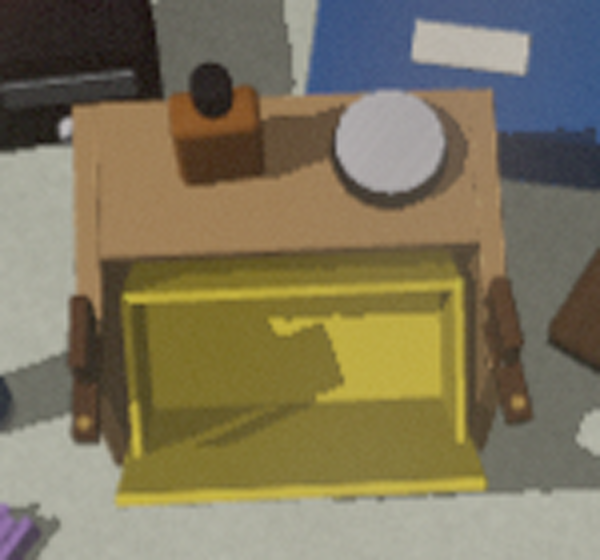

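```bash
python3 - <<'E'
from h import *
pt=read_camera('top');ps=read_camera('side')
print('rail')
A=onz(pt,(120,177.3),.163);B=onz(pt,(167.8,261.1),.163);print(A.round(3),B.round(3),'mid',((A+B)/2).round(4),'len',np.linalg.norm(A-B),'yaw of dir',np.degrees(np.arctan2(*(A-B)[[1,0]])))
A=onz(ps,(311.1,130.7),.163);B=onz(ps,(267.1,161.8),.163);print(A.round(3),B.round(3),'mid',((A+B)/2).round(4),'len',np.linalg.norm(A-B),'yaw of dir',np.degrees(np.arctan2(*(A-B)[[1,0]])))
print('tri',tri(pt,(120,177.3),ps,(311.1,130.7)),tri(pt,(167.8,261.1),ps,(267.1,161.8)))
c4=lambda u,v:(230+u/4,100+v/4)
def seg(a,b,z):
    A=onz(pt,c4(*a),z);B=onz(pt,c4(*b),z);d=A-B;print(A.round(3),B.round(3),'len',np.linalg.norm(d).round(4),'yaw-90',round(np.degrees(np.arctan2(d[1],d[0]))-90,1),'mid',((A+B)/2).round(3))
seg((72,103),(492,90),.2);seg((100,258),(480,245),.2)
for z in(.185,.19,.195,.2):seg((118,500),(485,485),z)
seg((124,300),(462,288),.17)
seg((80,333),(505,312),.25)
print('fins L',onz(pt,c4(80,300),.25),onz(pt,c4(80,368),.25),'R',onz(pt,c4(497,282),.25),onz(pt,c4(513,347),.25))
print('tongue tips',onz(pt,c4(82,438),.2),onz(pt,c4(520,420),.2))
print('cologne front',onz(pt,c4(185,185),.2),onz(pt,c4(262,175),.2), 'cap',onz(pt,c4(212,80),.31))
c5=lambda u,v:(230+u/4,100+v/4)
# green box left edge
print('green',onz(pt,(485,228),.06),onz(pt,(497,303),.06))
E
```

```text
rail
[0.633 0.449 0.163] [0.427 0.312 0.163] mid [0.5301 0.3806 0.163 ] len 0.2467346899872686 yaw of dir 33.487142984099286
[0.633 0.438 0.163] [0.433 0.307 0.163] mid [0.533  0.3728 0.163 ] len 0.23853450743328788 yaw of dir 33.20976064302217
tri (array([0.63701209, 0.45351939, 0.15238344]), np.float64(0.0008966495536027965)) (array([0.43111904, 0.31399244, 0.1579271 ]), np.float64(0.006393717275247906))
[0.762 0.134 0.2  ] [ 0.778 -0.124  0.2  ] len 0.2586 yaw-90 3.7 mid [0.77  0.005 0.2  ]
[0.662 0.112 0.2  ] [ 0.677 -0.117  0.2  ] len 0.2297 yaw-90 3.8 mid [ 0.669 -0.002  0.2  ]
[0.516 0.096 0.185] [ 0.531 -0.122  0.185] len 0.219 yaw-90 3.9 mid [ 0.523 -0.013  0.185]
[0.515 0.095 0.19 ] [ 0.53  -0.122  0.19 ] len 0.2179 yaw-90 3.9 mid [ 0.522 -0.013  0.19 ]
[0.514 0.095 0.195] [ 0.528 -0.122  0.195] len 0.2169 yaw-90 3.9 mid [ 0.521 -0.013  0.195]
[0.513 0.094 0.2  ] [ 0.527 -0.121  0.2  ] len 0.2158 yaw-90 3.9 mid [ 0.52  -0.013  0.2  ]
[0.646 0.1   0.17 ] [ 0.66  -0.109  0.17 ] len 0.2093 yaw-90 3.8 mid [ 0.653 -0.004  0.17 ]
[0.598 0.114 0.25 ] [ 0.617 -0.128  0.25 ] len 0.2424 yaw-90 4.6 mid [ 0.607 -0.007  0.25 ]
fins L [0.61734485 0.11510776 0.25      ] [0.57701338 0.11297715 0.25      ] R [ 0.63502861 -0.12281126  0.25      ] [ 0.59629605 -0.132181    0.25      ]
tongue tips [0.54946729 0.11714019 0.2       ] [ 0.56747606 -0.14169238  0.2       ]
cologne front [0.71007537 0.06304794 0.2       ] [0.71797416 0.0164772  0.2       ] cap [0.72526432 0.04032015 0.31      ]
green [ 0.55213892 -0.49544809  0.06      ] [ 0.35169406 -0.516841    0.06      ]
```

```bash
python3 - <<'E'
from h import *
pt=read_camera('top');ps=read_camera('side')
print(tri(pt,(485,227),ps,(405,376)),tri(pt,(492,303),ps,(325,408)))
a=onz(pt,(90+430/4.5,160+488/4.5),.005);b=onz(pt,(90+243/4.5,160+165/4.5),.005);print('feet',a,b,(a+b)/2)
a=cv2.resize(pt['color'][200:330,430:610,::-1],None,fx=4,fy=4,interpolation=cv2.INTER_CUBIC)
b=cv2.resize(ps['color'][350:480,300:480,::-1],None,fx=4,fy=4,interpolation=cv2.INTER_CUBIC)
cv2.imwrite('pics/g.png',np.vstack([a,b])[:1040][::1]) ; cv2.imwrite('pics/g1.png',a);cv2.imwrite('pics/g2.png',b)
E
```

```text
(array([ 0.5651793 , -0.5010448 ,  0.05102115]), np.float64(0.015952114041918455)) (array([ 0.35714549, -0.51107038,  0.04324304]), np.float64(0.009420604374399852))
feet [0.43019486 0.31451508 0.005     ] [0.63070661 0.44762005 0.005     ] [0.53045074 0.38106757 0.005     ]
```

View pics/g1.png

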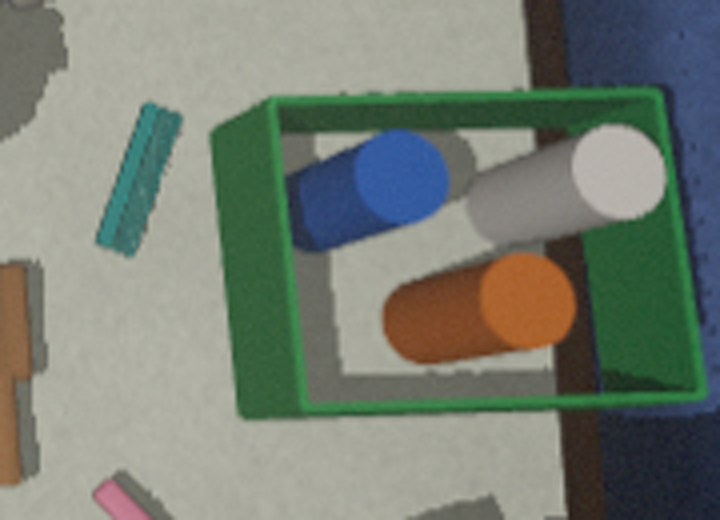

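View pics/g2.png

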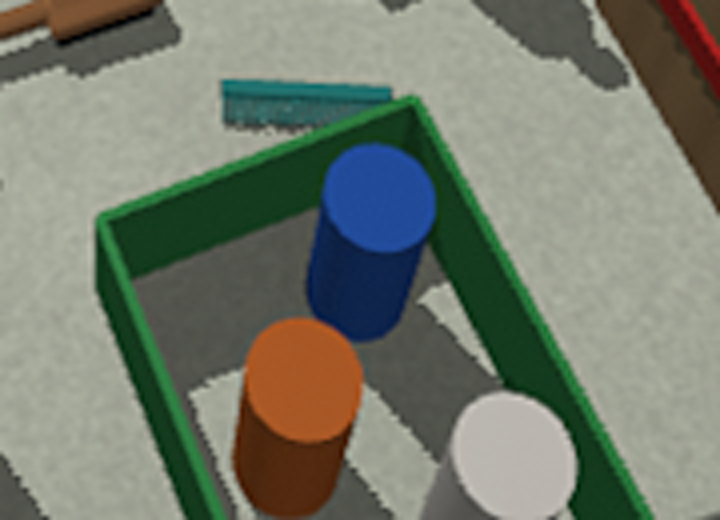

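```bash
python3 - <<'E'
from h import *
pt=read_camera('top');ps=read_camera('side')
print('base',onz(pt,(483,232.5),0),onz(pt,(490,304),0))
print(tri(pt,(498.7,224.5),ps,(403,374.5)),tri(pt,(505.7,302),ps,(325,403.7)))
print('blue bottle top',tri(pt,(430+402/4,200+177/4),ps,(300+378/4,350+197/4)))
E
```

```text
base [ 5.53024861e-01 -5.13105677e-01  2.22044605e-16] [ 0.35225648 -0.52239514  0.        ]
(array([ 0.55353573, -0.51623394,  0.1000608 ]), np.float64(0.0009659807633100407)) (array([ 0.35492907, -0.52362683,  0.09814037]), np.float64(0.005239283911017727))
blue bottle top (array([ 0.49678089, -0.57803817,  0.13789152]), np.float64(0.0035831432827177))
```

```bash
cat > plan.py <<'E'
import sys,numpy as np
from scipy.spatial.transform import Rotation as Ro
from bench import bot
# usage: plan.py x y z yaw_deg [tiltaxis(x|y) tiltdeg]
def plan(x,y,z,yaw,ta=None,td=0):
    s=bot.read_state();p=np.array(s['eef_pos']);R=np.array(s['ee_rot'])
    a=np.radians(yaw);T=np.array([[np.cos(a),np.sin(a),0],[np.sin(a),-np.cos(a),0],[0,0,-1.]])
    if ta: T=T@Ro.from_euler(ta,td,degrees=True).as_matrix()
    o=R.T@(np.array([x,y,z])-p); r=Ro.from_matrix(R.T@T).as_rotvec()
    print('offset',o.round(4).tolist(),'rot',r.round(3).tolist(),'rows',round(max(np.linalg.norm(o)/.05,np.linalg.norm(r)/.15),1))
    print('pos',p.round(4),'yaw',np.degrees(np.arctan2(R[1,0],R[0,0])).round(1),'j',np.round(s['joints'],2),'F',np.round(s['ft_force'],1),'open',round(s['opening'],4),'t',round(s['time_s'],2))
v=sys.argv[1:]
if v: plan(*map(float,v[:4]),*( (v[4],float(v[5])) if len(v)>4 else ()))
else: plan(*bot.read_state()['eef_pos'],0)
E
python3 plan.py .432 -.214 .30 0
```

```text
offset [0.36, -0.3293, -0.0774] rot [-0.0, -0.0, 0.268] rows 9.9
pos [ 0.172  -0.6268  0.2225] yaw 15.3 j [ 1.2   0.33  0.04  1.47 -0.01  1.34 -0.06] F [ 0.5 -0.4  0. ] open 0.0871 t 3.6
```

>>> {"name": "send_rows", "arguments": {
  "steps": [
    {"offset":[0.18,-0.165,-0.04],"rotation":[0,0,0.13]},
    {"offset":[0.18,-0.165,-0.04],"rotation":[0,0,0.13]},
    {"offset":[0.18,-0.165,-0.04],"rotation":[0,0,0.13]},
    {"offset":[0.18,-0.165,-0.04],"rotation":[0,0,0.13]},
    {"offset":[0.18,-0.165,-0.04],"rotation":[0,0,0.13]}
  ],
  "grip": 0,
  "newtons": 20
}}

```text
time_s: 4.1
eef_pos: [0.3029, -0.4181, 0.2631]
ee_rot: [[0.99, 0.138, 0.0], [0.138, -0.99, -0.001], [0.0, 0.001, -1.0]]
ft_force: [1.6, 0.3, 0.3]
opening: 0.0871
```

```bash
python3 plan.py .432 -.214 .30 0
```

```text
offset [0.156, -0.1843, -0.0369] rot [0.001, -0.0, 0.138] rows 4.9
pos [ 0.3029 -0.4181  0.2631] yaw 7.9 j [ 0.95  0.05 -0.1   1.72  0.    1.37 -0.58] F [1.6 0.3 0.3] open 0.0871 t 4.1
```

>>> {"name": "send_rows", "arguments": {
  "steps": [
    {"offset":[0.156,-0.184,-0.037],"rotation":[0,0,0.138]},
    {"offset":[0.156,-0.184,-0.037],"rotation":[0,0,0.138]},
    {"offset":[0.156,-0.184,-0.037],"rotation":[0,0,0.138]},
    {"offset":[0.156,-0.184,-0.037],"rotation":[0,0,0.138]},
    {"offset":[0.156,-0.184,-0.037],"rotation":[0,0,0.138]}
  ]
}}

```text
time_s: 4.6
eef_pos: [0.4321, -0.2141, 0.3003]
ee_rot: [[1.0, 0.0, 0.001], [0.0, -1.0, -0.001], [0.001, 0.001, -1.0]]
ft_force: [0.4, 0.1, 1.0]
opening: 0.0871
```

```bash
python3 plan.py .432 -.214 .112 0; python3 - <<'E'
from h import *
for n in('top','side'): p=read_camera(n); save(p,n+'1')
E
```

```text
offset [-0.0003, -0.0002, 0.1883] rot [0.001, -0.001, 0.0] rows 3.8
pos [ 0.4321 -0.2141  0.3003] yaw 0.0 j [ 0.71 -0.03 -0.33  1.72 -0.01  1.45 -1.19] F [0.4 0.1 1. ] open 0.0871 t 4.6
```

View pics/top1.png

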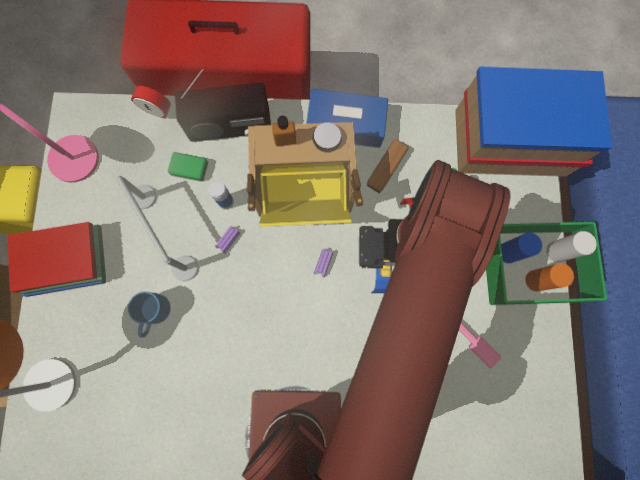

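View pics/side1.png

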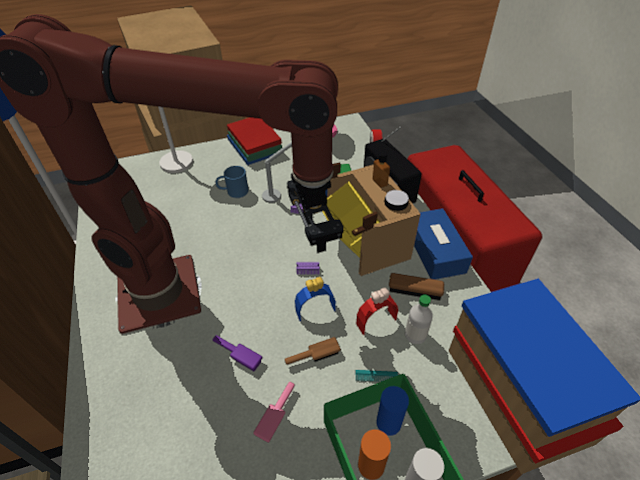

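The body's long side runs along the jaws, here world y. The gripper is above the blue headband, and both cameras show nothing has shifted. Going down to the bow.

>>> {"name": "send_rows", "arguments": {
  "steps": [
    {"offset":[0,0,0.05],"rotation":[0,0,0]},
    {"offset":[0,0,0.1],"rotation":[0,0,0]},
    {"offset":[0,0,0.14],"rotation":[0,0,0]},
    {"offset":[0,0,0.17],"rotation":[0,0,0]},
    {"offset":[0,0,0.187],"rotation":[0,0,0]}
  ]
}}

```text
time_s: 5.2
eef_pos: [0.4295, -0.2162, 0.1099]
ee_rot: [[1.0, -0.0, -0.003], [-0.0, -1.0, 0.001], [-0.003, -0.001, -1.0]]
ft_force: [-0.5, -0.8, -0.0]
opening: 0.0871
```

>>> {"name": "send_rows", "arguments": {
  "steps": [
    {"offset":[0,0,0],"rotation":[0,0,0]},
    {"offset":[0,0,0],"rotation":[0,0,0]},
    {"offset":[0,0,0],"rotation":[0,0,0]},
    {"offset":[0,0,0],"rotation":[0,0,0]},
    {"offset":[0,0,0],"rotation":[0,0,0]}
  ],
  "grip": 1,
  "newtons": 20
}}

```text
time_s: 5.7
eef_pos: [0.4316, -0.2167, 0.1134]
ee_rot: [[1.0, -0.0, 0.001], [-0.0, -1.0, -0.001], [0.001, 0.001, -1.0]]
ft_force: [-0.7, -0.6, -0.3]
opening: 0.055
```

```bash
python3 plan.py .432 -.214 .42 0; python3 - <<'E'
from h import *
for n in('side',): p=read_camera(n); cv2.imwrite('pics/s2.png',cv2.resize(p['color'][180:360,230:430,::-1],None,fx=3,fy=3))
E
```

```text
offset [0.0008, -0.0024, -0.3066] rot [0.001, -0.001, -0.0] rows 6.1
pos [ 0.4316 -0.2167  0.1134] yaw -0.0 j [ 0.7   0.11 -0.34  1.98  0.04  1.06 -1.23] F [-0.7 -0.6 -0.3] open 0.055 t 5.7
```

View pics/s2.png

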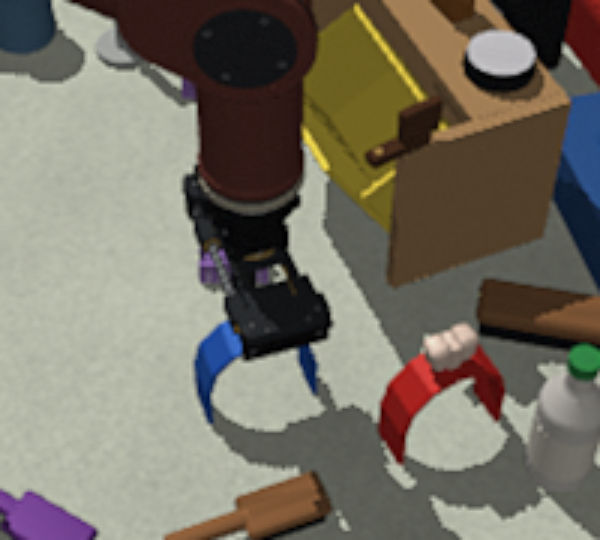

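The gripper straddles the bow and is still closing, so I'll wait.

>>> {"name": "send_rows", "arguments": {
  "steps": [
    {"offset":[0,0,0],"rotation":[0,0,0]},
    {"offset":[0,0,0],"rotation":[0,0,0]},
    {"offset":[0,0,0],"rotation":[0,0,0]},
    {"offset":[0,0,0],"rotation":[0,0,0]},
    {"offset":[0,0,0],"rotation":[0,0,0]}
  ]
}}

```text
time_s: 6.25
eef_pos: [0.4311, -0.2164, 0.1125]
ee_rot: [[1.0, -0.0, -0.0], [-0.0, -1.0, 0.0], [-0.0, -0.0, -1.0]]
ft_force: [0.1, 1.1, 0.6]
opening: 0.0261
```

>>> {"name": "send_rows", "arguments": {
  "steps": [
    {"offset":[0,0,0],"rotation":[0,0,0]},
    {"offset":[0,0,0],"rotation":[0,0,0]},
    {"offset":[0,0,-0.02],"rotation":[0,0,0]},
    {"offset":[0,0,-0.05],"rotation":[0,0,0]},
    {"offset":[0,0,-0.09],"rotation":[0,0,0]}
  ]
}}

```text
time_s: 6.75
eef_pos: [0.43, -0.2159, 0.2022]
ee_rot: [[1.0, -0.0, -0.003], [-0.0, -1.0, 0.002], [-0.003, -0.002, -1.0]]
ft_force: [1.2, -0.8, -0.6]
opening: 0.0258
```

```bash
python3 plan.py .432 -.214 .42 0
```

```text
offset [0.0013, -0.0023, -0.2178] rot [-0.002, 0.003, -0.0] rows 4.4
pos [ 0.43   -0.2159  0.2022] yaw -0.0 j [ 0.71  0.02 -0.34  1.87  0.01  1.25 -1.2 ] F [ 1.2 -0.8 -0.6] open 0.0258 t 6.75
```

>>> {"name": "send_rows", "arguments": {
  "steps": [
    {"offset":[0,0,-0.05],"rotation":[0,0,0]},
    {"offset":[0,0,-0.1],"rotation":[0,0,0]},
    {"offset":[0,0,-0.15],"rotation":[0,0,0]},
    {"offset":[0,0,-0.2],"rotation":[0,0,-0.1]},
    {"offset":[0.01,-0.03,-0.218],"rotation":[0,0,-0.2]}
  ]
}}

```text
time_s: 7.25
eef_pos: [0.4408, -0.1901, 0.4253]
ee_rot: [[0.981, 0.195, 0.005], [0.195, -0.981, -0.004], [0.004, 0.005, -1.0]]
ft_force: [1.6, 0.2, -1.5]
opening: 0.0259
```

```bash
python3 plan.py .47 0 .42 50
```

```text
offset [0.0658, -0.1808, 0.0048] rot [0.006, -0.002, -0.676] rows 4.5
pos [ 0.4408 -0.1901  0.4253] yaw 11.3 j [ 0.68 -0.03 -0.35  1.48 -0.01  1.69 -1.05] F [ 1.6  0.2 -1.5] open 0.0259 t 7.25
```

>>> {"name": "send_rows", "arguments": {
  "steps": [
    {"offset":[0.066,-0.181,0.005],"rotation":[0.0,0,-0.676]},
    {"offset":[0.066,-0.181,0.005],"rotation":[0.0,0,-0.676]},
    {"offset":[0.066,-0.181,0.005],"rotation":[0.0,0,-0.676]},
    {"offset":[0.066,-0.181,0.005],"rotation":[0.0,0,-0.676]},
    {"offset":[0.066,-0.181,0.005],"rotation":[0.0,0,-0.676]}
  ]
}}

```text
time_s: 7.75
eef_pos: [0.4698, 0.011, 0.4157]
ee_rot: [[0.628, 0.778, 0.001], [0.778, -0.628, 0.001], [0.002, -0.0, -1.0]]
ft_force: [-1.1, 0.5, -0.4]
opening: 0.0258
```

```bash
python3 plan.py .51 .21 .42 90
```

```text
offset [0.18, -0.0938, -0.0039] rot [0.0, -0.002, -0.679] rows 4.5
pos [0.4698 0.011  0.4157] yaw 51.1 j [ 0.48 -0.05 -0.56  1.51 -0.03  1.68 -0.76] F [-1.1  0.5 -0.4] open 0.0258 t 7.75
```

>>> {"name": "send_rows", "arguments": {
  "steps": [
    {"offset":[0.18,-0.094,-0.004],"rotation":[0.0,0,-0.679]},
    {"offset":[0.18,-0.094,-0.004],"rotation":[0.0,0,-0.679]},
    {"offset":[0.18,-0.094,-0.004],"rotation":[0.0,0,-0.679]},
    {"offset":[0.18,-0.094,-0.004],"rotation":[0.0,0,-0.679]},
    {"offset":[0.18,-0.094,-0.004],"rotation":[0.0,0,-0.679]}
  ]
}}

```text
time_s: 8.25
eef_pos: [0.5118, 0.2093, 0.4187]
ee_rot: [[0.002, 1.0, -0.002], [1.0, -0.002, 0.003], [0.003, -0.002, -1.0]]
ft_force: [-0.2, -1.0, -1.4]
opening: 0.0257
```

```bash
python3 plan.py .581 .413 .34 123.4
```

```text
offset [0.2036, 0.0691, 0.0793] rot [-0.001, -0.004, -0.584] rows 4.6
pos [0.5118 0.2093 0.4187] yaw 89.9 j [ 0.21  0.18 -0.79  1.31  0.12  1.7  -0.56] F [-0.2 -1.  -1.4] open 0.0257 t 8.25
```

>>> {"name": "send_rows", "arguments": {
  "steps": [
    {"offset":[0.204,0.069,0.02],"rotation":[0.0,0,-0.584]},
    {"offset":[0.204,0.069,0.03],"rotation":[0.0,0,-0.584]},
    {"offset":[0.204,0.069,0.05],"rotation":[0.0,0,-0.584]},
    {"offset":[0.204,0.069,0.079],"rotation":[0.0,0,-0.584]},
    {"offset":[0.204,0.069,0.079],"rotation":[0.0,0,-0.584]}
  ]
}}

```text
time_s: 8.75
eef_pos: [0.5852, 0.408, 0.3374]
ee_rot: [[-0.543, 0.839, -0.003], [0.839, 0.543, -0.0], [0.001, -0.002, -1.0]]
ft_force: [0.7, -0.6, -1.1]
opening: 0.0257
```

>>> {"name": "send_rows", "arguments": {
  "steps": [
    {"offset":[0,0,0],"rotation":[0,0,0]},
    {"offset":[0,0,0],"rotation":[0,0,0]}
  ]
}}

```text
time_s: 8.95
eef_pos: [0.585, 0.4058, 0.3394]
ee_rot: [[-0.539, 0.843, -0.002], [0.843, 0.539, -0.001], [0.001, -0.002, -1.0]]
ft_force: [0.8, -1.6, 1.1]
opening: 0.0261
```

```bash
python3 plan.py .581 .413 .30 123.4;python3 - <<'E'
from h import *
for n in('top','side'): p=read_camera(n); save(p,n+'3')
E
```

```text
offset [0.0082, 0.0006, 0.0394] rot [-0.002, -0.001, -0.014] rows 0.8
pos [0.585  0.4058 0.3394] yaw 122.6 j [-0.18  0.57 -0.87  1.04  0.43  1.7  -0.34] F [ 0.8 -1.6  1.1] open 0.0261 t 8.95
```

View pics/side3.png

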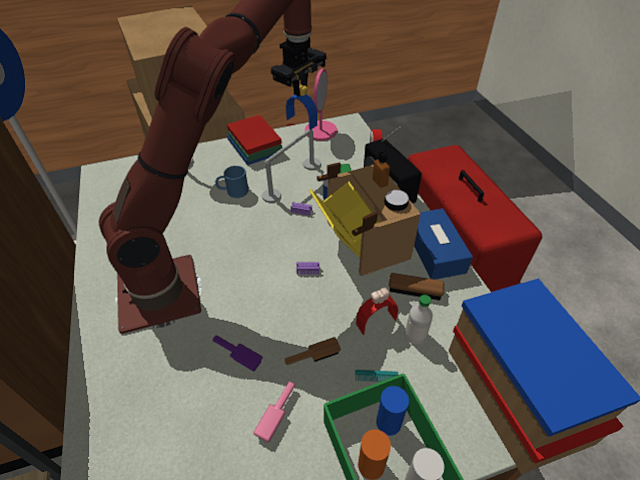

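View pics/top3.png

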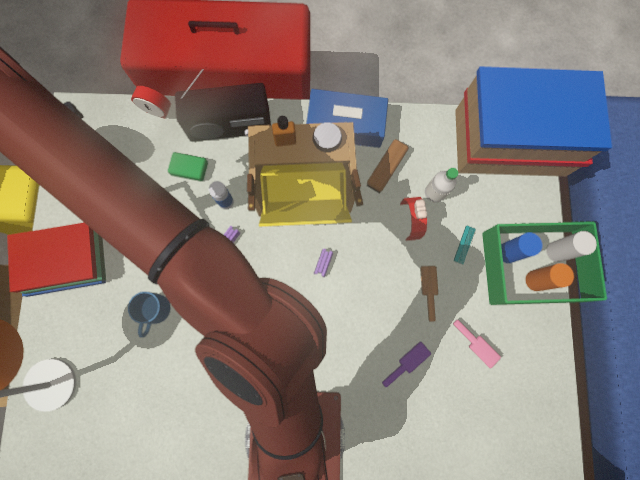

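>>> {"name": "send_rows", "arguments": {
  "steps": [
    {"offset":[0.006,0.0,0],"rotation":[0.0,0,-0.014]},
    {"offset":[0.008,0.0,0.02],"rotation":[0.0,0,-0.014]},
    {"offset":[0.008,0.0,0.04],"rotation":[0.0,0,-0.014]},
    {"offset":[0.008,0.0,0.07],"rotation":[0.0,0,-0.014]},
    {"offset":[0.008,0.0,0.09],"rotation":[0.0,0,-0.014]}
  ]
}}

```text
time_s: 9.55
eef_pos: [0.581, 0.4113, 0.2501]
ee_rot: [[-0.549, 0.836, 0.001], [0.836, 0.549, -0.0], [-0.001, 0.001, -1.0]]
ft_force: [-0.6, -0.1, -0.2]
opening: 0.0258
```

```bash
python3 plan.py .581 .413 .18 123.4;python3 - <<'E'
from h import *
p=read_camera('side');cv2.imwrite('pics/s4.png',cv2.resize(p['color'][60:220,220:380,::-1],None,fx=3.5,fy=3.5))
E
```

```text
offset [0.0015, 0.0009, 0.0701] rot [0.001, 0.001, -0.001] rows 1.4
pos [0.581  0.4113 0.2501] yaw 123.3 j [-0.14  0.59 -0.87  1.21  0.44  1.53 -0.36] F [-0.6 -0.1 -0.2] open 0.0258 t 9.55
```

View pics/s4.png

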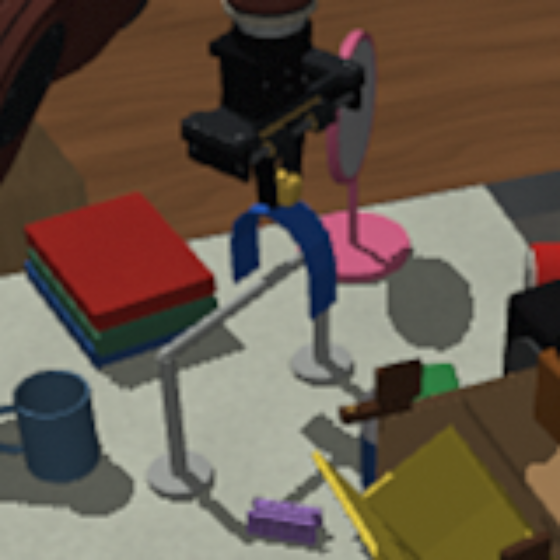

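>>> {"name": "send_rows", "arguments": {
  "steps": [
    {"offset":[0.001,0.0,0.03],"rotation":[0.0,0,0]},
    {"offset":[0.001,0.0,0.05],"rotation":[0.0,0,0]},
    {"offset":[0.001,0.0,0.063],"rotation":[0.0,0,0]},
    {"offset":[0.001,0.0,0.069],"rotation":[0.0,0,0]},
    {"offset":[0.001,0.0,0.07],"rotation":[0.0,0,0]}
  ]
}}

```text
time_s: 10.1
eef_pos: [0.5806, 0.4129, 0.1811]
ee_rot: [[-0.549, 0.836, 0.0], [0.836, 0.549, 0.0], [-0.0, 0.0, -1.0]]
ft_force: [-0.0, -0.7, -0.6]
opening: 0.0262
```

>>> {"name": "send_rows", "arguments": {
  "steps": [
    {"offset":[0,0,0],"rotation":[0,0,0]},
    {"offset":[0,0,0],"rotation":[0,0,0]},
    {"offset":[0,0,0],"rotation":[0,0,0]},
    {"offset":[0,0,0],"rotation":[0,0,0]},
    {"offset":[0,0,0],"rotation":[0,0,0]}
  ],
  "grip": 0.5
}}

```text
time_s: 10.6
eef_pos: [0.5805, 0.4131, 0.1809]
ee_rot: [[-0.55, 0.835, 0.0], [0.835, 0.55, 0.0], [-0.0, 0.0, -1.0]]
ft_force: [0.4, 1.1, -0.2]
opening: 0.0428
```

```bash
python3 plan.py .581 .413 .30 123.4;python3 - <<'E'
from h import *
p=read_camera('side');cv2.imwrite('pics/s5.png',cv2.resize(p['color'][60:220,220:380,::-1],None,fx=3.5,fy=3.5))
E
```

```text
offset [-0.0003, 0.0004, -0.1191] rot [0.0, 0.0, -0.001] rows 2.4
pos [0.5805 0.4131 0.1809] yaw 123.3 j [-0.14  0.63 -0.86  1.31  0.47  1.41 -0.39] F [ 0.4  1.1 -0.2] open 0.0428 t 10.6
```

View pics/s5.png

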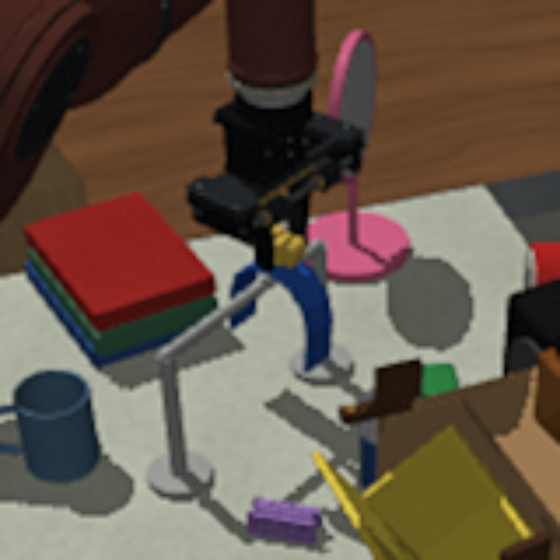

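The blue headband hangs on the rail and the jaws are open. Retreating upward.

>>> {"name": "send_rows", "arguments": {
  "steps": [
    {"offset":[0,0,-0.015],"rotation":[0,0,0]},
    {"offset":[0,0,-0.04],"rotation":[0,0,0]},
    {"offset":[0,0,-0.08],"rotation":[0,0,0]},
    {"offset":[0,0,-0.12],"rotation":[0,0,0]},
    {"offset":[0,0,-0.17],"rotation":[0,0,0]}
  ],
  "grip": 0
}}

```text
time_s: 11.15
eef_pos: [0.58, 0.4124, 0.3524]
ee_rot: [[-0.55, 0.835, -0.001], [0.835, 0.55, -0.0], [0.0, -0.001, -1.0]]
ft_force: [1.1, 0.8, 0.2]
opening: 0.0757
```

```bash
python3 plan.py .52 .2 .40 90;python3 - <<'E'
from h import *
p=read_camera('side');cv2.imwrite('pics/s6.png',cv2.resize(p['color'][60:220,220:380,::-1],None,fx=3.5,fy=3.5))
E
```

```text
offset [-0.1445, -0.1669, -0.0475] rot [-0.001, 0.0, 0.582] rows 4.5
pos [0.58   0.4124 0.3524] yaw 123.4 j [-0.2   0.57 -0.87  1.01  0.43  1.72 -0.33] F [1.1 0.8 0.2] open 0.0757 t 11.15
```

View pics/s6.png

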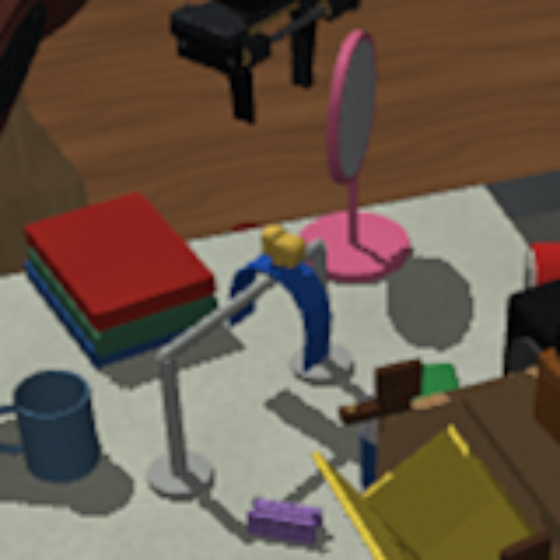

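The blue headband hangs upright and free at about (275,265) in the crop. Now the red one.

>>> {"name": "send_rows", "arguments": {
  "steps": [
    {"offset":[-0.145,-0.167,-0.048],"rotation":[0,0,0.582]},
    {"offset":[-0.145,-0.167,-0.048],"rotation":[0,0,0.582]},
    {"offset":[-0.145,-0.167,-0.048],"rotation":[0,0,0.582]},
    {"offset":[-0.145,-0.167,-0.048],"rotation":[0,0,0.582]},
    {"offset":[-0.145,-0.167,-0.048],"rotation":[0,0,0.582]}
  ]
}}

```text
time_s: 11.7
eef_pos: [0.5202, 0.1967, 0.4011]
ee_rot: [[0.008, 1.0, 0.003], [1.0, -0.008, -0.001], [-0.001, 0.003, -1.0]]
ft_force: [1.6, -0.3, 0.5]
opening: 0.0872
```

```bash
python3 plan.py .49 -.02 .40 50
```

```text
offset [-0.2169, -0.0285, 0.0012] rot [0.003, -0.0, 0.69] rows 4.6
pos [0.5202 0.1967 0.4011] yaw 89.5 j [ 0.25  0.18 -0.82  1.35  0.13  1.67 -0.55] F [ 1.6 -0.3  0.5] open 0.0872 t 11.7
```

>>> {"name": "send_rows", "arguments": {
  "steps": [
    {"offset":[-0.217,-0.029,0],"rotation":[0,0,0.69]},
    {"offset":[-0.217,-0.029,0],"rotation":[0,0,0.69]},
    {"offset":[-0.217,-0.029,0],"rotation":[0,0,0.69]},
    {"offset":[-0.217,-0.029,0],"rotation":[0,0,0.69]},
    {"offset":[-0.217,-0.029,0],"rotation":[0,0,0.69]}
  ]
}}

```text
time_s: 12.2
eef_pos: [0.4907, -0.022, 0.3999]
ee_rot: [[0.646, 0.764, 0.001], [0.764, -0.646, -0.002], [-0.001, 0.002, -1.0]]
ft_force: [-0.5, 0.2, 0.5]
opening: 0.0872
```

```bash
python3 plan.py .54 -.22 .36 20
```

```text
offset [-0.1193, 0.1654, 0.0403] rot [0.002, 0.0, 0.52] rows 4.2
pos [ 0.4907 -0.022   0.3999] yaw 49.8 j [ 0.55 -0.   -0.59  1.5   0.    1.64 -0.74] F [-0.5  0.2  0.5] open 0.0872 t 12.2
```

>>> {"name": "send_rows", "arguments": {
  "steps": [
    {"offset":[-0.119,0.165,0.04],"rotation":[0,0,0.52]},
    {"offset":[-0.119,0.165,0.04],"rotation":[0,0,0.52]},
    {"offset":[-0.119,0.165,0.04],"rotation":[0,0,0.52]},
    {"offset":[-0.119,0.165,0.04],"rotation":[0,0,0.52]},
    {"offset":[-0.119,0.165,0.04],"rotation":[0,0,0.52]}
  ]
}}

```text
time_s: 12.7
eef_pos: [0.5423, -0.2204, 0.3569]
ee_rot: [[0.939, 0.344, -0.003], [0.344, -0.939, -0.001], [-0.003, -0.0, -1.0]]
ft_force: [0.3, 0.3, -0.6]
opening: 0.0871
```

```bash
python3 plan.py .5835 -.3045 .25 8.7
```

```text
offset [0.0101, 0.0932, 0.1069] rot [0.0, 0.003, 0.199] rows 2.8
pos [ 0.5423 -0.2204  0.3569] yaw 20.1 j [ 0.67  0.2  -0.44  1.38  0.09  1.58 -0.98] F [ 0.3  0.3 -0.6] open 0.0871 t 12.7
```

>>> {"name": "send_rows", "arguments": {
  "steps": [
    {"offset":[0.01,0.093,0.107],"rotation":[0,0,0.199]},
    {"offset":[0.01,0.093,0.107],"rotation":[0,0,0.199]},
    {"offset":[0.01,0.093,0.107],"rotation":[0,0,0.199]},
    {"offset":[0.01,0.093,0.107],"rotation":[0,0,0.199]},
    {"offset":[0.01,0.093,0.107],"rotation":[0,0,0.199]}
  ]
}}

```text
time_s: 13.2
eef_pos: [0.5854, -0.2967, 0.2517]
ee_rot: [[0.987, 0.161, -0.001], [0.161, -0.987, 0.001], [-0.0, -0.001, -1.0]]
ft_force: [0.5, 0.4, 1.4]
opening: 0.0869
```

```bash
python3 plan.py .5835 -.3045 .112 8.7;python3 - <<'E'
from h import *
p=read_camera('side');cv2.imwrite('pics/s7.png',cv2.resize(p['color'][200:380,280:460,::-1],None,fx=3.3,fy=3.3))
E
```

```text
offset [-0.0031, 0.0076, 0.1396] rot [-0.001, 0.0, 0.01] rows 2.8
pos [ 0.5854 -0.2967  0.2517] yaw 9.3 j [ 0.69  0.36 -0.38  1.38  0.13  1.42 -1.1 ] F [0.5 0.4 1.4] open 0.0869 t 13.2
```

View pics/s7.png

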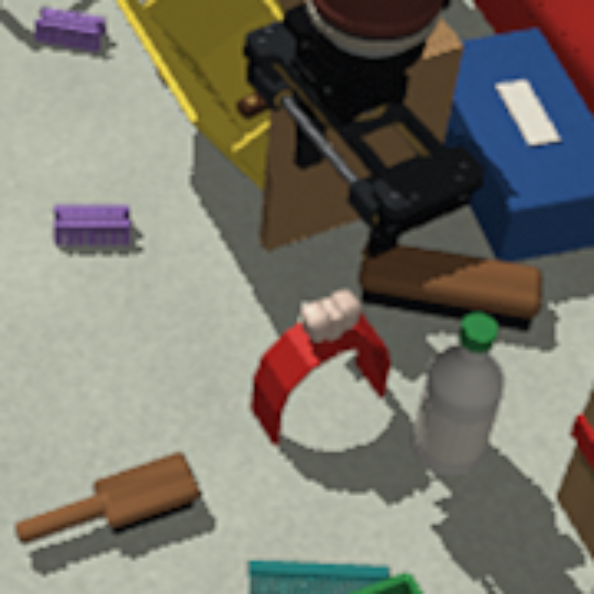

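>>> {"name": "send_rows", "arguments": {
  "steps": [
    {"offset":[0,0,0],"rotation":[0,0,0]}
  ]
}}

```text
time_s: 13.35
eef_pos: [0.5863, -0.2959, 0.2541]
ee_rot: [[0.987, 0.163, 0.003], [0.163, -0.987, -0.001], [0.003, 0.001, -1.0]]
ft_force: [-0.3, 0.1, 0.1]
opening: 0.0872
```

```bash
python3 plan.py .5835 -.3045 .112 8.7
```

```text
offset [-0.0046, 0.0078, 0.1421] rot [0.001, -0.003, 0.012] rows 2.8
pos [ 0.5863 -0.2959  0.2541] yaw 9.4 j [ 0.69  0.36 -0.39  1.38  0.13  1.42 -1.1 ] F [-0.3  0.1  0.1] open 0.0872 t 13.35
```

>>> {"name": "send_rows", "arguments": {
  "steps": [
    {"offset":[-0.004,0.008,0.03],"rotation":[0,0,0.012]},
    {"offset":[-0.004,0.008,0.07],"rotation":[0,0,0.012]},
    {"offset":[-0.004,0.008,0.11],"rotation":[0,0,0.012]},
    {"offset":[-0.004,0.008,0.135],"rotation":[0,0,0.012]},
    {"offset":[-0.004,0.008,0.142],"rotation":[0,0,0.012]}
  ]
}}

```text
time_s: 13.85
eef_pos: [0.5818, -0.3045, 0.1082]
ee_rot: [[0.989, 0.15, -0.002], [0.15, -0.989, 0.001], [-0.002, -0.001, -1.0]]
ft_force: [-0.3, -0.3, -0.1]
opening: 0.0868
```

>>> {"name": "send_rows", "arguments": {
  "steps": [
    {"offset":[0,0,0],"rotation":[0,0,0]},
    {"offset":[0,0,0],"rotation":[0,0,0]},
    {"offset":[0,0,0],"rotation":[0,0,0]},
    {"offset":[0,0,0],"rotation":[0,0,0]},
    {"offset":[0,0,0],"rotation":[0,0,0]}
  ],
  "grip": 1
}}

```text
time_s: 14.35
eef_pos: [0.583, -0.3059, 0.1105]
ee_rot: [[0.989, 0.149, 0.001], [0.149, -0.989, -0.001], [0.001, 0.001, -1.0]]
ft_force: [0.2, -0.2, 0.5]
opening: 0.0548
```

>>> {"name": "send_rows", "arguments": {
  "steps": [
    {"offset":[0,0,0],"rotation":[0,0,0]},
    {"offset":[0,0,0],"rotation":[0,0,0]},
    {"offset":[0,0,0],"rotation":[0,0,0]},
    {"offset":[0,0,0],"rotation":[0,0,0]},
    {"offset":[0,0,0],"rotation":[0,0,0]}
  ]
}}

```text
time_s: 14.85
eef_pos: [0.5826, -0.3057, 0.1095]
ee_rot: [[0.989, 0.149, -0.0], [0.149, -0.989, 0.0], [-0.0, -0.0, -1.0]]
ft_force: [-0.6, -0.2, 0.2]
opening: 0.0256
```

```bash
python3 plan.py .5835 -.3045 .40 8.7;python3 - <<'E'
from h import *
p=read_camera('side');cv2.imwrite('pics/s8.png',cv2.resize(p['color'][200:380,280:460,::-1],None,fx=3.3,fy=3.3))
E
```

```text
offset [0.001, -0.0011, -0.2905] rot [-0.0, 0.0, -0.002] rows 5.8
pos [ 0.5826 -0.3057  0.1095] yaw 8.6 j [ 0.69  0.45 -0.37  1.56  0.17  1.16 -1.13] F [-0.6 -0.2  0.2] open 0.0256 t 14.85
```

View pics/s8.png

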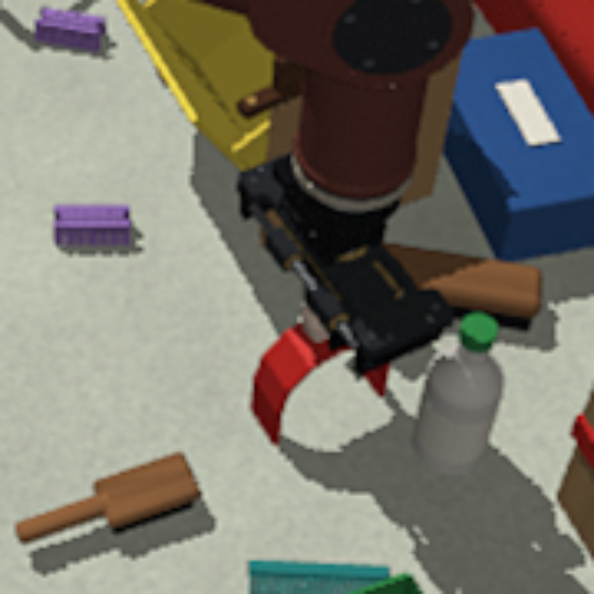

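>>> {"name": "send_rows", "arguments": {
  "steps": [
    {"offset":[0,0,-0.02],"rotation":[0,0,0]},
    {"offset":[0,0,-0.06],"rotation":[0,0,0]},
    {"offset":[0,0,-0.11],"rotation":[0,0,0]},
    {"offset":[0,0,-0.16],"rotation":[0,0,0]},
    {"offset":[0,0,-0.21],"rotation":[0,0,0]}
  ]
}}

```text
time_s: 15.4
eef_pos: [0.5822, -0.3056, 0.3216]
ee_rot: [[0.989, 0.149, -0.0], [0.149, -0.989, 0.0], [-0.0, -0.0, -1.0]]
ft_force: [0.8, -0.2, -0.8]
opening: 0.0262
```

>>> {"name": "send_rows", "arguments": {
  "steps": [
    {"offset":[-0.02,-0.03,-0.05],"rotation":[0,0,-0.1]},
    {"offset":[-0.04,-0.07,-0.1],"rotation":[0,0,-0.2]},
    {"offset":[-0.06,-0.11,-0.1],"rotation":[0,0,-0.3]},
    {"offset":[-0.08,-0.15,-0.1],"rotation":[0,0,-0.4]},
    {"offset":[-0.09,-0.19,-0.1],"rotation":[0,0,-0.5]}
  ]
}}

```text
time_s: 15.9
eef_pos: [0.4649, -0.1323, 0.4205]
ee_rot: [[0.795, 0.607, 0.001], [0.607, -0.795, -0.001], [0.0, 0.002, -1.0]]
ft_force: [0.4, 0.7, 1.0]
opening: 0.0256
```

```bash
python3 plan.py .48 .06 .42 70
```

```text
offset [0.1287, -0.1436, 0.0003] rot [0.002, 0.0, -0.569] rows 3.9
pos [ 0.4649 -0.1323  0.4205] yaw 37.4 j [ 0.7  -0.02 -0.5   1.47 -0.01  1.68 -0.72] F [0.4 0.7 1. ] open 0.0256 t 15.9
```

>>> {"name": "send_rows", "arguments": {
  "steps": [
    {"offset":[0.129,-0.144,0],"rotation":[0,0,-0.569]},
    {"offset":[0.129,-0.144,0],"rotation":[0,0,-0.569]},
    {"offset":[0.129,-0.144,0],"rotation":[0,0,-0.569]},
    {"offset":[0.129,-0.144,0],"rotation":[0,0,-0.569]},
    {"offset":[0.129,-0.144,0],"rotation":[0,0,-0.569]}
  ]
}}

```text
time_s: 16.4
eef_pos: [0.4809, 0.0667, 0.42]
ee_rot: [[0.331, 0.943, 0.001], [0.943, -0.331, 0.002], [0.002, 0.0, -1.0]]
ft_force: [-0.8, -1.1, -0.9]
opening: 0.0259
```

```bash
python3 plan.py .50 .22 .40 105
```

```text
offset [0.151, -0.0328, 0.0203] rot [0.001, -0.002, -0.6] rows 4.0
pos [0.4809 0.0667 0.42  ] yaw 70.6 j [ 0.5  -0.   -0.71  1.46 -0.    1.68 -0.55] F [-0.8 -1.1 -0.9] open 0.0259 t 16.4
```

>>> {"name": "send_rows", "arguments": {
  "steps": [
    {"offset":[0.151,-0.033,0.02],"rotation":[0,0,-0.6]},
    {"offset":[0.151,-0.033,0.02],"rotation":[0,0,-0.6]},
    {"offset":[0.151,-0.033,0.02],"rotation":[0,0,-0.6]},
    {"offset":[0.151,-0.033,0.02],"rotation":[0,0,-0.6]},
    {"offset":[0.151,-0.033,0.02],"rotation":[0,0,-0.6]}
  ]
}}

```text
time_s: 16.9
eef_pos: [0.5023, 0.2143, 0.3989]
ee_rot: [[-0.251, 0.968, -0.002], [0.968, 0.251, 0.001], [0.001, -0.001, -1.0]]
ft_force: [1.1, -0.4, 0.2]
opening: 0.0257
```

```bash
python3 plan.py .481 .347 .36 123.4
```

```text
offset [0.1338, 0.0128, 0.039] rot [-0.001, -0.001, -0.329] rows 2.8
pos [0.5023 0.2143 0.3989] yaw 104.5 j [ 0.29  0.17 -0.89  1.37  0.13  1.66 -0.33] F [ 1.1 -0.4  0.2] open 0.0257 t 16.9
```

>>> {"name": "send_rows", "arguments": {
  "steps": [
    {"offset":[0.134,0.013,0.0],"rotation":[0,0,-0.329]},
    {"offset":[0.134,0.013,0.01],"rotation":[0,0,-0.329]},
    {"offset":[0.134,0.013,0.039],"rotation":[0,0,-0.329]},
    {"offset":[0.134,0.013,0.039],"rotation":[0,0,-0.329]},
    {"offset":[0.134,0.013,0.039],"rotation":[0,0,-0.329]}
  ]
}}

```text
time_s: 17.4
eef_pos: [0.4829, 0.3445, 0.3599]
ee_rot: [[-0.542, 0.841, -0.001], [0.841, 0.542, -0.002], [-0.001, -0.002, -1.0]]
ft_force: [0.3, -1.0, 0.1]
opening: 0.0259
```

```bash
python3 plan.py .481 .347 .25 123.4
```

```text
offset [0.0032, -0.0001, 0.1099] rot [-0.002, 0.001, -0.011] rows 2.2
pos [0.4829 0.3445 0.3599] yaw 122.8 j [ 0.06  0.32 -0.98  1.33  0.26  1.63 -0.31] F [ 0.3 -1.   0.1] open 0.0259 t 17.4
```

>>> {"name": "send_rows", "arguments": {
  "steps": [
    {"offset":[0.002,0,0.03],"rotation":[0,0,-0.01]},
    {"offset":[0.002,0,0.06],"rotation":[0,0,-0.01]},
    {"offset":[0.003,0,0.09],"rotation":[0,0,-0.01]},
    {"offset":[0.003,0,0.11],"rotation":[0,0,-0.01]},
    {"offset":[0.003,0,0.11],"rotation":[0,0,-0.01]}
  ]
}}

```text
time_s: 17.9
eef_pos: [0.482, 0.3447, 0.2489]
ee_rot: [[-0.548, 0.836, -0.002], [0.836, 0.548, -0.003], [-0.002, -0.003, -1.0]]
ft_force: [0.2, -0.7, 0.8]
opening: 0.0258
```

```bash
python3 plan.py .481 .347 .177 123.4;python3 - <<'E'
from h import *
p=read_camera('side');cv2.imwrite('pics/s9.png',cv2.resize(p['color'][60:220,220:380,::-1],None,fx=3.5,fy=3.5))
E
```

```text
offset [0.0026, 0.0006, 0.0718] rot [-0.003, 0.002, -0.003] rows 1.4
pos [0.482  0.3447 0.2489] yaw 123.2 j [ 0.07  0.35 -0.97  1.53  0.29  1.42 -0.34] F [ 0.2 -0.7  0.8] open 0.0258 t 17.9
```

View pics/s9.png

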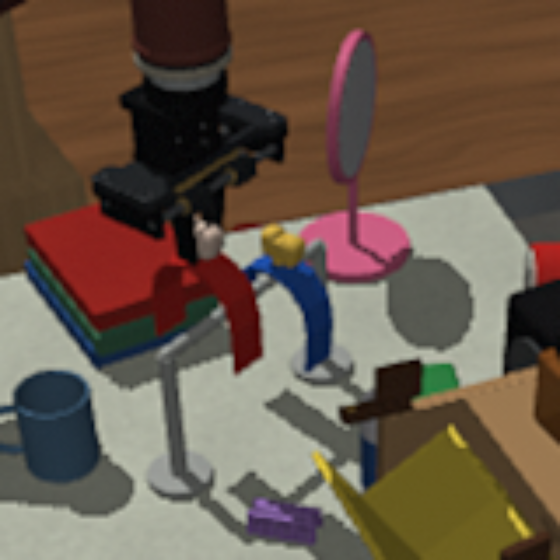

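>>> {"name": "send_rows", "arguments": {
  "steps": [
    {"offset":[0.001,0,0.03],"rotation":[0,0,0]},
    {"offset":[0.002,0,0.05],"rotation":[0,0,0]},
    {"offset":[0.002,0,0.063],"rotation":[0,0,0]},
    {"offset":[0.002,0,0.07],"rotation":[0,0,0]},
    {"offset":[0.002,0,0.072],"rotation":[0,0,0]}
  ]
}}

```text
time_s: 18.45
eef_pos: [0.4804, 0.3497, 0.1791]
ee_rot: [[-0.553, 0.833, 0.001], [0.833, 0.553, 0.0], [-0.0, 0.001, -1.0]]
ft_force: [0.2, 0.6, -1.5]
opening: 0.0261
```

>>> {"name": "send_rows", "arguments": {
  "steps": [
    {"offset":[0,0,0],"rotation":[0,0,0]},
    {"offset":[0,0,0],"rotation":[0,0,0]},
    {"offset":[0,0,0],"rotation":[0,0,0]},
    {"offset":[0,0,0],"rotation":[0,0,0]},
    {"offset":[0,0,0],"rotation":[0,0,0]}
  ],
  "grip": 0.5
}}

```text
time_s: 18.95
eef_pos: [0.4799, 0.35, 0.1788]
ee_rot: [[-0.554, 0.833, 0.0], [0.833, 0.554, 0.0], [-0.0, 0.0, -1.0]]
ft_force: [-0.7, -0.2, -0.1]
opening: 0.0428
```

>>> {"name": "send_rows", "arguments": {
  "steps": [
    {"offset":[0,0,-0.015],"rotation":[0,0,0]},
    {"offset":[0,0,-0.04],"rotation":[0,0,0]},
    {"offset":[0,0,-0.08],"rotation":[0,0,0]},
    {"offset":[0,0,-0.12],"rotation":[0,0,0]},
    {"offset":[0,0,-0.16],"rotation":[0,0,0]}
  ]
}}

```text
time_s: 19.45
eef_pos: [0.4794, 0.3499, 0.3415]
ee_rot: [[-0.554, 0.832, 0.001], [0.832, 0.554, 0.001], [0.0, 0.001, -1.0]]
ft_force: [0.8, 0.6, 0.1]
opening: 0.0437
```

```bash
python3 plan.py .48 .12 .36 75;python3 - <<'E'
from h import *
p=read_camera('side');cv2.imwrite('pics/s10.png',cv2.resize(p['color'][60:220,220:380,::-1],None,fx=3.5,fy=3.5))
E
```

```text
offset [-0.1917, -0.1269, -0.0187] rot [0.001, -0.001, 0.849] rows 5.7
pos [0.4794 0.3499 0.3415] yaw 123.7 j [ 0.06  0.32 -0.99  1.37  0.26  1.59 -0.31] F [0.8 0.6 0.1] open 0.0437 t 19.45
```

View pics/s10.png

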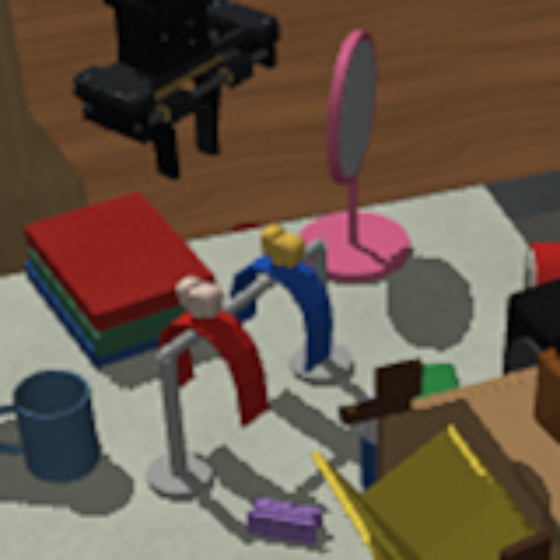

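Both headbands hang free: red at (205,330) and blue at (290,280) in the crop. Now the clip nearest the base.

```bash
python3 plan.py .445 -.057 .25 173
```

```text
offset [-0.3204, -0.2566, 0.0958] rot [0.008, 0.003, -0.862] rows 8.4
pos [0.4805 0.3515 0.3482] yaw 123.6 j [ 0.06  0.32 -0.99  1.36  0.26  1.59 -0.31] F [-0.5  0.4  4.8] open 0.043 t 19.5
```

>>> {"name": "send_rows", "arguments": {
  "steps": [
    {"offset":[-0.19,-0.15,0],"rotation":[0,0,-0.3]},
    {"offset":[-0.19,-0.15,0],"rotation":[0,0,-0.45]},
    {"offset":[-0.19,-0.15,0],"rotation":[0,0,-0.45]},
    {"offset":[-0.19,-0.15,0],"rotation":[0,0,-0.45]},
    {"offset":[-0.19,-0.15,0],"rotation":[0,0,-0.45]}
  ],
  "grip": 0
}}

```text
time_s: 20.0
eef_pos: [0.4613, 0.1262, 0.3394]
ee_rot: [[-0.863, 0.505, 0.001], [0.505, 0.863, 0.0], [-0.001, 0.001, -1.0]]
ft_force: [1.6, -1.4, 0.4]
opening: 0.0755
```

```bash
python3 plan.py .445 -.057 .25 173
```

```text
offset [-0.0784, -0.1664, 0.0894] rot [0.001, 0.001, -0.407] rows 4.1
pos [0.4613 0.1262 0.3394] yaw 149.7 j [ 0.64 -0.03 -0.96  1.63 -0.02  1.52  0.72] F [ 1.6 -1.4  0.4] open 0.0755 t 20.0
```

>>> {"name": "send_rows", "arguments": {
  "steps": [
    {"offset":[-0.078,-0.166,0.05],"rotation":[0,0,-0.407]},
    {"offset":[-0.078,-0.166,0.06],"rotation":[0,0,-0.407]},
    {"offset":[-0.078,-0.166,0.08],"rotation":[0,0,-0.407]},
    {"offset":[-0.078,-0.166,0.089],"rotation":[0,0,-0.407]},
    {"offset":[-0.078,-0.166,0.089],"rotation":[0,0,-0.407]}
  ]
}}

```text
time_s: 20.5
eef_pos: [0.4434, -0.0584, 0.2489]
ee_rot: [[-0.992, 0.128, -0.0], [0.128, 0.992, -0.001], [0.0, -0.001, -1.0]]
ft_force: [0.1, -0.8, 0.7]
opening: 0.0867
```

>>> {"name": "send_rows", "arguments": {
  "steps": [
    {"offset":[0,0,0],"rotation":[0,0,0]}
  ]
}}

```text
time_s: 20.6
eef_pos: [0.4428, -0.0589, 0.248]
ee_rot: [[-0.991, 0.132, -0.003], [0.132, 0.991, 0.0], [0.003, -0.0, -1.0]]
ft_force: [-0.7, 0.1, -0.8]
opening: 0.0868
```

```bash
python3 plan.py .445 -.057 .004 173;python3 - <<'E'
from h import *
p=read_camera('side');save(p,'s11')
p=read_camera('top');save(p,'t11')
E
```

```text
offset [-0.0027, 0.0023, 0.244] rot [-0.0, -0.003, -0.01] rows 4.9
pos [ 0.4428 -0.0589  0.248 ] yaw 172.4 j [ 0.8  -0.08 -0.71  1.86 -0.05  1.35  1.54] F [-0.7  0.1 -0.8] open 0.0868 t 20.6
```

View pics/s11.png

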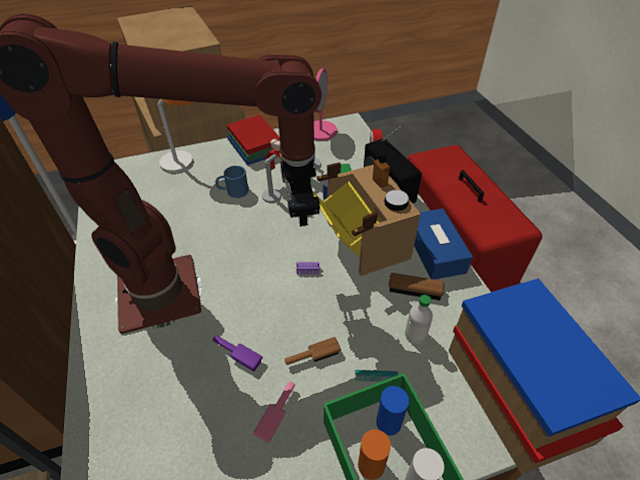

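View pics/t11.png

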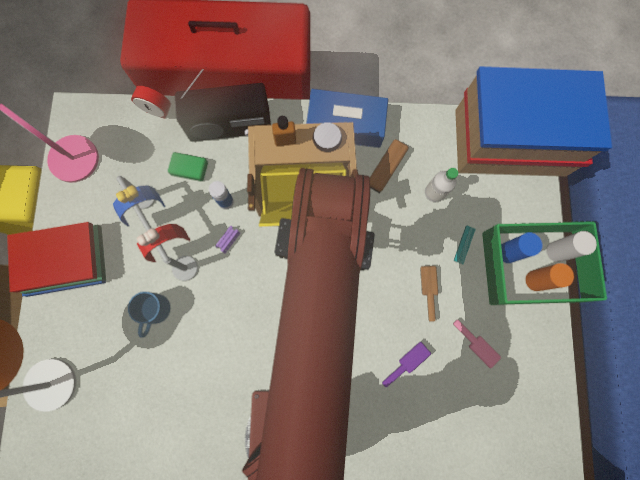

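The path is clear: the clip is at (308,268) in the side view and the lip sits ahead of the gripper. Descending.

>>> {"name": "send_rows", "arguments": {
  "steps": [
    {"offset":[-0.002,0.002,0.05],"rotation":[0,0,-0.01]},
    {"offset":[-0.002,0.002,0.1],"rotation":[0,0,-0.01]},
    {"offset":[-0.002,0.002,0.14],"rotation":[0,0,-0.01]},
    {"offset":[-0.002,0.002,0.17],"rotation":[0,0,-0.01]},
    {"offset":[-0.002,0.002,0.19],"rotation":[0,0,-0.01]}
  ]
}}

```text
time_s: 21.2
eef_pos: [0.447, -0.0519, 0.0589]
ee_rot: [[-0.993, 0.114, 0.0], [0.114, 0.993, 0.001], [0.0, 0.001, -1.0]]
ft_force: [0.2, -0.2, 0.5]
opening: 0.0869
```

>>> {"name": "send_rows", "arguments": {
  "steps": [
    {"offset":[0,0,0],"rotation":[0,0,0]}
  ]
}}

```text
time_s: 21.3
eef_pos: [0.4461, -0.052, 0.0586]
ee_rot: [[-0.993, 0.114, -0.002], [0.114, 0.993, 0.002], [0.003, 0.001, -1.0]]
ft_force: [-0.0, 0.4, 0.3]
opening: 0.0868
```

```bash
python3 plan.py .445 -.057 .004 173;python3 - <<'E'
from h import *
p=read_camera('side');cv2.imwrite('pics/s12.png',cv2.resize(p['color'][150:310,220:400,::-1],None,fx=3.5,fy=3.5))
E
```

```text
offset [0.0004, -0.0052, 0.0546] rot [0.001, -0.003, 0.008] rows 1.1
pos [ 0.4461 -0.052   0.0586] yaw 173.4 j [ 0.74  0.16 -0.75  2.09  0.13  0.95  1.37] F [-0.   0.4  0.3] open 0.0868 t 21.3
```

View pics/s12.png

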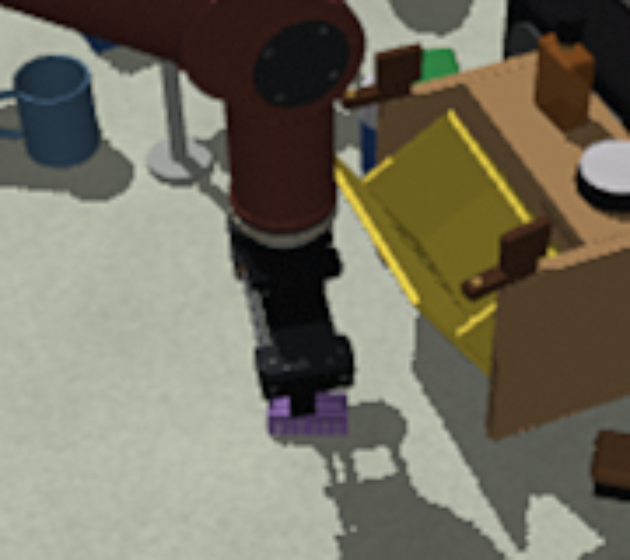

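>>> {"name": "send_rows", "arguments": {
  "steps": [
    {"offset":[0,-0.005,0.02],"rotation":[0,0,0.008]},
    {"offset":[0,-0.005,0.04],"rotation":[0,0,0.008]},
    {"offset":[0,-0.005,0.05],"rotation":[0,0,0.008]},
    {"offset":[0,-0.005,0.054],"rotation":[0,0,0.008]},
    {"offset":[0,-0.005,0.054],"rotation":[0,0,0.008]}
  ]
}}

```text
time_s: 21.85
eef_pos: [0.4468, -0.0584, 0.0064]
ee_rot: [[-0.992, 0.124, 0.001], [0.124, 0.992, 0.0], [-0.001, 0.0, -1.0]]
ft_force: [-0.4, 0.2, 0.0]
opening: 0.0869
```

>>> {"name": "send_rows", "arguments": {
  "steps": [
    {"offset":[0,0,0],"rotation":[0,0,0]},
    {"offset":[0,0,0],"rotation":[0,0,0]},
    {"offset":[0,0,0],"rotation":[0,0,0]},
    {"offset":[0,0,0],"rotation":[0,0,0]},
    {"offset":[0,0,0],"rotation":[0,0,0]}
  ],
  "grip": 1
}}

```text
time_s: 22.35
eef_pos: [0.4462, -0.0588, 0.0058]
ee_rot: [[-0.992, 0.125, 0.0], [0.125, 0.992, -0.0], [-0.0, -0.0, -1.0]]
ft_force: [1.4, -0.1, 0.0]
opening: 0.055
```

>>> {"name": "send_rows", "arguments": {
  "steps": [
    {"offset":[0,0,0],"rotation":[0,0,0]},
    {"offset":[0,0,0],"rotation":[0,0,0]},
    {"offset":[0,0,0],"rotation":[0,0,0]},
    {"offset":[0,0,0],"rotation":[0,0,0]},
    {"offset":[0,0,0],"rotation":[0,0,0]}
  ]
}}

```text
time_s: 22.85
eef_pos: [0.4462, -0.0587, 0.0056]
ee_rot: [[-0.992, 0.124, -0.0], [0.124, 0.992, 0.0], [0.0, 0.0, -1.0]]
ft_force: [0.8, -0.2, 0.7]
opening: 0.0372
```

>>> {"name": "send_rows", "arguments": {
  "steps": [
    {"offset":[0,0,0],"rotation":[0,0,0]},
    {"offset":[0,0,-0.02],"rotation":[0,0,0]},
    {"offset":[0,0,-0.05],"rotation":[0,0,0]},
    {"offset":[0,0,-0.09],"rotation":[0,0,0]},
    {"offset":[0,0,-0.14],"rotation":[0,0,0]}
  ]
}}

```text
time_s: 23.35
eef_pos: [0.4449, -0.0583, 0.146]
ee_rot: [[-0.992, 0.124, -0.003], [0.124, 0.992, 0.001], [0.003, 0.001, -1.0]]
ft_force: [0.4, -1.9, 1.4]
opening: 0.0368
```

```bash
python3 plan.py .445 -.057 .29 150;python3 - <<'E'
from h import *
p=read_camera('side');cv2.imwrite('pics/s13.png',cv2.resize(p['color'][150:310,220:400,::-1],None,fx=3.5,fy=3.5))
E
```

```text
offset [0.0004, 0.0015, -0.144] rot [0.0, -0.003, 0.399] rows 2.9
pos [ 0.4449 -0.0583  0.146 ] yaw 172.9 j [ 0.8   0.02 -0.76  2.    0.02  1.13  1.47] F [ 0.4 -1.9  1.4] open 0.0368 t 23.35
```

View pics/s13.png

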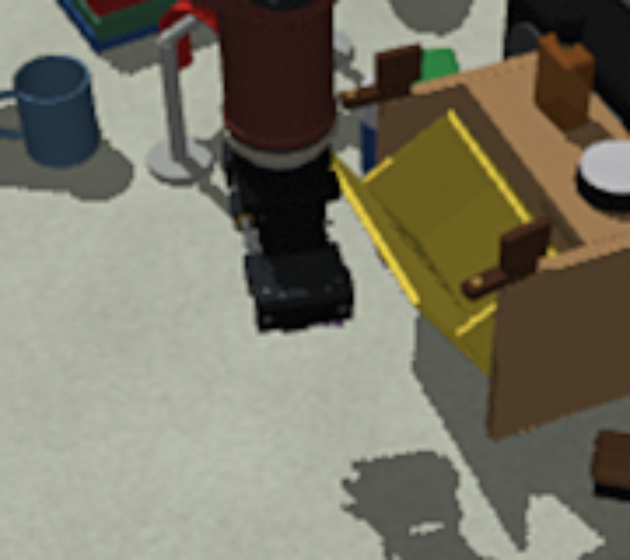

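>>> {"name": "send_rows", "arguments": {
  "steps": [
    {"offset":[0,0,-0.05],"rotation":[0,0,0.1]},
    {"offset":[0,0,-0.1],"rotation":[0,0,0.25]},
    {"offset":[0,0,-0.144],"rotation":[0,0,0.4]},
    {"offset":[0,0,-0.144],"rotation":[0,0,0.55]},
    {"offset":[0,0,-0.144],"rotation":[0,0,0.7]}
  ]
}}

```text
time_s: 23.9
eef_pos: [0.4468, -0.0587, 0.2911]
ee_rot: [[-0.674, 0.739, 0.003], [0.739, 0.674, -0.001], [-0.003, 0.001, -1.0]]
ft_force: [-0.5, -0.7, -1.4]
opening: 0.0369
```

```bash
python3 plan.py .594 -.008 .29 93.8
```

```text
offset [-0.0617, 0.1429, 0.0014] rot [0.002, 0.002, 0.673] rows 4.5
pos [ 0.4468 -0.0587  0.2911] yaw 132.4 j [ 0.86 -0.1  -0.76  1.78 -0.07  1.43  0.85] F [-0.5 -0.7 -1.4] open 0.0369 t 23.9
```

>>> {"name": "send_rows", "arguments": {
  "steps": [
    {"offset":[-0.062,0.143,0],"rotation":[0,0,0.673]},
    {"offset":[-0.062,0.143,0],"rotation":[0,0,0.673]},
    {"offset":[-0.062,0.143,0],"rotation":[0,0,0.673]},
    {"offset":[-0.062,0.143,0],"rotation":[0,0,0.673]},
    {"offset":[-0.062,0.143,0],"rotation":[0,0,0.673]}
  ]
}}

```text
time_s: 24.4
eef_pos: [0.5956, -0.0053, 0.2874]
ee_rot: [[-0.074, 0.997, -0.002], [0.997, 0.074, 0.004], [0.004, -0.002, -1.0]]
ft_force: [-0.6, -0.4, -1.3]
opening: 0.0368
```

>>> {"name": "send_rows", "arguments": {
  "steps": [
    {"offset":[0,0,0],"rotation":[0,0,0]}
  ]
}}

```text
time_s: 24.5
eef_pos: [0.5936, -0.0063, 0.2886]
ee_rot: [[-0.077, 0.997, -0.002], [0.997, 0.077, 0.001], [0.002, -0.001, -1.0]]
ft_force: [-0.3, 0.1, -0.5]
opening: 0.0372
```

```bash
python3 plan.py .594 -.008 .175 93.8;python3 - <<'E'
from h import *
p=read_camera('side');cv2.imwrite('pics/s14.png',cv2.resize(p['color'][150:310,220:440,::-1],None,fx=3.5,fy=3.5))
p=read_camera('top');cv2.imwrite('pics/t14.png',cv2.resize(p['color'][100:300,200:400,::-1],None,fx=3,fy=3))
E
```

```text
offset [-0.0019, 0.0005, 0.1136] rot [-0.002, -0.002, 0.01] rows 2.3
pos [ 0.5936 -0.0063  0.2886] yaw 94.4 j [ 0.6   0.29 -0.82  1.47  0.21  1.47 -0.15] F [-0.3  0.1 -0.5] open 0.0372 t 24.5
```

View pics/s14.png

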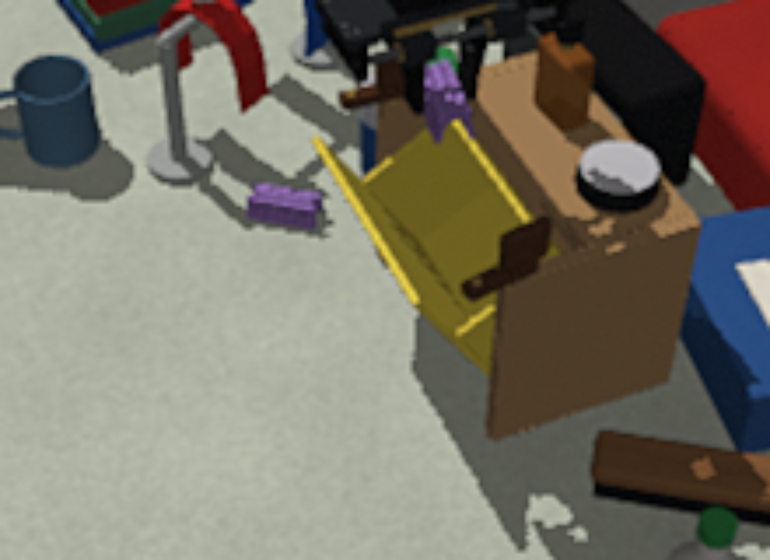

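View pics/t14.png

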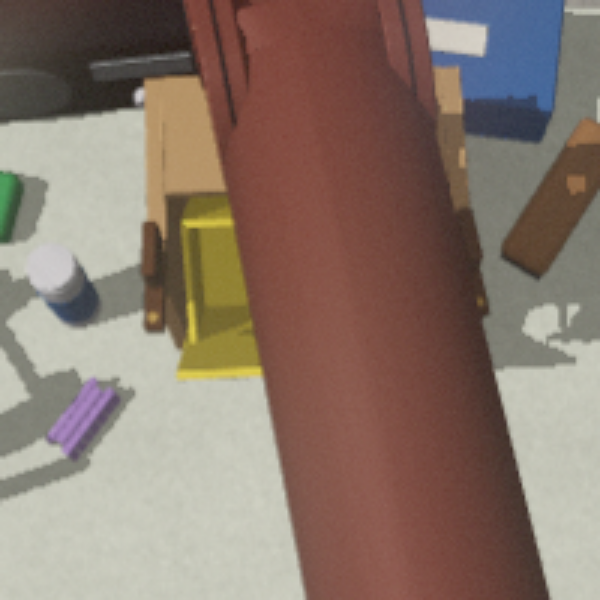

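The clip is held above the bin opening. Lowering and releasing it.

>>> {"name": "send_rows", "arguments": {
  "steps": [
    {"offset":[-0.002,0,0.03],"rotation":[0,0,0]},
    {"offset":[-0.002,0,0.06],"rotation":[0,0,0]},
    {"offset":[-0.002,0,0.09],"rotation":[0,0,0]},
    {"offset":[-0.002,0,0.114],"rotation":[0,0,0]},
    {"offset":[-0.002,0,0.114],"rotation":[0,0,0]}
  ]
}}

```text
time_s: 25.1
eef_pos: [0.5911, -0.0104, 0.1731]
ee_rot: [[-0.08, 0.997, -0.005], [0.997, 0.08, -0.001], [-0.0, -0.005, -1.0]]
ft_force: [-1.7, -1.8, 0.3]
opening: 0.037
```

>>> {"name": "send_rows", "arguments": {
  "steps": [
    {"offset":[0,0,0],"rotation":[0,0,0]},
    {"offset":[0,0,0],"rotation":[0,0,0]},
    {"offset":[0,0,0],"rotation":[0,0,0]},
    {"offset":[0,0,0],"rotation":[0,0,0]},
    {"offset":[0,0,0],"rotation":[0,0,0]}
  ],
  "grip": 0.35
}}

```text
time_s: 25.6
eef_pos: [0.5936, -0.0092, 0.1762]
ee_rot: [[-0.078, 0.997, 0.001], [0.997, 0.078, -0.0], [-0.0, 0.001, -1.0]]
ft_force: [0.9, -0.6, -0.5]
opening: 0.0558
```

```bash
python3 plan.py .594 -.008 .30 93.8;python3 - <<'E'
from h import *
p=read_camera('side');cv2.imwrite('pics/s15.png',cv2.resize(p['color'][150:310,220:440,::-1],None,fx=3.5,fy=3.5))
E
```

```text
offset [0.0011, 0.0005, -0.1238] rot [0.001, 0.0, 0.012] rows 2.5
pos [ 0.5936 -0.0092  0.1762] yaw 94.5 j [ 0.59  0.35 -0.81  1.64  0.26  1.27 -0.18] F [ 0.9 -0.6 -0.5] open 0.0558 t 25.6
```

View pics/s15.png

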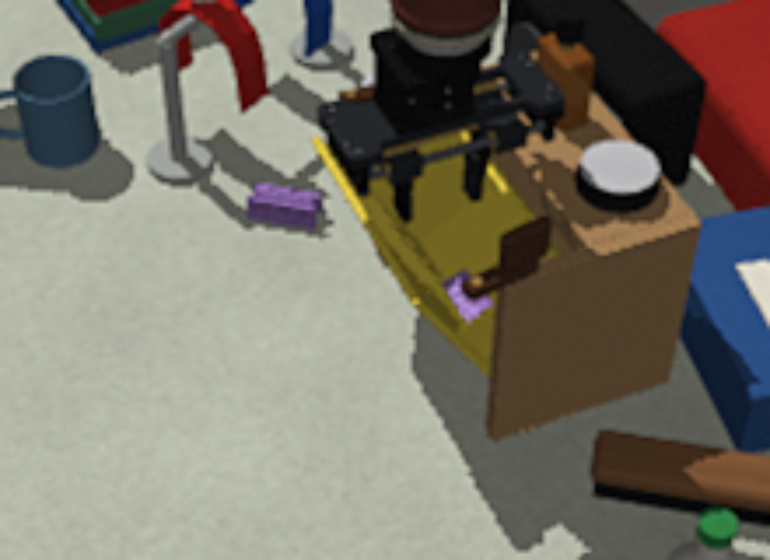

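The clip is in the bin at (468,295) in the crop. Next is the brush.

>>> {"name": "send_rows", "arguments": {
  "steps": [
    {"offset":[0,0,-0.04],"rotation":[0,0,0]},
    {"offset":[0,0,-0.08],"rotation":[0,0,0]},
    {"offset":[0,0,-0.13],"rotation":[0,0,0]},
    {"offset":[-0.03,-0.04,-0.15],"rotation":[0,0,0.13]},
    {"offset":[-0.06,-0.08,-0.15],"rotation":[0,0,0.26]}
  ]
}}

```text
time_s: 26.15
eef_pos: [0.5221, -0.0715, 0.3285]
ee_rot: [[0.182, 0.983, 0.005], [0.983, -0.182, 0.001], [0.002, 0.005, -1.0]]
ft_force: [0.5, -1.4, 0.0]
opening: 0.0567
```

```bash
python3 plan.py .43 -.25 .30 30; python3 - <<'E'
from h import *
pt=read_camera('top');ps=read_camera('side')
for n,p in(('T',pt),('S',ps)):
    for r in spotter.masks_of(p,'hairbrush')[:4]:
        m=r['region'];
        if m.sum()>1000: continue
        ys,xs=np.nonzero(m); P=np.array([onz(p,(x,y),.025)[:2] for x,y in zip(xs,ys)],np.float32)
        c,s,a=cv2.minAreaRect(P*1000);print(n,np.round(r['extent']),np.round(c),np.round(s),round(a,1),p['color'][m].mean(0).round())
E
```

```text
offset [-0.1923, -0.0582, 0.0279] rot [0.004, -0.004, 0.864] rows 5.8
pos [ 0.5221 -0.0715  0.3285] yaw 79.5 j [ 0.77  0.1  -0.77  1.56  0.07  1.51 -0.18] F [ 0.5 -1.4  0. ] open 0.0567 t 26.15
T [429. 292.  20.  54.] [ 379. -350.] [143.  47.] 2.5 [156. 121.  88.]
T [407. 364.  39.  43.] [ 193. -283.] [ 46. 140.] 40.5 [128.  84. 148.]
T [444. 182.  32.  39.] [ 684. -395.] [ 60. 124.] 46.1 [107. 110.  99.]
T [478. 345.  49.  52.] [ 251. -468.] [150.  44.] 45.1 [156. 106. 118.]
S [312. 351.  56.  22.] [ 378. -355.] [148.  50.] 1.8 [106.  73.  46.]
S [236. 353.  53.  32.] [ 187. -284.] [ 46. 155.] 40.6 [ 92.  53. 114.]
S [272. 410.  42.  61.] [ 253. -471.] [151.  47.] 43.3 [117.  68.  82.]
```

>>> {"name": "send_rows", "arguments": {
  "steps": [
    {"offset":[-0.192,-0.058,0.02],"rotation":[0,0,0.864]},
    {"offset":[-0.192,-0.058,0.02],"rotation":[0,0,0.864]},
    {"offset":[-0.192,-0.058,0.02],"rotation":[0,0,0.864]},
    {"offset":[-0.192,-0.058,0.02],"rotation":[0,0,0.864]},
    {"offset":[-0.192,-0.058,0.02],"rotation":[0,0,0.864]}
  ],
  "grip": 0
}}

```text
time_s: 26.85
eef_pos: [0.4261, -0.2568, 0.3041]
ee_rot: [[0.811, 0.586, -0.003], [0.586, -0.811, 0.0], [-0.002, -0.002, -1.0]]
ft_force: [-0.1, -0.2, -0.7]
opening: 0.0843
```

```bash
python3 plan.py .40 -.349 .15 2
```

```text
offset [-0.0748, 0.0598, 0.1541] rot [-0.001, 0.003, 0.591] rows 3.9
pos [ 0.4261 -0.2568  0.3041] yaw 35.8 j [ 1.01  0.02 -0.56  1.67  0.01  1.46 -0.5 ] F [-0.1 -0.2 -0.7] open 0.0843 t 26.85
```

>>> {"name": "send_rows", "arguments": {
  "steps": [
    {"offset":[-0.075,0.06,0.154],"rotation":[0,0,0.591]},
    {"offset":[-0.075,0.06,0.154],"rotation":[0,0,0.591]},
    {"offset":[-0.075,0.06,0.154],"rotation":[0,0,0.591]},
    {"offset":[-0.075,0.06,0.154],"rotation":[0,0,0.591]},
    {"offset":[-0.075,0.06,0.154],"rotation":[0,0,0.591]}
  ]
}}

```text
time_s: 27.35
eef_pos: [0.4027, -0.3438, 0.1468]
ee_rot: [[0.999, 0.044, -0.005], [0.044, -0.999, 0.005], [-0.005, -0.006, -1.0]]
ft_force: [-0.3, 0.1, -0.2]
opening: 0.0871
```

>>> {"name": "send_rows", "arguments": {
  "steps": [
    {"offset":[0,0,0],"rotation":[0,0,0]}
  ]
}}

```text
time_s: 27.45
eef_pos: [0.4059, -0.3427, 0.1513]
ee_rot: [[0.999, 0.053, -0.0], [0.053, -0.999, 0.002], [-0.0, -0.002, -1.0]]
ft_force: [0.2, 0.8, 0.9]
opening: 0.0873
```

```bash
python3 plan.py .40 -.349 .005 2
```

```text
offset [-0.0062, 0.0063, 0.1463] rot [-0.002, 0.0, 0.018] rows 2.9
pos [ 0.4059 -0.3427  0.1513] yaw 3.0 j [ 1.05  0.18 -0.47  1.82  0.09  1.16 -0.97] F [0.2 0.8 0.9] open 0.0873 t 27.45
```

>>> {"name": "send_rows", "arguments": {
  "steps": [
    {"offset":[-0.006,0.006,0.05],"rotation":[0,0,0.018]},
    {"offset":[-0.006,0.006,0.09],"rotation":[0,0,0.018]},
    {"offset":[-0.006,0.006,0.12],"rotation":[0,0,0.018]},
    {"offset":[-0.006,0.006,0.137],"rotation":[0,0,0.018]},
    {"offset":[-0.006,0.006,0.145],"rotation":[0,0,0.018]}
  ]
}}

```text
time_s: 27.95
eef_pos: [0.4006, -0.349, 0.0066]
ee_rot: [[0.999, 0.034, 0.001], [0.034, -0.999, 0.001], [0.001, -0.001, -1.0]]
ft_force: [-0.3, 0.6, 0.1]
opening: 0.0872
```

>>> {"name": "send_rows", "arguments": {
  "steps": [
    {"offset":[0,0,0],"rotation":[0,0,0]},
    {"offset":[0,0,0],"rotation":[0,0,0]},
    {"offset":[0,0,0],"rotation":[0,0,0]},
    {"offset":[0,0,0],"rotation":[0,0,0]},
    {"offset":[0,0,0],"rotation":[0,0,0]}
  ],
  "grip": 1,
  "newtons": 25
}}

```text
time_s: 28.45
eef_pos: [0.3993, -0.3506, 0.0072]
ee_rot: [[1.0, 0.029, 0.001], [0.029, -1.0, -0.001], [0.001, 0.001, -1.0]]
ft_force: [0.6, 0.2, 1.0]
opening: 0.055
```

>>> {"name": "send_rows", "arguments": {
  "steps": [
    {"offset":[0,0,0],"rotation":[0,0,0]},
    {"offset":[0,0,0],"rotation":[0,0,0]},
    {"offset":[0,0,0],"rotation":[0,0,0]},
    {"offset":[0,0,0],"rotation":[0,0,0]},
    {"offset":[0,0,0],"rotation":[0,0,0]}
  ]
}}

```text
time_s: 28.95
eef_pos: [0.399, -0.3505, 0.0068]
ee_rot: [[1.0, 0.029, 0.0], [0.029, -1.0, -0.0], [0.0, 0.0, -1.0]]
ft_force: [-2.3, 0.1, 4.5]
opening: 0.0438
```

>>> {"name": "send_rows", "arguments": {
  "steps": [
    {"offset":[0,0,-0.02],"rotation":[0,0,0]},
    {"offset":[0,0,-0.05],"rotation":[0,0,0]},
    {"offset":[0,0,-0.1],"rotation":[0,0,0]},
    {"offset":[0,0,-0.15],"rotation":[0,0,0]},
    {"offset":[0,0,-0.2],"rotation":[0,0,0]}
  ]
}}

```text
time_s: 29.45
eef_pos: [0.3987, -0.3497, 0.2081]
ee_rot: [[1.0, 0.03, -0.0], [0.03, -1.0, 0.001], [-0.0, -0.001, -1.0]]
ft_force: [1.0, -1.0, -1.6]
opening: 0.0435
```

```bash
python3 plan.py .46 -.2 .30 45; python3 - <<'E'
from h import *
p=read_camera('side');save(p,'s16')
E
```

```text
offset [0.0658, -0.1479, -0.0918] rot [-0.001, 0.0, -0.755] rows 5.0
pos [ 0.3987 -0.3497  0.2081] yaw 1.7 j [ 1.07  0.13 -0.47  1.75  0.06  1.27 -0.96] F [ 1.  -1.  -1.6] open 0.0435 t 29.45
```

View pics/s16.png

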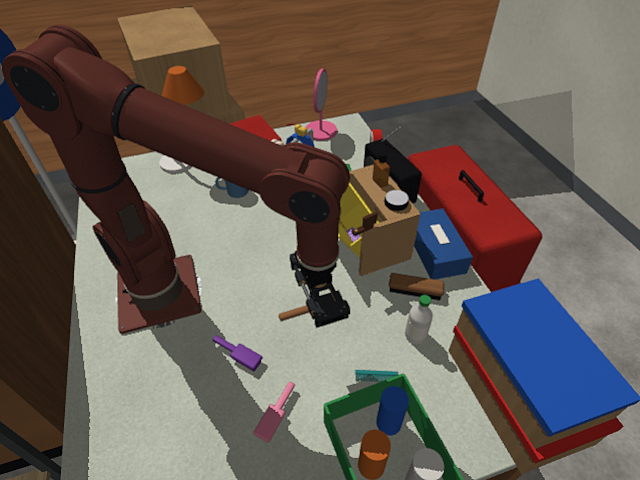

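>>> {"name": "send_rows", "arguments": {
  "steps": [
    {"offset":[0.01,-0.03,-0.05],"rotation":[0,0,-0.15]},
    {"offset":[0.03,-0.07,-0.09],"rotation":[0,0,-0.3]},
    {"offset":[0.05,-0.11,-0.1],"rotation":[0,0,-0.45]},
    {"offset":[0.066,-0.148,-0.1],"rotation":[0,0,-0.6]},
    {"offset":[0.066,-0.148,-0.1],"rotation":[0,0,-0.755]}
  ]
}}

```text
time_s: 30.0
eef_pos: [0.4636, -0.1932, 0.3078]
ee_rot: [[0.7, 0.714, 0.003], [0.714, -0.7, 0.001], [0.003, 0.002, -1.0]]
ft_force: [-0.0, -0.3, -0.8]
opening: 0.0435
```

```bash
python3 plan.py .53 -.06 .31 93.8
```

```text
offset [0.1416, -0.0459, -0.002] rot [0.003, -0.002, -0.842] rows 5.6
pos [ 0.4636 -0.1932  0.3078] yaw 45.6 j [ 0.94  0.03 -0.64  1.65  0.02  1.46 -0.48] F [-0.  -0.3 -0.8] open 0.0435 t 30.0
```

>>> {"name": "send_rows", "arguments": {
  "steps": [
    {"offset":[0.142,-0.046,0],"rotation":[0,0,-0.842]},
    {"offset":[0.142,-0.046,0],"rotation":[0,0,-0.842]},
    {"offset":[0.142,-0.046,0],"rotation":[0,0,-0.842]},
    {"offset":[0.142,-0.046,0],"rotation":[0,0,-0.842]},
    {"offset":[0.142,-0.046,0],"rotation":[0,0,-0.842]}
  ]
}}

```text
time_s: 30.5
eef_pos: [0.5296, -0.0656, 0.3058]
ee_rot: [[0.031, 1.0, -0.001], [1.0, -0.031, 0.001], [0.001, -0.001, -1.0]]
ft_force: [0.4, 0.3, -1.4]
opening: 0.0434
```

```bash
python3 plan.py .592 .014 .29 93.8
```

```text
offset [0.0814, 0.0599, 0.0158] rot [-0.001, -0.001, -0.097] rows 2.0
pos [ 0.5296 -0.0656  0.3058] yaw 88.2 j [ 0.78  0.13 -0.81  1.58  0.09  1.47 -0.06] F [ 0.4  0.3 -1.4] open 0.0434 t 30.5
```

>>> {"name": "send_rows", "arguments": {
  "steps": [
    {"offset":[0.04,0.03,0.0],"rotation":[0,0,-0.097]},
    {"offset":[0.081,0.06,0.01],"rotation":[0,0,-0.097]},
    {"offset":[0.081,0.06,0.016],"rotation":[0,0,-0.097]},
    {"offset":[0.081,0.06,0.016],"rotation":[0,0,-0.097]}
  ]
}}

```text
time_s: 30.9
eef_pos: [0.5922, 0.0122, 0.2884]
ee_rot: [[-0.059, 0.998, -0.003], [0.998, 0.059, 0.002], [0.002, -0.003, -1.0]]
ft_force: [0.1, -0.6, -0.4]
opening: 0.0438
```

```bash
python3 plan.py .592 .014 .17 93.8; python3 - <<'E'
from h import *
p=read_camera('side');cv2.imwrite('pics/s17.png',cv2.resize(p['color'][130:310,220:440,::-1],None,fx=3.3,fy=3.3))
E
```

```text
offset [0.0016, 0.0003, 0.1184] rot [-0.003, -0.002, -0.007] rows 2.4
pos [0.5922 0.0122 0.2884] yaw 93.4 j [ 0.6   0.3  -0.87  1.47  0.22  1.48 -0.21] F [ 0.1 -0.6 -0.4] open 0.0438 t 30.9
```

View pics/s17.png

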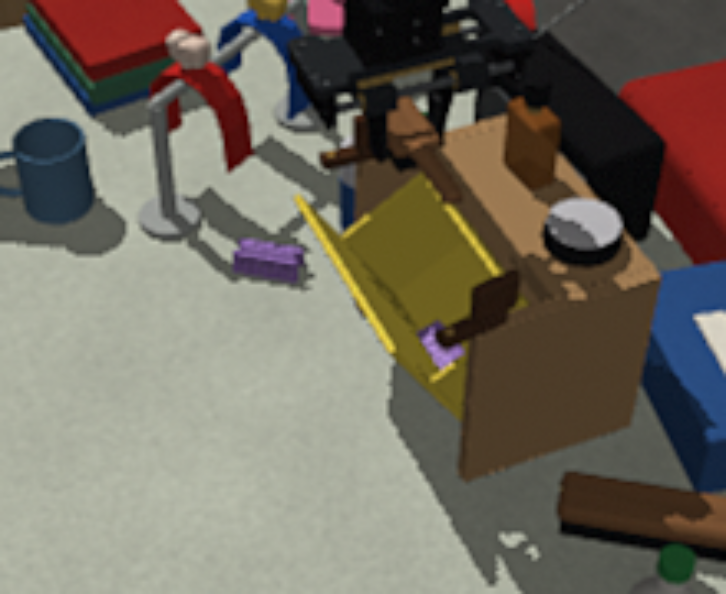

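>>> {"name": "send_rows", "arguments": {
  "steps": [
    {"offset":[0.002,0,0.03],"rotation":[0,0,0]},
    {"offset":[0.002,0,0.06],"rotation":[0,0,0]},
    {"offset":[0.002,0,0.09],"rotation":[0,0,0]},
    {"offset":[0.002,0,0.114],"rotation":[0,0,0]},
    {"offset":[0.002,0,0.12],"rotation":[0,0,0]}
  ]
}}

```text
time_s: 31.45
eef_pos: [0.5908, 0.0102, 0.1684]
ee_rot: [[-0.053, 0.999, -0.003], [0.999, 0.053, -0.001], [-0.001, -0.003, -1.0]]
ft_force: [-0.3, 0.0, -0.5]
opening: 0.0432
```

>>> {"name": "send_rows", "arguments": {
  "steps": [
    {"offset":[0,0,0],"rotation":[0,0,0]},
    {"offset":[0,0,0],"rotation":[0,0,0]},
    {"offset":[0,0,0],"rotation":[0,0,0]},
    {"offset":[0,0,0],"rotation":[0,0,0]},
    {"offset":[0,0,0],"rotation":[0,0,0]}
  ],
  "grip": 0.3
}}

```text
time_s: 31.95
eef_pos: [0.5928, 0.0126, 0.1713]
ee_rot: [[-0.056, 0.998, 0.001], [0.998, 0.056, -0.0], [-0.0, 0.001, -1.0]]
ft_force: [0.0, -0.1, 0.1]
opening: 0.0602
```

```bash
python3 plan.py .592 .014 .3 93.8; python3 - <<'E'
from h import *
p=read_camera('side');cv2.imwrite('pics/s18.png',cv2.resize(p['color'][130:310,220:440,::-1],None,fx=3.3,fy=3.3))
E
```

```text
offset [0.0014, -0.0006, -0.1287] rot [0.001, 0.0, -0.011] rows 2.6
pos [0.5928 0.0126 0.1713] yaw 93.2 j [ 0.59  0.37 -0.84  1.64  0.28  1.26 -0.26] F [ 0.  -0.1  0.1] open 0.0602 t 31.95
```

View pics/s18.png

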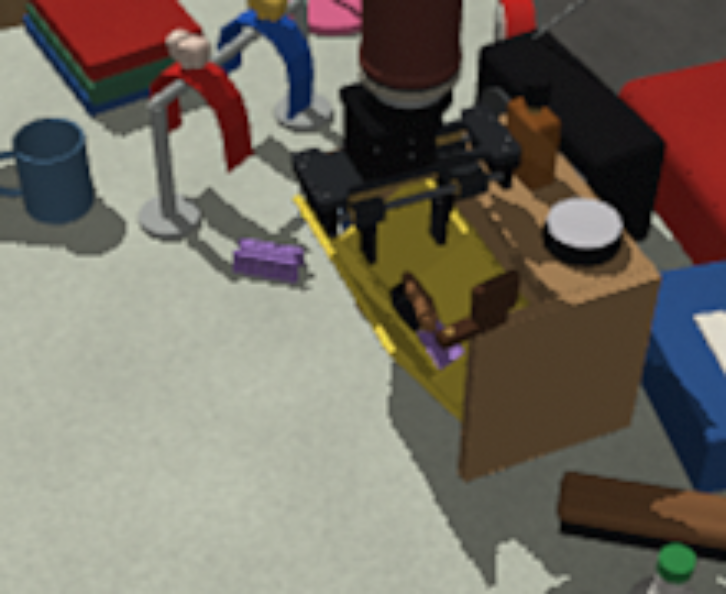

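The brush dropped into the bin at (425,310). Retreating, then looking at the bin and the comb.

>>> {"name": "send_rows", "arguments": {
  "steps": [
    {"offset":[0,0,-0.04],"rotation":[0,0,0]},
    {"offset":[0,0,-0.08],"rotation":[0,0,0]},
    {"offset":[0,0,-0.13],"rotation":[0,0,0]},
    {"offset":[-0.04,-0.03,-0.15],"rotation":[0,0,0.13]},
    {"offset":[-0.08,-0.06,-0.15],"rotation":[0,0,0.26]}
  ]
}}

```text
time_s: 32.5
eef_pos: [0.5401, -0.0661, 0.3238]
ee_rot: [[0.203, 0.979, 0.005], [0.979, -0.203, 0.001], [0.002, 0.005, -1.0]]
ft_force: [0.4, -1.7, -0.3]
opening: 0.0606
```

```bash
python3 plan.py .46 -.24 .30 69
```

```text
offset [-0.1865, -0.0432, 0.0233] rot [0.005, -0.002, 0.162] rows 3.9
pos [ 0.5401 -0.0661  0.3238] yaw 78.3 j [ 0.77  0.15 -0.81  1.53  0.11  1.5  -0.25] F [ 0.4 -1.7 -0.3] open 0.0606 t 32.5
```

>>> {"name": "send_rows", "arguments": {
  "steps": [
    {"offset":[-0.187,-0.043,0.02],"rotation":[0,0,0.162]},
    {"offset":[-0.187,-0.043,0.02],"rotation":[0,0,0.162]},
    {"offset":[-0.187,-0.043,0.02],"rotation":[0,0,0.162]},
    {"offset":[-0.187,-0.043,0.02],"rotation":[0,0,0.162]},
    {"offset":[-0.187,-0.043,0.02],"rotation":[0,0,0.162]}
  ],
  "grip": 0.65
}}

```text
time_s: 33.0
eef_pos: [0.4553, -0.2485, 0.2996]
ee_rot: [[0.367, 0.93, -0.002], [0.93, -0.367, -0.001], [-0.002, -0.002, -1.0]]
ft_force: [-0.1, 0.4, -0.6]
opening: 0.0328
```

```bash
python3 plan.py .505 -.481 .20 69 y -25; python3 - <<'E'
from h import *
pt=read_camera('top');ps=read_camera('side')
for n,p in(('T',pt),('S',ps)):
    for r in spotter.masks_of(p,'teal_comb')[:2]:
        m=r['region'];
        ys,xs=np.nonzero(m); P=np.array([onz(p,(x,y),.008)[:2] for x,y in zip(xs,ys)],np.float32)
        c,s,a=cv2.minAreaRect(P*1000);print(n,round(r['p'],2),np.round(r['extent']),np.round(c),np.round(s),round(a,1))
save(pt,'t19')
E
```

```text
offset [-0.1978, 0.1317, 0.0998] rot [-0.004, -0.434, -0.009] rows 5.2
pos [ 0.4553 -0.2485  0.2996] yaw 68.5 j [ 1.02  0.08 -0.64  1.63  0.05  1.45  0.  ] F [-0.1  0.4 -0.6] open 0.0328 t 33.0
S 0.78 [376. 378.  40.   5.] [ 517. -459.] [ 30. 105.] 69.0
```

View pics/t19.png

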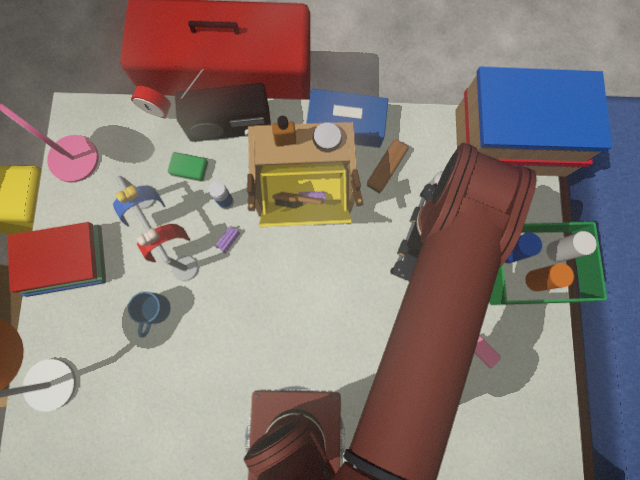

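The brush and clip lie in the bin, around (300,197). The comb is unmoved. It lies too close to the green crate (wall 0.10 m high) for the wide gripper body, so I'll first nudge it away with tilted fingers.

>>> {"name": "send_rows", "arguments": {
  "steps": [
    {"offset":[-0.04,0.026,0.02],"rotation":[0,-0.087,0]},
    {"offset":[-0.08,0.052,0.04],"rotation":[0,-0.174,0]},
    {"offset":[-0.12,0.078,0.06],"rotation":[0,-0.26,0]},
    {"offset":[-0.16,0.105,0.08],"rotation":[0,-0.35,0]},
    {"offset":[-0.198,0.132,0.1],"rotation":[0,-0.434,0]}
  ]
}}

```text
time_s: 33.7
eef_pos: [0.5119, -0.4668, 0.2035]
ee_rot: [[0.322, 0.935, -0.149], [0.847, -0.355, -0.396], [-0.423, 0.002, -0.906]]
ft_force: [-0.9, -0.3, 0.7]
opening: 0.03
```

>>> {"name": "send_rows", "arguments": {
  "steps": [
    {"offset":[0,0,0],"rotation":[0,0,0]},
    {"offset":[0,0,0],"rotation":[0,0,0]}
  ]
}}

```text
time_s: 33.9
eef_pos: [0.5108, -0.4649, 0.2023]
ee_rot: [[0.322, 0.935, -0.15], [0.849, -0.356, -0.39], [-0.418, -0.002, -0.908]]
ft_force: [0.2, 0.8, 0.1]
opening: 0.0305
```

```bash
python3 plan.py .505 -.481 .06 69 y -25; python3 - <<'E'
from h import *
p=read_camera('side');cv2.imwrite('pics/s20.png',cv2.resize(p['color'][260:480,260:480,::-1],None,fx=2.7,fy=2.7))
E
```

```text
offset [0.044, 0.0005, 0.1364] rot [-0.0, -0.005, 0.003] rows 2.9
pos [ 0.5108 -0.4649  0.2023] yaw 69.2 j [ 0.85  0.42 -0.54  1.51  0.66  1.33 -0.2 ] F [0.2 0.8 0.1] open 0.0305 t 33.9
```

View pics/s20.png

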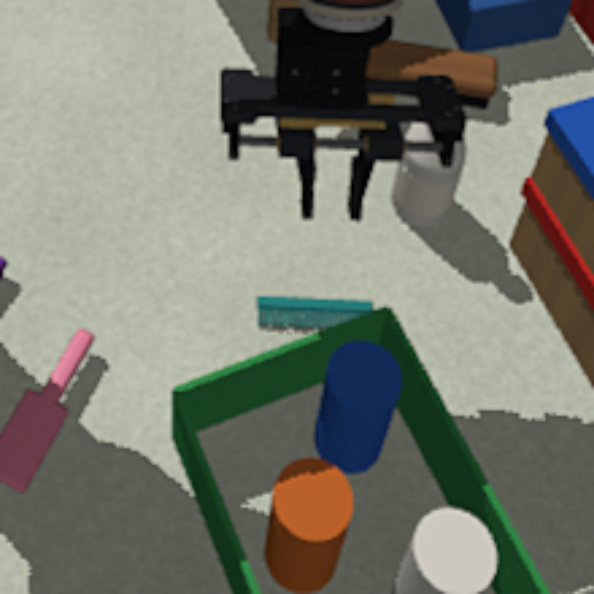

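>>> {"name": "send_rows", "arguments": {
  "steps": [
    {"offset":[0.01,0,0.03],"rotation":[0,0,0]},
    {"offset":[0.02,0,0.06],"rotation":[0,0,0]},
    {"offset":[0.03,0,0.09],"rotation":[0,0,0]},
    {"offset":[0.038,0,0.12],"rotation":[0,0,0]},
    {"offset":[0.044,0,0.136],"rotation":[0,0,0]}
  ]
}}

```text
time_s: 34.45
eef_pos: [0.503, -0.4824, 0.0612]
ee_rot: [[0.325, 0.934, -0.15], [0.847, -0.358, -0.392], [-0.42, 0.0, -0.908]]
ft_force: [-0.7, -0.2, 0.3]
opening: 0.0303
```

>>> {"name": "send_rows", "arguments": {
  "steps": [
    {"offset":[0,0,0],"rotation":[0,0,0]},
    {"offset":[0,0,0],"rotation":[0,0,0]}
  ]
}}

```text
time_s: 34.65
eef_pos: [0.5044, -0.4828, 0.0636]
ee_rot: [[0.325, 0.934, -0.149], [0.847, -0.358, -0.393], [-0.421, 0.002, -0.907]]
ft_force: [0.4, -0.1, -0.1]
opening: 0.0304
```

```bash
python3 plan.py .505 -.481 .008 69 y -25; python3 - <<'E'
from h import *
p=read_camera('side');cv2.imwrite('pics/s21.png',cv2.resize(p['color'][260:480,260:480,::-1],None,fx=2.7,fy=2.7))
p=read_camera('top');cv2.imwrite('pics/t21.png',cv2.resize(p['color'][180:330,400:600,::-1],None,fx=3,fy=3))
E
```

```text
offset [0.0251, -0.0002, 0.0497] rot [0.002, -0.002, -0.0] rows 1.1
pos [ 0.5044 -0.4828  0.0636] yaw 69.0 j [ 0.85  0.55 -0.49  1.63  0.77  1.13 -0.33] F [ 0.4 -0.1 -0.1] open 0.0304 t 34.65
```

View pics/s21.png

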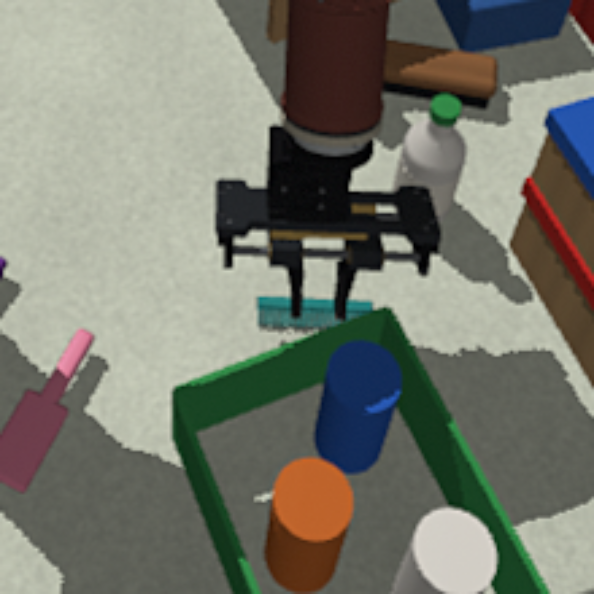

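View pics/t21.png

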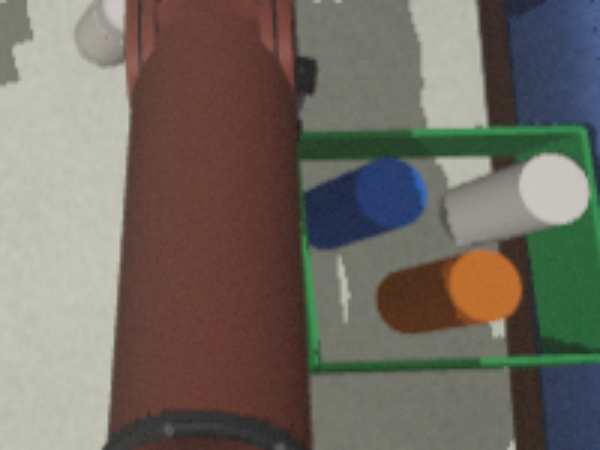

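>>> {"name": "send_rows", "arguments": {
  "steps": [
    {"offset":[0.01,0,0.02],"rotation":[0,0,0]},
    {"offset":[0.018,0,0.036],"rotation":[0,0,0]},
    {"offset":[0.025,0,0.05],"rotation":[0,0,0]},
    {"offset":[0.025,0,0.05],"rotation":[0,0,0]},
    {"offset":[0.025,0,0.05],"rotation":[0,0,0]}
  ]
}}

```text
time_s: 35.25
eef_pos: [0.5036, -0.4814, 0.0049]
ee_rot: [[0.324, 0.934, -0.151], [0.847, -0.358, -0.392], [-0.421, -0.001, -0.907]]
ft_force: [0.0, -0.1, 0.4]
opening: 0.0302
```

```bash
python3 plan.py .530 -.415 .009 69 y -25; python3 - <<'E'
from h import *
p=read_camera('side');cv2.imwrite('pics/s22.png',cv2.resize(p['color'][260:480,260:480,::-1],None,fx=2.7,fy=2.7))
E
```

```text
offset [0.0631, 0.0009, -0.0338] rot [-0.001, -0.002, 0.001] rows 1.4
pos [ 0.5036 -0.4814  0.0049] yaw 69.0 j [ 0.82  0.62 -0.46  1.66  0.83  1.06 -0.4 ] F [ 0.  -0.1  0.4] open 0.0302 t 35.25
```

View pics/s22.png

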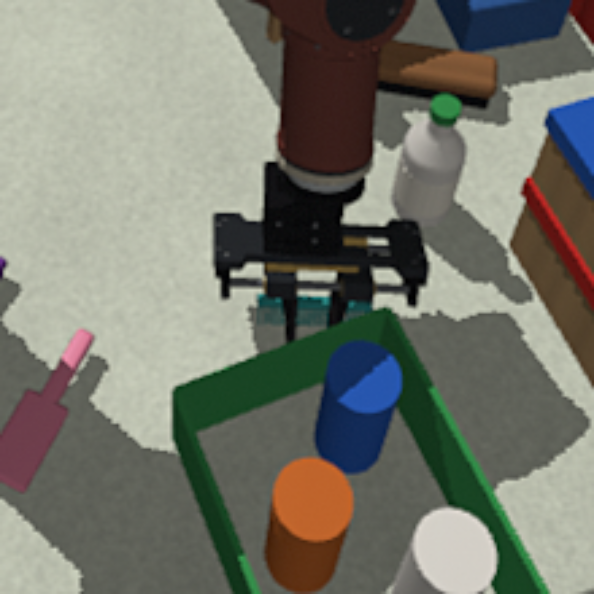

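>>> {"name": "send_rows", "arguments": {
  "steps": [
    {"offset":[0.011,0,-0.007],"rotation":[0,0,0]},
    {"offset":[0.024,0,-0.013],"rotation":[0,0,0]},
    {"offset":[0.037,0,-0.02],"rotation":[0,0,0]},
    {"offset":[0.05,0,-0.027],"rotation":[0,0,0]},
    {"offset":[0.063,0,-0.034],"rotation":[0,0,0]}
  ]
}}

```text
time_s: 35.8
eef_pos: [0.5301, -0.413, 0.0104]
ee_rot: [[0.324, 0.934, -0.15], [0.847, -0.357, -0.393], [-0.42, -0.0, -0.907]]
ft_force: [-0.9, -1.0, 0.4]
opening: 0.0305
```

>>> {"name": "send_rows", "arguments": {
  "steps": [
    {"offset":[-0.005,0,-0.04],"rotation":[0,0,0]},
    {"offset":[-0.01,0,-0.09],"rotation":[0,0.1,0]},
    {"offset":[-0.015,0,-0.14],"rotation":[0,0.2,0]},
    {"offset":[-0.02,0,-0.16],"rotation":[0,0.3,0]},
    {"offset":[-0.03,0,-0.18],"rotation":[0,0.436,0]}
  ]
}}

```text
time_s: 36.3
eef_pos: [0.5497, -0.3653, 0.1895]
ee_rot: [[0.352, 0.936, 0.006], [0.936, -0.352, 0.005], [0.007, 0.004, -1.0]]
ft_force: [-0.5, -0.4, -1.4]
opening: 0.0304
```

```bash
python3 plan.py .530 -.395 .15 -21; python3 - <<'E'
from h import *
pt=read_camera('top');ps=read_camera('side')
for n,p in(('T',pt),('S',ps)):
    for r in spotter.masks_of(p,'teal_comb')[:2]:
        m=r['region'];
        ys,xs=np.nonzero(m); P=np.array([onz(p,(x,y),.008)[:2] for x,y in zip(xs,ys)],np.float32)
        c,s,a=cv2.minAreaRect(P*1000);print(n,round(r['p'],2),np.round(r['extent']),np.round(c),np.round(s),round(a,1))
p=ps;cv2.imwrite('pics/s23.png',cv2.resize(p['color'][260:480,260:480,::-1],None,fx=2.7,fy=2.7))
E
```

```text
offset [-0.035, -0.0081, 0.0393] rot [-0.002, -0.008, 1.578] rows 10.5
pos [ 0.5497 -0.3653  0.1895] yaw 69.4 j [ 1.02  0.45 -0.68  1.45  0.28  1.33 -0.03] F [-0.5 -0.4 -1.4] open 0.0304 t 36.3
T 0.49 [434. 237.  10.  29.] [ 534. -379.] [27. 93.] 68.2
S 0.68 [375. 350.  40.  14.] [ 544. -388.] [ 31. 109.] 68.1
S 0.45 [338. 227.  50.  53.] [641.  88.] [115. 305.] 3.8
```

View pics/s23.png

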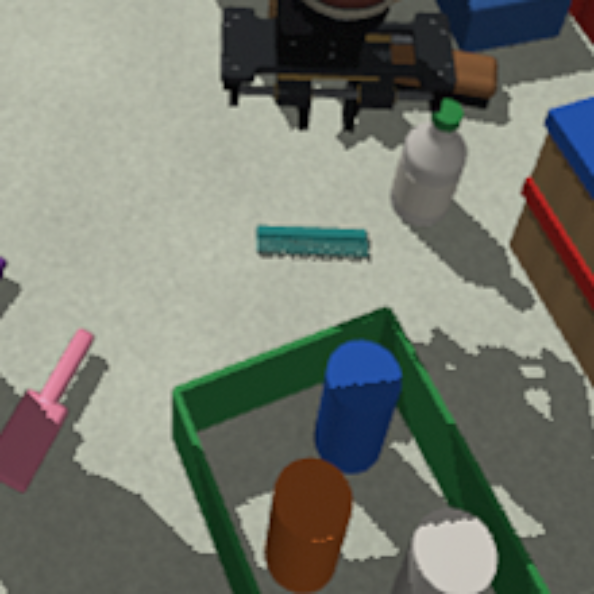

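>>> {"name": "send_rows", "arguments": {
  "steps": [
    {"offset":[-0.01,-0.005,0],"rotation":[0,0,0.15]},
    {"offset":[-0.02,-0.009,0],"rotation":[0,0,0.3]},
    {"offset":[-0.022,-0.009,0],"rotation":[0,0,0.45]},
    {"offset":[-0.022,-0.009,0],"rotation":[0,0,0.6]},
    {"offset":[-0.022,-0.009,0],"rotation":[0,0,0.74]}
  ],
  "grip": 0
}}

```text
time_s: 37.0
eef_pos: [0.531, -0.3843, 0.185]
ee_rot: [[0.895, 0.445, -0.001], [0.445, -0.895, 0.003], [0.0, -0.003, -1.0]]
ft_force: [1.1, -0.5, -0.3]
opening: 0.0627
```

>>> {"name": "send_rows", "arguments": {
  "steps": [
    {"offset":[0,0,0],"rotation":[0,0,0.15]},
    {"offset":[0,0,0],"rotation":[0,0,0.3]},
    {"offset":[0,0,0],"rotation":[0,0,0.45]},
    {"offset":[0,0,0],"rotation":[0,0,0.6]},
    {"offset":[0,0,0],"rotation":[0,0,0.74]}
  ]
}}

```text
time_s: 37.5
eef_pos: [0.5311, -0.3841, 0.1849]
ee_rot: [[0.962, -0.275, -0.001], [-0.275, -0.962, 0.003], [-0.002, -0.002, -1.0]]
ft_force: [0.4, -0.8, 0.6]
opening: 0.0864
```

>>> {"name": "send_rows", "arguments": {
  "steps": [
    {"offset":[0,0,0],"rotation":[0,0,0.1]},
    {"offset":[0,0,0],"rotation":[0,0,0.1]}
  ]
}}

```text
time_s: 37.7
eef_pos: [0.5312, -0.3843, 0.185]
ee_rot: [[0.931, -0.365, -0.001], [-0.365, -0.931, 0.003], [-0.002, -0.002, -1.0]]
ft_force: [-0.6, -0.5, 0.1]
opening: 0.0871
```

```bash
python3 plan.py .541 -.386 .06 -22
```

```text
offset [0.0101, -0.0017, 0.125] rot [-0.002, 0.002, 0.01] rows 2.5
pos [ 0.5312 -0.3843  0.185 ] yaw -21.4 j [ 0.86  0.4  -0.4   1.48  0.15  1.3  -1.5 ] F [-0.6 -0.5  0.1] open 0.0871 t 37.7
```

>>> {"name": "send_rows", "arguments": {
  "steps": [
    {"offset":[0.005,0,0.03],"rotation":[0,0,0.01]},
    {"offset":[0.01,-0.002,0.06],"rotation":[0,0,0.01]},
    {"offset":[0.01,-0.002,0.09],"rotation":[0,0,0.01]},
    {"offset":[0.01,-0.002,0.125],"rotation":[0,0,0.01]},
    {"offset":[0.01,-0.002,0.125],"rotation":[0,0,0.01]}
  ]
}}

```text
time_s: 38.2
eef_pos: [0.5379, -0.385, 0.0554]
ee_rot: [[0.928, -0.371, -0.007], [-0.371, -0.928, 0.007], [-0.009, -0.004, -1.0]]
ft_force: [-0.9, 0.7, -0.3]
opening: 0.087
```

>>> {"name": "send_rows", "arguments": {
  "steps": [
    {"offset":[0,0,0],"rotation":[0,0,0]},
    {"offset":[0,0,0],"rotation":[0,0,0]}
  ]
}}

```text
time_s: 38.4
eef_pos: [0.5419, -0.3885, 0.0633]
ee_rot: [[0.927, -0.374, 0.003], [-0.374, -0.927, 0.0], [0.002, -0.002, -1.0]]
ft_force: [0.4, 0.0, 0.5]
opening: 0.0872
```

```bash
python3 plan.py .541 -.386 .003 -22; python3 - <<'E'
from h import *
p=read_camera('side');cv2.imwrite('pics/s24.png',cv2.resize(p['color'][260:480,260:480,::-1],None,fx=2.7,fy=2.7))
E
```

```text
offset [-0.002, -0.0019, 0.0603] rot [-0.002, -0.002, 0.0] rows 1.2
pos [ 0.5419 -0.3885  0.0633] yaw -22.0 j [ 0.84  0.51 -0.38  1.58  0.21  1.09 -1.54] F [0.4 0.  0.5] open 0.0872 t 38.4
```

View pics/s24.png

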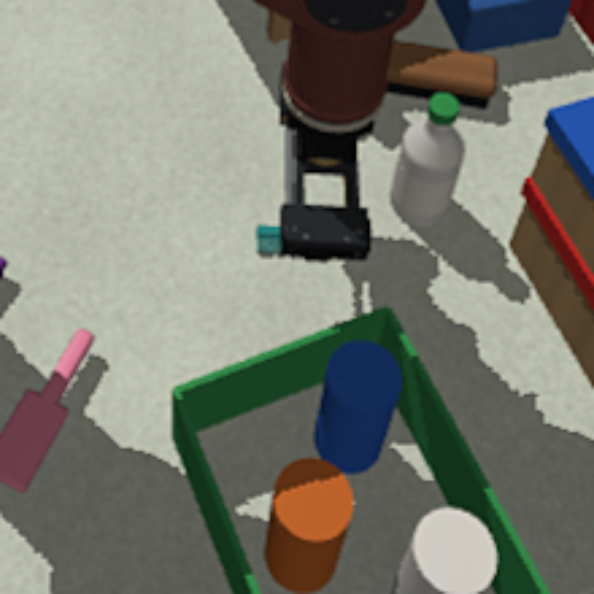

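>>> {"name": "send_rows", "arguments": {
  "steps": [
    {"offset":[-0.002,-0.002,0.02],"rotation":[0,0,0]},
    {"offset":[-0.002,-0.002,0.037],"rotation":[0,0,0]},
    {"offset":[-0.002,-0.002,0.048],"rotation":[0,0,0]},
    {"offset":[-0.002,-0.002,0.055],"rotation":[0,0,0]},
    {"offset":[-0.002,-0.002,0.059],"rotation":[0,0,0]}
  ]
}}

```text
time_s: 38.95
eef_pos: [0.5394, -0.3857, 0.0015]
ee_rot: [[0.927, -0.376, 0.0], [-0.376, -0.927, 0.002], [-0.001, -0.002, -1.0]]
ft_force: [-0.6, 0.5, -0.3]
opening: 0.0874
```

>>> {"name": "send_rows", "arguments": {
  "steps": [
    {"offset":[0,0,0],"rotation":[0,0,0]},
    {"offset":[0,0,0],"rotation":[0,0,0]},
    {"offset":[0,0,0],"rotation":[0,0,0]},
    {"offset":[0,0,0],"rotation":[0,0,0]},
    {"offset":[0,0,0],"rotation":[0,0,0]}
  ],
  "grip": 1,
  "newtons": 20
}}

```text
time_s: 39.45
eef_pos: [0.5397, -0.3858, 0.0024]
ee_rot: [[0.927, -0.376, 0.001], [-0.376, -0.927, 0.002], [0.0, -0.002, -1.0]]
ft_force: [-0.2, 0.3, -0.4]
opening: 0.0548
```

>>> {"name": "send_rows", "arguments": {
  "steps": [
    {"offset":[0,0,0],"rotation":[0,0,0]},
    {"offset":[0,0,0],"rotation":[0,0,0]},
    {"offset":[0,0,0],"rotation":[0,0,0]},
    {"offset":[0,0,0],"rotation":[0,0,0]},
    {"offset":[0,0,0],"rotation":[0,0,0]}
  ]
}}

```text
time_s: 39.95
eef_pos: [0.5396, -0.3857, 0.0021]
ee_rot: [[0.927, -0.376, 0.001], [-0.376, -0.927, 0.002], [-0.0, -0.002, -1.0]]
ft_force: [-0.1, 0.6, 1.3]
opening: 0.0274
```

>>> {"name": "send_rows", "arguments": {
  "steps": [
    {"offset":[0,0,0],"rotation":[0,0,0]},
    {"offset":[0,0,-0.02],"rotation":[0,0,0]},
    {"offset":[0,0,-0.05],"rotation":[0,0,0]},
    {"offset":[0,0,-0.1],"rotation":[0,0,0]},
    {"offset":[0,0,-0.15],"rotation":[0,0,0]}
  ]
}}

```text
time_s: 40.45
eef_pos: [0.5389, -0.3856, 0.1531]
ee_rot: [[0.927, -0.376, -0.001], [-0.376, -0.927, 0.003], [-0.002, -0.003, -1.0]]
ft_force: [1.4, -1.0, -0.7]
opening: 0.0277
```

```bash
python3 plan.py .53 -.22 .30 18; python3 - <<'E'
from h import *
p=read_camera('side');cv2.imwrite('pics/s25.png',cv2.resize(p['color'][200:420,260:480,::-1],None,fx=2.7,fy=2.7))
E
```

```text
offset [-0.0707, -0.1505, -0.1464] rot [-0.003, 0.001, -0.699] rows 4.7
pos [ 0.5389 -0.3856  0.1531] yaw -22.1 j [ 0.85  0.43 -0.4   1.5   0.17  1.25 -1.52] F [ 1.4 -1.  -0.7] open 0.0277 t 40.45
```

View pics/s25.png

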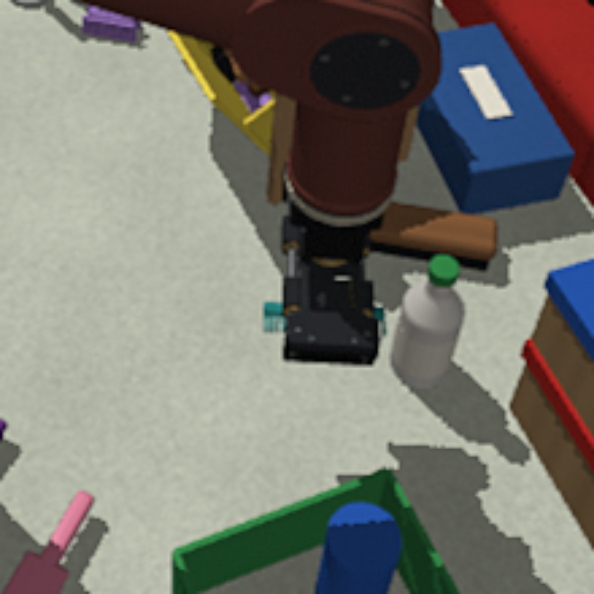

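>>> {"name": "send_rows", "arguments": {
  "steps": [
    {"offset":[-0.007,-0.015,-0.045],"rotation":[0,0,-0.14]},
    {"offset":[-0.02,-0.045,-0.085],"rotation":[0,0,-0.28]},
    {"offset":[-0.035,-0.08,-0.12],"rotation":[0,0,-0.42]},
    {"offset":[-0.053,-0.115,-0.147],"rotation":[0,0,-0.56]},
    {"offset":[-0.071,-0.15,-0.15],"rotation":[0,0,-0.7]}
  ]
}}

```text
time_s: 41.0
eef_pos: [0.5313, -0.2192, 0.3064]
ee_rot: [[0.949, 0.315, 0.006], [0.315, -0.949, -0.001], [0.006, 0.003, -1.0]]
ft_force: [1.7, 0.8, -1.0]
opening: 0.0276
```

```bash
python3 plan.py .52 -.07 .31 56
```

```text
offset [0.0363, -0.1451, -0.0038] rot [0.004, -0.005, -0.657] rows 4.4
pos [ 0.5313 -0.2192  0.3064] yaw 18.4 j [ 0.82  0.19 -0.59  1.5   0.11  1.48 -1.02] F [ 1.7  0.8 -1. ] open 0.0276 t 41.0
```

>>> {"name": "send_rows", "arguments": {
  "steps": [
    {"offset":[0.036,-0.145,0],"rotation":[0,0,-0.657]},
    {"offset":[0.036,-0.145,0],"rotation":[0,0,-0.657]},
    {"offset":[0.036,-0.145,0],"rotation":[0,0,-0.657]},
    {"offset":[0.036,-0.145,0],"rotation":[0,0,-0.657]},
    {"offset":[0.036,-0.145,0],"rotation":[0,0,-0.657]}
  ]
}}

```text
time_s: 41.5
eef_pos: [0.5193, -0.0695, 0.303]
ee_rot: [[0.556, 0.831, 0.001], [0.831, -0.556, 0.001], [0.002, 0.001, -1.0]]
ft_force: [-0.4, -0.6, -0.3]
opening: 0.0276
```

```bash
python3 plan.py .592 -.008 .29 93.8
```

```text
offset [0.0915, 0.0262, 0.0131] rot [0.001, -0.001, -0.656] rows 4.4
pos [ 0.5193 -0.0695  0.303 ] yaw 56.2 j [ 0.74  0.1  -0.74  1.61  0.06  1.46 -0.59] F [-0.4 -0.6 -0.3] open 0.0276 t 41.5
```

>>> {"name": "send_rows", "arguments": {
  "steps": [
    {"offset":[0.092,0.026,0.01],"rotation":[0,0,-0.656]},
    {"offset":[0.092,0.026,0.013],"rotation":[0,0,-0.656]},
    {"offset":[0.092,0.026,0.013],"rotation":[0,0,-0.656]},
    {"offset":[0.092,0.026,0.013],"rotation":[0,0,-0.656]},
    {"offset":[0.092,0.026,0.013],"rotation":[0,0,-0.656]}
  ]
}}

```text
time_s: 42.0
eef_pos: [0.5929, -0.0097, 0.2892]
ee_rot: [[-0.063, 0.998, -0.0], [0.998, 0.063, 0.003], [0.003, 0.0, -1.0]]
ft_force: [-0.2, -0.0, 0.6]
opening: 0.028
```

>>> {"name": "send_rows", "arguments": {
  "steps": [
    {"offset":[0,0,0],"rotation":[0,0,0]}
  ]
}}

```text
time_s: 42.1
eef_pos: [0.5928, -0.0102, 0.2896]
ee_rot: [[-0.058, 0.998, 0.0], [0.998, 0.058, 0.002], [0.002, 0.001, -1.0]]
ft_force: [0.4, -0.6, -0.5]
opening: 0.0279
```

```bash
python3 plan.py .592 -.008 .17 93.8; python3 - <<'E'
from h import *
p=read_camera('side');cv2.imwrite('pics/s26.png',cv2.resize(p['color'][130:310,220:440,::-1],None,fx=3.3,fy=3.3))
E
```

```text
offset [0.002, -0.0007, 0.1196] rot [0.001, -0.002, -0.009] rows 2.4
pos [ 0.5928 -0.0102  0.2896] yaw 93.3 j [ 0.64  0.3  -0.87  1.47  0.22  1.48 -0.17] F [ 0.4 -0.6 -0.5] open 0.0279 t 42.1
```

View pics/s26.png

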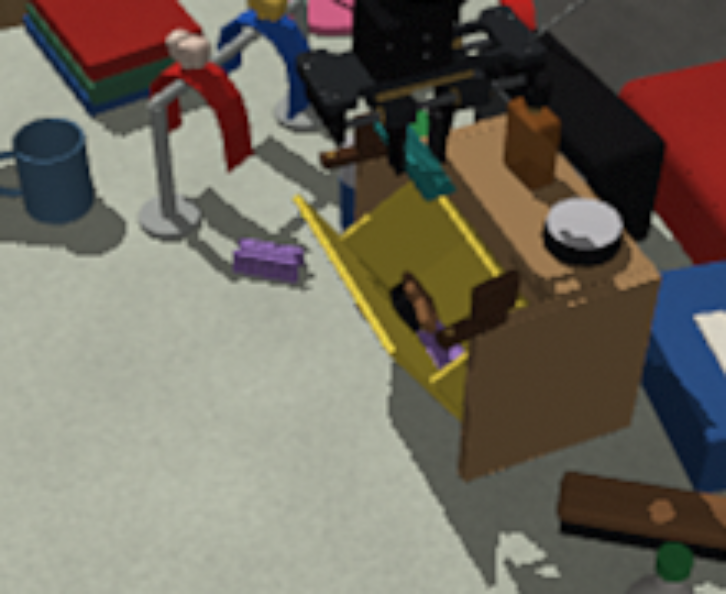

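>>> {"name": "send_rows", "arguments": {
  "steps": [
    {"offset":[0.002,0,0.03],"rotation":[0,0,0]},
    {"offset":[0.002,0,0.06],"rotation":[0,0,0]},
    {"offset":[0.002,0,0.09],"rotation":[0,0,0]},
    {"offset":[0.002,0,0.114],"rotation":[0,0,0]},
    {"offset":[0.002,0,0.12],"rotation":[0,0,0]}
  ]
}}

```text
time_s: 42.65
eef_pos: [0.5911, -0.0085, 0.1673]
ee_rot: [[-0.055, 0.999, -0.003], [0.999, 0.055, 0.002], [0.002, -0.003, -1.0]]
ft_force: [0.1, 0.6, -0.2]
opening: 0.028
```

>>> {"name": "send_rows", "arguments": {
  "steps": [
    {"offset":[0,0,0],"rotation":[0,0,0]},
    {"offset":[0,0,0],"rotation":[0,0,0]},
    {"offset":[0,0,0],"rotation":[0,0,0]},
    {"offset":[0,0,0],"rotation":[0,0,0]},
    {"offset":[0,0,0],"rotation":[0,0,0]}
  ],
  "grip": 0.45
}}

```text
time_s: 43.15
eef_pos: [0.593, -0.008, 0.1706]
ee_rot: [[-0.056, 0.998, 0.002], [0.998, 0.056, 0.002], [0.002, 0.002, -1.0]]
ft_force: [-0.3, 0.6, 0.2]
opening: 0.0473
```

>>> {"name": "send_rows", "arguments": {
  "steps": [
    {"offset":[0,0,-0.04],"rotation":[0,0,0]},
    {"offset":[0,0,-0.08],"rotation":[0,0,0]},
    {"offset":[0,0,-0.13],"rotation":[0,0,0]},
    {"offset":[0,-0.04,-0.15],"rotation":[0,0,0.13]},
    {"offset":[0,-0.09,-0.15],"rotation":[0,0,0.26]}
  ]
}}

```text
time_s: 43.65
eef_pos: [0.5042, -0.0123, 0.3227]
ee_rot: [[0.205, 0.979, 0.006], [0.979, -0.205, 0.004], [0.005, 0.005, -1.0]]
ft_force: [-1.4, -0.0, 1.2]
opening: 0.048
```

```bash
python3 plan.py .44 -.012 .30 3.8; python3 - <<'E'
from h import *
p=read_camera('side');cv2.imwrite('pics/s27.png',cv2.resize(p['color'][130:310,220:440,::-1],None,fx=3.3,fy=3.3))
E
```

```text
offset [-0.013, -0.063, 0.0224] rot [0.0, -0.008, 1.298] rows 8.7
pos [ 0.5042 -0.0123  0.3227] yaw 78.2 j [ 0.78  0.05 -0.85  1.62  0.03  1.49 -0.29] F [-1.4 -0.   1.2] open 0.048 t 43.65
```

View pics/s27.png

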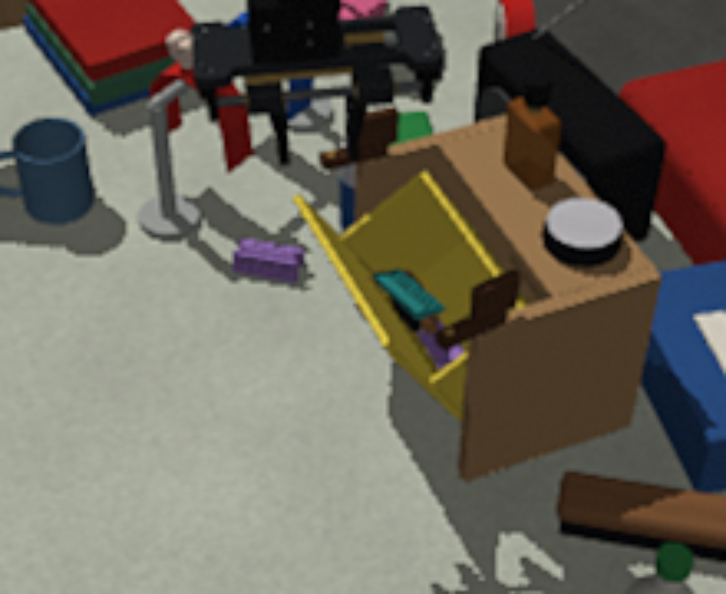

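The comb landed in the bin on top of the brush, at (408,290), so all three are inside. Now to shut the bin with closed fingers.

>>> {"name": "send_rows", "arguments": {
  "steps": [
    {"offset":[0,-0.03,0],"rotation":[0,0,0.15]},
    {"offset":[-0.005,-0.06,0],"rotation":[0,0,0.3]},
    {"offset":[-0.01,-0.063,0],"rotation":[0,0,0.45]},
    {"offset":[-0.013,-0.063,0.01],"rotation":[0,0,0.6]},
    {"offset":[-0.013,-0.063,0.01],"rotation":[0,0,0.74]}
  ],
  "grip": 1
}}

```text
time_s: 44.2
eef_pos: [0.4377, -0.0138, 0.3092]
ee_rot: [[0.813, 0.582, 0.0], [0.582, -0.813, 0.001], [0.0, -0.0, -1.0]]
ft_force: [-0.2, -0.9, 0.2]
opening: 0.0157
```

```bash
python3 plan.py .44 -.014 .25 3.8
```

```text
offset [0.0018, 0.0015, 0.0592] rot [-0.0, -0.0, 0.554] rows 3.7
pos [ 0.4377 -0.0138  0.3092] yaw 35.6 j [ 0.88 -0.14 -0.84  1.77 -0.11  1.47 -0.89] F [-0.2 -0.9  0.2] open 0.0157 t 44.2
```

>>> {"name": "send_rows", "arguments": {
  "steps": [
    {"offset":[0.002,0.001,0.03],"rotation":[0,0,0.14]},
    {"offset":[0.002,0.001,0.06],"rotation":[0,0,0.28]},
    {"offset":[0.002,0.001,0.09],"rotation":[0,0,0.42]},
    {"offset":[0.002,0.001,0.12],"rotation":[0,0,0.554]},
    {"offset":[0.002,0.001,0.13],"rotation":[0,0,0.554]}
  ]
}}

```text
time_s: 44.7
eef_pos: [0.4392, -0.0127, 0.1776]
ee_rot: [[0.997, 0.071, -0.002], [0.071, -0.997, 0.002], [-0.002, -0.002, -1.0]]
ft_force: [0.1, -0.5, -0.2]
opening: 0.0006
```

>>> {"name": "send_rows", "arguments": {
  "steps": [
    {"offset":[0,0,0],"rotation":[0,0,0]},
    {"offset":[0,0,0],"rotation":[0,0,0]}
  ]
}}

```text
time_s: 44.9
eef_pos: [0.4414, -0.0127, 0.181]
ee_rot: [[0.997, 0.077, 0.002], [0.077, -0.997, 0.002], [0.002, -0.002, -1.0]]
ft_force: [0.2, 0.4, 0.2]
opening: 0.0005
```

```bash
python3 plan.py .60 -.007 .175 3.8; python3 - <<'E'
from h import *
p=read_camera('side');cv2.imwrite('pics/s28.png',cv2.resize(p['color'][130:310,220:440,::-1],None,fx=3.3,fy=3.3))
E
```

```text
offset [0.1585, 0.0066, 0.0063] rot [-0.002, -0.002, 0.011] rows 3.2
pos [ 0.4414 -0.0127  0.181 ] yaw 4.4 j [ 0.91 -0.04 -0.94  1.96 -0.04  1.2  -1.51] F [0.2 0.4 0.2] open 0.0005 t 44.9
```

View pics/s28.png

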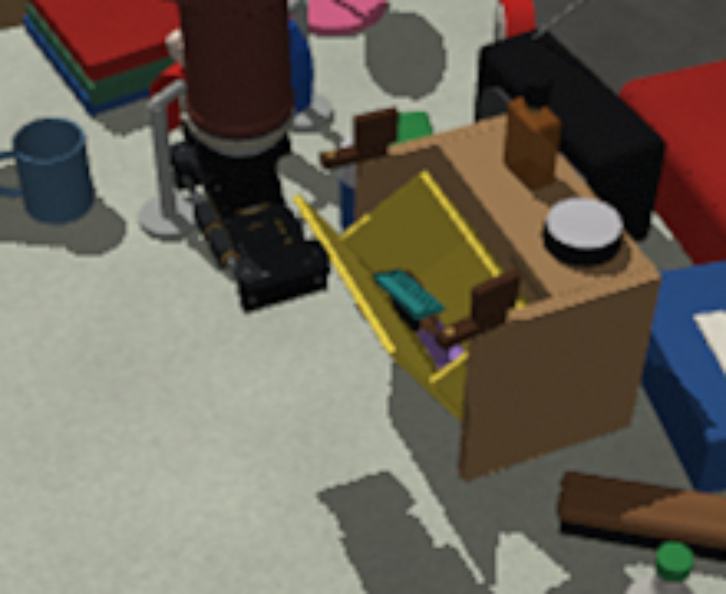

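>>> {"name": "send_rows", "arguments": {
  "steps": [
    {"offset":[0.02,0.001,0.009],"rotation":[0,0,0.01]},
    {"offset":[0.04,0.002,0.011],"rotation":[0,0,0.01]},
    {"offset":[0.06,0.003,0.011],"rotation":[0,0,0.01]},
    {"offset":[0.08,0.004,0.011],"rotation":[0,0,0.01]},
    {"offset":[0.095,0.005,0.011],"rotation":[0,0,0.01]}
  ]
}}

```text
time_s: 45.45
eef_pos: [0.5372, -0.011, 0.1701]
ee_rot: [[0.998, 0.064, 0.001], [0.064, -0.998, 0.002], [0.001, -0.002, -1.0]]
ft_force: [-2.7, 0.1, 2.3]
opening: 0.0008
```

>>> {"name": "send_rows", "arguments": {
  "steps": [
    {"offset":[0.012,0.001,0.0],"rotation":[0,0,0]},
    {"offset":[0.024,0.001,0.0],"rotation":[0,0,0]},
    {"offset":[0.036,0.002,0.0],"rotation":[0,0,0]},
    {"offset":[0.048,0.002,0.0],"rotation":[0,0,0]},
    {"offset":[0.058,0.002,0.0],"rotation":[0,0,0]}
  ]
}}

```text
time_s: 45.95
eef_pos: [0.5949, -0.0091, 0.169]
ee_rot: [[0.998, 0.063, 0.001], [0.063, -0.998, 0.002], [0.001, -0.002, -1.0]]
ft_force: [-2.3, -1.1, 0.9]
opening: 0.0005
```

```bash
python3 plan.py .61 -.007 .172 3.8; python3 - <<'E'
from h import *
p=read_camera('side');cv2.imwrite('pics/s29.png',cv2.resize(p['color'][130:310,220:440,::-1],None,fx=3.3,fy=3.3))
E
```

```text
offset [0.0152, -0.0012, -0.003] rot [-0.002, -0.001, -0.003] rows 0.3
pos [ 0.5949 -0.0091  0.169 ] yaw 3.6 j [ 0.67  0.39 -0.92  1.64  0.32  1.27 -1.81] F [-2.3 -1.1  0.9] open 0.0005 t 45.95
```

View pics/s29.png

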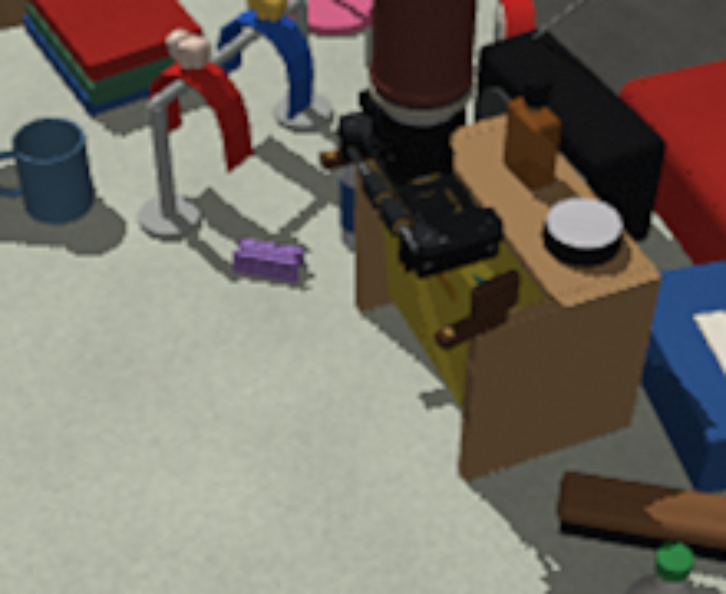

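Almost shut. I'll push on in small steps and watch the force.

>>> {"name": "send_rows", "arguments": {
  "steps": [
    {"offset":[0.005,0,0.0],"rotation":[0,0,0]},
    {"offset":[0.01,0,0.0],"rotation":[0,0,0]},
    {"offset":[0.013,0,0.0],"rotation":[0,0,0]}
  ]
}}

```text
time_s: 46.3
eef_pos: [0.607, -0.0081, 0.1689]
ee_rot: [[0.998, 0.064, 0.001], [0.064, -0.998, 0.002], [0.001, -0.002, -1.0]]
ft_force: [-1.0, -0.2, 1.5]
opening: -0.0001
```

>>> {"name": "send_rows", "arguments": {
  "steps": [
    {"offset":[0.002,0,0.0],"rotation":[0,0,0]},
    {"offset":[0.004,0,0.0],"rotation":[0,0,0]}
  ]
}}

```text
time_s: 46.5
eef_pos: [0.6108, -0.0079, 0.1689]
ee_rot: [[0.998, 0.064, 0.001], [0.064, -0.998, 0.002], [0.001, -0.002, -1.0]]
ft_force: [-1.1, -0.5, -0.0]
opening: 0.0006
```

>>> {"name": "send_rows", "arguments": {
  "steps": [
    {"offset":[0.002,0,0.0],"rotation":[0,0,0]},
    {"offset":[0.004,0,0.0],"rotation":[0,0,0]}
  ]
}}

```text
time_s: 46.7
eef_pos: [0.6117, -0.0079, 0.1688]
ee_rot: [[0.998, 0.064, -0.006], [0.064, -0.998, 0.0], [-0.006, -0.001, -1.0]]
ft_force: [-26.5, -1.8, 17.3]
opening: 0.0004
```

The stop is reached at about 27 N with the face at x≈0.62. Backing off and checking.

>>> {"name": "send_rows", "arguments": {
  "steps": [
    {"offset":[-0.02,0,0.0],"rotation":[0,0,0]},
    {"offset":[-0.05,0,-0.02],"rotation":[0,0,0]},
    {"offset":[-0.07,0,-0.06],"rotation":[0,0,0]},
    {"offset":[-0.09,0,-0.1],"rotation":[0,0,0]},
    {"offset":[-0.12,0,-0.13],"rotation":[0,0,0]}
  ]
}}

```text
time_s: 47.2
eef_pos: [0.4952, -0.0155, 0.3009]
ee_rot: [[0.998, 0.064, 0.003], [0.064, -0.998, 0.002], [0.003, -0.002, -1.0]]
ft_force: [-0.7, -1.3, -0.0]
opening: 0.0003
```

```bash
python3 plan.py .600 .116 .32 3.8; python3 - <<'E'
from h import *
p=read_camera('side');cv2.imwrite('pics/s30.png',cv2.resize(p['color'][130:310,220:440,::-1],None,fx=3.3,fy=3.3))
p=read_camera('top');cv2.imwrite('pics/t30.png',cv2.resize(p['color'][100:280,210:410,::-1],None,fx=3.3,fy=3.3))
E
```

```text
offset [0.113, -0.1246, -0.0185] rot [-0.002, -0.003, -0.003] rows 3.4
pos [ 0.4952 -0.0155  0.3009] yaw 3.7 j [ 0.92  0.04 -0.99  1.67  0.03  1.45 -1.58] F [-0.7 -1.3 -0. ] open 0.0003 t 47.2
```

View pics/s30.png

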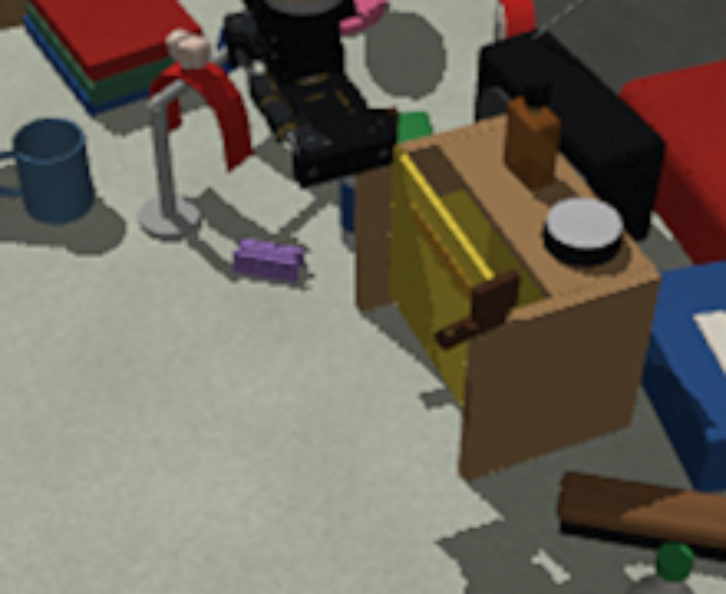

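View pics/t30.png

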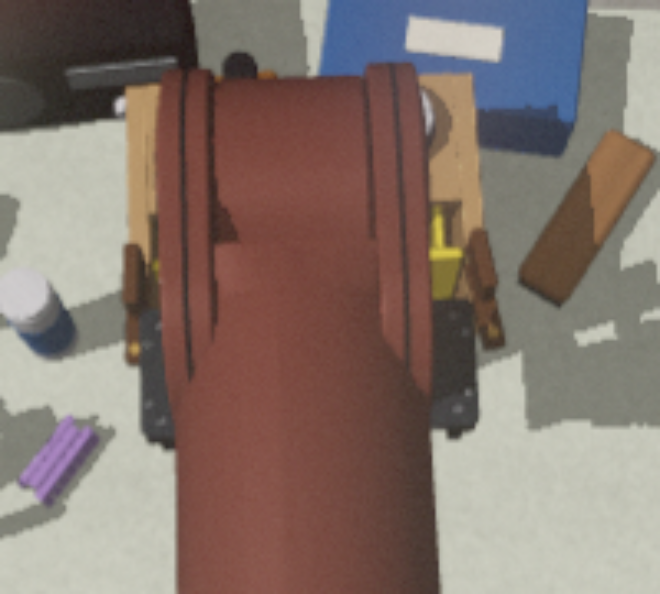

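The bin is shut flush. Now the left turnbutton.

>>> {"name": "send_rows", "arguments": {
  "steps": [
    {"offset":[0.03,-0.04,-0.019],"rotation":[0,0,0]},
    {"offset":[0.06,-0.07,-0.019],"rotation":[0,0,0]},
    {"offset":[0.09,-0.1,-0.019],"rotation":[0,0,0]},
    {"offset":[0.113,-0.125,-0.019],"rotation":[0,0,0]},
    {"offset":[0.113,-0.125,-0.019],"rotation":[0,0,0]}
  ],
  "grip": 0.5
}}

```text
time_s: 47.8
eef_pos: [0.6008, 0.1211, 0.3162]
ee_rot: [[0.998, 0.069, -0.002], [0.069, -0.998, 0.006], [-0.001, -0.006, -1.0]]
ft_force: [-0.9, 0.7, -0.1]
opening: 0.0327
```

>>> {"name": "send_rows", "arguments": {
  "steps": [
    {"offset":[0,0,0],"rotation":[0,0,0]},
    {"offset":[0,0,0],"rotation":[0,0,0]},
    {"offset":[0,0,0],"rotation":[0,0,0]}
  ]
}}

```text
time_s: 48.1
eef_pos: [0.5998, 0.1148, 0.3183]
ee_rot: [[0.998, 0.061, 0.001], [0.061, -0.998, 0.001], [0.001, -0.001, -1.0]]
ft_force: [0.2, 0.3, -0.9]
opening: 0.0429
```

```bash
python3 plan.py .600 .116 .225 3.8; python3 - <<'E'
from h import *
p=read_camera('side');cv2.imwrite('pics/s31.png',cv2.resize(p['color'][100:280,250:440,::-1],None,fx=3.3,fy=3.3))
E
```

```text
offset [0.0002, -0.0011, 0.0933] rot [-0.001, -0.001, -0.005] rows 1.9
pos [0.5998 0.1148 0.3183] yaw 3.5 j [ 0.51  0.39 -1.04  1.37  0.33  1.57 -2.01] F [ 0.2  0.3 -0.9] open 0.0429 t 48.1
```

View pics/s31.png

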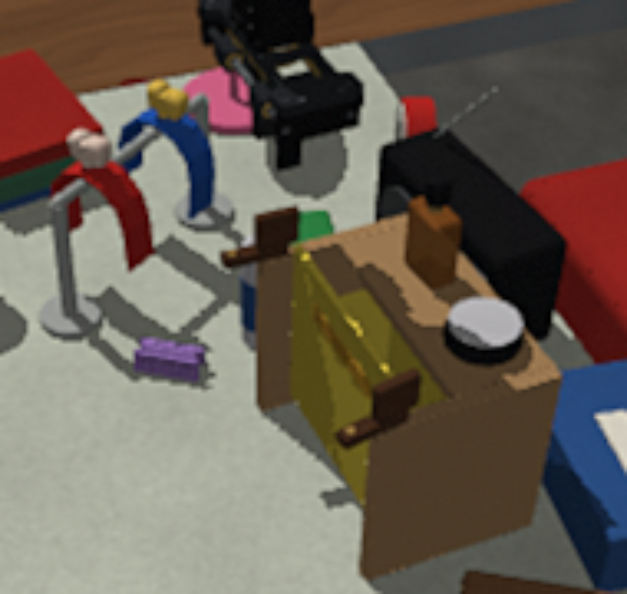

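>>> {"name": "send_rows", "arguments": {
  "steps": [
    {"offset":[0,-0.001,0.03],"rotation":[0,0,0]},
    {"offset":[0,-0.001,0.055],"rotation":[0,0,0]},
    {"offset":[0,-0.001,0.075],"rotation":[0,0,0]},
    {"offset":[0,-0.001,0.087],"rotation":[0,0,0]},
    {"offset":[0,-0.001,0.093],"rotation":[0,0,0]}
  ]
}}

```text
time_s: 48.65
eef_pos: [0.5995, 0.1165, 0.2245]
ee_rot: [[0.998, 0.062, 0.0], [0.062, -0.998, 0.001], [0.0, -0.001, -1.0]]
ft_force: [0.3, -0.2, 0.8]
opening: 0.0436
```

>>> {"name": "send_rows", "arguments": {
  "steps": [
    {"offset":[0,0,0],"rotation":[0,0,0]},
    {"offset":[0,0,0],"rotation":[0,0,0]},
    {"offset":[0,0,0],"rotation":[0,0,0]},
    {"offset":[0,0,0],"rotation":[0,0,0]},
    {"offset":[0,0,0],"rotation":[0,0,0]}
  ],
  "grip": 1,
  "newtons": 20
}}

```text
time_s: 49.15
eef_pos: [0.6006, 0.1148, 0.2258]
ee_rot: [[0.998, 0.061, 0.002], [0.061, -0.998, -0.002], [0.002, 0.002, -1.0]]
ft_force: [-2.1, -13.9, 7.5]
opening: 0.0116
```

>>> {"name": "send_rows", "arguments": {
  "steps": [
    {"offset":[0,0,0],"rotation":[0,0,0]},
    {"offset":[0,0,0],"rotation":[0,0,0]}
  ]
}}

```text
time_s: 49.35
eef_pos: [0.6005, 0.1148, 0.2258]
ee_rot: [[0.998, 0.061, 0.002], [0.061, -0.998, -0.002], [0.001, 0.002, -1.0]]
ft_force: [-0.8, -7.9, 4.8]
opening: 0.0122
```

```bash
python3 plan.py .600 .116 .225 93.8; python3 - <<'E'
from h import *
p=read_camera('side');cv2.imwrite('pics/s32.png',cv2.resize(p['color'][100:280,250:440,::-1],None,fx=3.3,fy=3.3))
E
```

```text
offset [-0.0005, -0.0013, 0.0008] rot [0.002, 0.0, -1.576] rows 10.5
pos [0.6005 0.1148 0.2258] yaw 3.5 j [ 0.51  0.43 -1.02  1.52  0.37  1.4  -2.04] F [-0.8 -7.9  4.8] open 0.0122 t 49.35
```

View pics/s32.png

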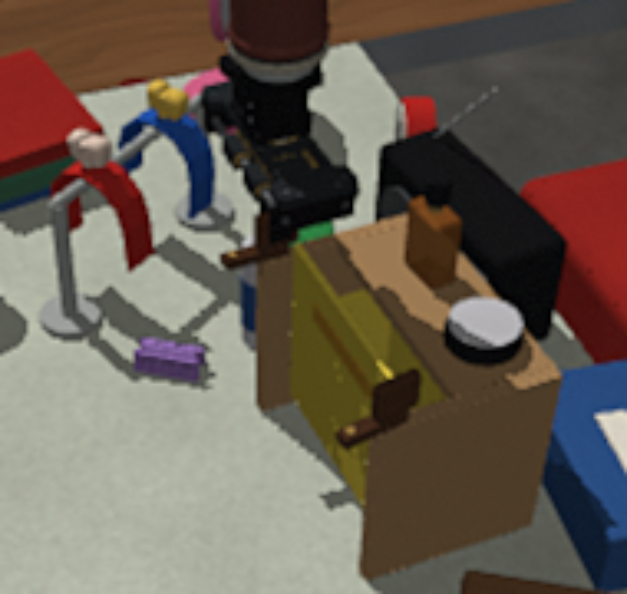

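>>> {"name": "send_rows", "arguments": {
  "steps": [
    {"offset":[0,-0.001,0],"rotation":[0,0,-0.1]},
    {"offset":[0,-0.001,0],"rotation":[0,0,-0.2]},
    {"offset":[0,-0.001,0],"rotation":[0,0,-0.3]},
    {"offset":[0,-0.001,0],"rotation":[0,0,-0.4]},
    {"offset":[0,-0.001,0],"rotation":[0,0,-0.5]}
  ]
}}

```text
time_s: 49.9
eef_pos: [0.6007, 0.1144, 0.2258]
ee_rot: [[0.845, 0.534, 0.002], [0.534, -0.845, -0.003], [-0.0, 0.004, -1.0]]
ft_force: [-0.7, -11.2, 6.4]
opening: 0.0115
```

>>> {"name": "send_rows", "arguments": {
  "steps": [
    {"offset":[0,0,0],"rotation":[0,0,-0.1]},
    {"offset":[0,0,0],"rotation":[0,0,-0.2]},
    {"offset":[0,0,0],"rotation":[0,0,-0.3]},
    {"offset":[0,0,0],"rotation":[0,0,-0.4]},
    {"offset":[0,0,0],"rotation":[0,0,-0.5]}
  ]
}}

```text
time_s: 50.4
eef_pos: [0.601, 0.1141, 0.2258]
ee_rot: [[0.486, 0.874, 0.002], [0.874, -0.486, -0.004], [-0.002, 0.003, -1.0]]
ft_force: [-0.4, -12.5, 6.7]
opening: 0.0121
```

>>> {"name": "send_rows", "arguments": {
  "steps": [
    {"offset":[0,0,0],"rotation":[0,0,-0.1]},
    {"offset":[0,0,0],"rotation":[0,0,-0.2]},
    {"offset":[0,0,0],"rotation":[0,0,-0.3]},
    {"offset":[0,0,0],"rotation":[0,0,-0.4]},
    {"offset":[0,0,0],"rotation":[0,0,-0.5]}
  ]
}}

```text
time_s: 50.9
eef_pos: [0.6015, 0.114, 0.2258]
ee_rot: [[0.008, 1.0, 0.003], [1.0, -0.008, -0.003], [-0.003, 0.003, -1.0]]
ft_force: [2.3, -12.1, 6.6]
opening: 0.0118
```

```bash
python3 plan.py .600 .116 .225 93.8; python3 - <<'E'
from h import *
p=read_camera('side');cv2.imwrite('pics/s33.png',cv2.resize(p['color'][100:280,250:440,::-1],None,fx=3.3,fy=3.3))
E
```

```text
offset [0.002, -0.0015, 0.0008] rot [0.002, 0.004, -0.075] rows 0.5
pos [0.6015 0.114  0.2258] yaw 89.5 j [ 0.63  0.54 -1.25  1.51  0.52  1.46 -0.64] F [  2.3 -12.1   6.6] open 0.0118 t 50.9
```

View pics/s33.png

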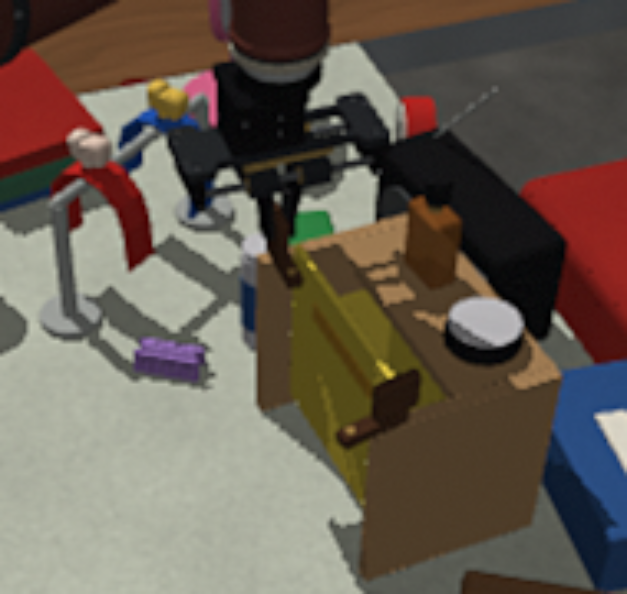

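>>> {"name": "send_rows", "arguments": {
  "steps": [
    {"offset":[0,0,0],"rotation":[0,0,-0.03]},
    {"offset":[0,0,0],"rotation":[0,0,-0.05]}
  ]
}}

```text
time_s: 51.15
eef_pos: [0.6015, 0.114, 0.2258]
ee_rot: [[-0.039, 0.999, 0.003], [0.999, 0.039, -0.003], [-0.004, 0.003, -1.0]]
ft_force: [1.6, -12.3, 5.6]
opening: 0.012
```

>>> {"name": "send_rows", "arguments": {
  "steps": [
    {"offset":[0,0,0],"rotation":[0,0,0]},
    {"offset":[0,0,0],"rotation":[0,0,0]},
    {"offset":[0,0,0],"rotation":[0,0,0]},
    {"offset":[0,0,0],"rotation":[0,0,0]},
    {"offset":[0,0,0],"rotation":[0,0,0]}
  ],
  "grip": 0.55
}}

```text
time_s: 51.65
eef_pos: [0.5996, 0.1188, 0.2251]
ee_rot: [[-0.043, 0.999, 0.001], [0.999, 0.043, 0.002], [0.002, 0.001, -1.0]]
ft_force: [0.3, -0.2, 0.9]
opening: 0.0372
```

>>> {"name": "send_rows", "arguments": {
  "steps": [
    {"offset":[0,0,-0.02],"rotation":[0,0,0]},
    {"offset":[0,0,-0.04],"rotation":[0,0,0]},
    {"offset":[0,0,-0.07],"rotation":[0,0,0]},
    {"offset":[0,0,-0.1],"rotation":[0,0,0]},
    {"offset":[0,0,-0.11],"rotation":[0,0,0]}
  ]
}}

```text
time_s: 52.15
eef_pos: [0.6001, 0.1192, 0.3382]
ee_rot: [[-0.043, 0.999, 0.004], [0.999, 0.043, 0.003], [0.003, 0.004, -1.0]]
ft_force: [0.6, 0.3, 0.1]
opening: 0.0391
```

```bash
python3 plan.py .56 .0 .34 135; python3 - <<'E'
from h import *
p=read_camera('side');cv2.imwrite('pics/s34.png',cv2.resize(p['color'][100:280,250:440,::-1],None,fx=3.3,fy=3.3))
E
```

```text
offset [-0.1173, -0.0452, -0.0024] rot [0.005, -0.001, -0.742] rows 4.9
pos [0.6001 0.1192 0.3382] yaw 92.5 j [ 0.6   0.47 -1.26  1.33  0.45  1.64 -0.54] F [0.6 0.3 0.1] open 0.0391 t 52.15
```

View pics/s34.png

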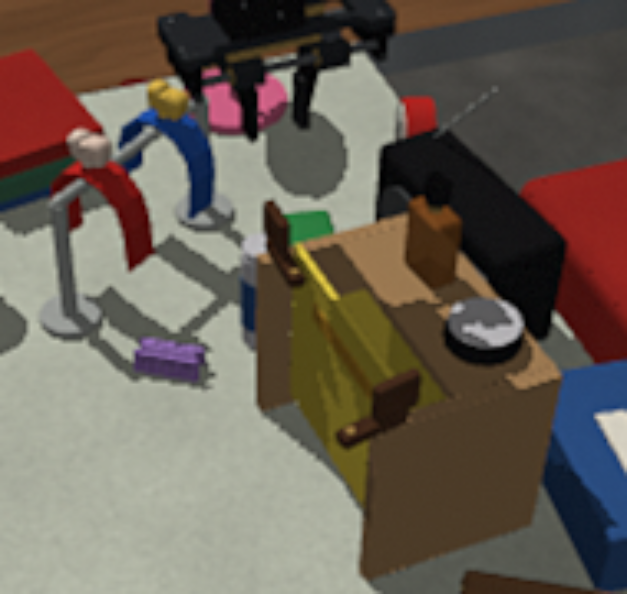

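>>> {"name": "send_rows", "arguments": {
  "steps": [
    {"offset":[-0.03,-0.012,0],"rotation":[0,0,-0.1]},
    {"offset":[-0.06,-0.025,0],"rotation":[0,0,-0.24]},
    {"offset":[-0.09,-0.035,0],"rotation":[0,0,-0.38]},
    {"offset":[-0.117,-0.045,0],"rotation":[0,0,-0.5]},
    {"offset":[-0.117,-0.045,0],"rotation":[0,0,-0.6]}
  ]
}}

```text
time_s: 52.7
eef_pos: [0.559, -0.0058, 0.3334]
ee_rot: [[-0.598, 0.802, -0.001], [0.802, 0.598, -0.0], [0.001, -0.001, -1.0]]
ft_force: [0.7, 0.1, -0.3]
opening: 0.0391
```

```bash
python3 plan.py .60 -.11 .32 165; python3 - <<'E'
from h import *
p=read_camera('top');cv2.imwrite('pics/t35.png',cv2.resize(p['color'][100:280,210:410,::-1],None,fx=3.3,fy=3.3))
E
```

```text
offset [-0.108, -0.0294, 0.0133] rot [-0.001, -0.001, -0.668] rows 4.5
pos [ 0.559  -0.0058  0.3334] yaw 126.7 j [ 0.95  0.33 -1.28  1.46  0.32  1.58  0.33] F [ 0.7  0.1 -0.3] open 0.0391 t 52.7
```

View pics/t35.png

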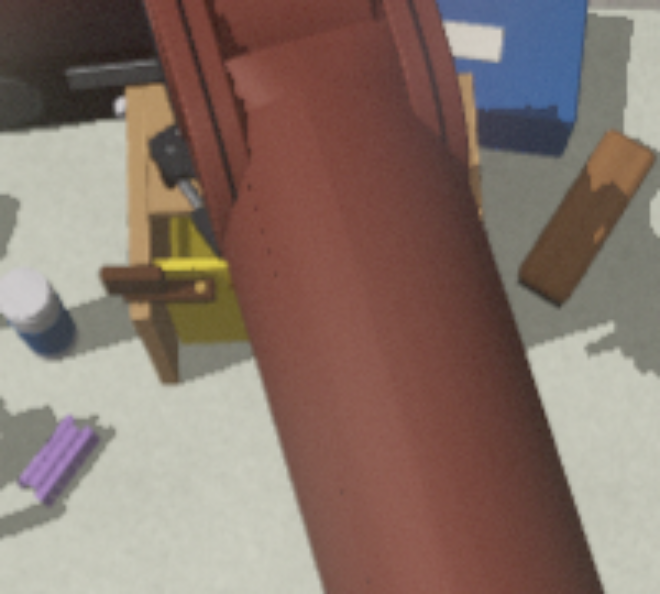

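>>> {"name": "send_rows", "arguments": {
  "steps": [
    {"offset":[-0.02,-0.006,0],"rotation":[0,0,0]},
    {"offset":[-0.045,-0.013,0],"rotation":[0,0,0]},
    {"offset":[-0.07,-0.02,0],"rotation":[0,0,0]},
    {"offset":[-0.095,-0.027,0],"rotation":[0,0,0]},
    {"offset":[-0.108,-0.03,0.005],"rotation":[0,0,0]}
  ]
}}

```text
time_s: 53.25
eef_pos: [0.6016, -0.1092, 0.3288]
ee_rot: [[-0.595, 0.803, 0.0], [0.803, 0.595, 0.002], [0.002, 0.002, -1.0]]
ft_force: [0.2, -0.3, -0.5]
opening: 0.0394
```

```bash
python3 plan.py .616 -.128 .32 165
```

```text
offset [-0.0237, 0.0003, 0.0087] rot [0.002, -0.001, -0.671] rows 4.5
pos [ 0.6016 -0.1092  0.3288] yaw 126.5 j [ 0.96  0.45 -1.2   1.35  0.42  1.62  0.45] F [ 0.2 -0.3 -0.5] open 0.0394 t 53.25
```

The left tongue is square across the front. j3 is near its limit, so another long wrist turn isn't advisable. The button needs only about 1 N at its tongue, so I'll sweep the right tongue round with closed fingers at fixed yaw instead.

```bash
cat > arc.py <<'E'
import numpy as np
a=np.radians(3.8);ux=np.array([np.cos(a),np.sin(a)]);uy=np.array([-np.sin(a),np.cos(a)]);P=np.array([.616,-.128])
def c(th,gap=0,r=.038):
    d=-np.cos(th)*ux+np.sin(th)*uy;m=np.sin(th)*ux+np.cos(th)*uy
    e=.015*abs(np.sin(th))+.0095*abs(np.cos(th))
    return P+r*d-(.008+e+gap)*m
E
python3 -c "
from arc import *
print('start',c(-.2,.012).round(4))
for t in (-.2,0,.3,.6,.9,1.2,1.4,1.57): print(t,c(t).round(4))
"
python3 plan.py .588 -.169 .32 93.8
```

```text
start [ 0.5878 -0.1692]
-0.2 [ 0.5847 -0.1576]
0 [ 0.5792 -0.148 ]
0.3 [ 0.5741 -0.1401]
0.6 [ 0.5709 -0.1296]
0.9 [ 0.5715 -0.1171]
1.2 [ 0.5769 -0.1043]
1.4 [ 0.5834 -0.0968]
1.57 [ 0.5905 -0.0916]
offset [-0.0399, -0.0466, 0.0086] rot [0.001, -0.002, 0.571] rows 3.8
pos [ 0.6016 -0.1092  0.3288] yaw 126.5 j [ 0.96  0.45 -1.2   1.35  0.42  1.62  0.45] F [ 0.2 -0.3 -0.5] open 0.0394 t 53.25
```

>>> {"name": "send_rows", "arguments": {
  "steps": [
    {"offset":[-0.01,-0.012,0],"rotation":[0,0,0.14]},
    {"offset":[-0.02,-0.024,0],"rotation":[0,0,0.28]},
    {"offset":[-0.03,-0.036,0],"rotation":[0,0,0.42]},
    {"offset":[-0.04,-0.047,0],"rotation":[0,0,0.571]},
    {"offset":[-0.04,-0.047,0],"rotation":[0,0,0.571]}
  ],
  "grip": 1
}}

```text
time_s: 53.75
eef_pos: [0.5866, -0.1681, 0.3287]
ee_rot: [[-0.065, 0.998, -0.0], [0.998, 0.065, 0.002], [0.002, -0.0, -1.0]]
ft_force: [0.2, -0.6, -0.4]
opening: 0.0069
```

>>> {"name": "send_rows", "arguments": {
  "steps": [
    {"offset":[0,0,0],"rotation":[0,0,0]},
    {"offset":[0,0,0],"rotation":[0,0,0]}
  ]
}}

```text
time_s: 53.95
eef_pos: [0.587, -0.1639, 0.3294]
ee_rot: [[-0.076, 0.997, 0.001], [0.997, 0.076, 0.003], [0.003, 0.001, -1.0]]
ft_force: [0.2, 0.5, -0.2]
opening: 0.0011
```

```bash
python3 plan.py .588 -.169 .204 93.8; python3 - <<'E'
from h import *
p=read_camera('side');cv2.imwrite('pics/s36.png',cv2.resize(p['color'][130:310,250:440,::-1],None,fx=3.3,fy=3.3))
E
```

```text
offset [-0.0054, 0.0005, 0.1254] rot [0.001, -0.003, 0.01] rows 2.5
pos [ 0.587  -0.1639  0.3294] yaw 94.4 j [ 1.    0.4  -1.09  1.35  0.35  1.59  0.03] F [ 0.2  0.5 -0.2] open 0.0011 t 53.95
```

View pics/s36.png

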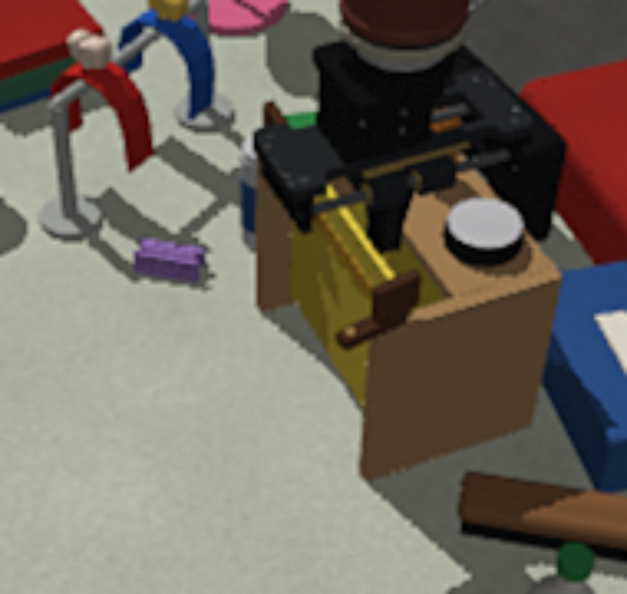

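>>> {"name": "send_rows", "arguments": {
  "steps": [
    {"offset":[-0.005,0,0.03],"rotation":[0,0,0]},
    {"offset":[-0.005,0,0.06],"rotation":[0,0,0]},
    {"offset":[-0.005,0,0.09],"rotation":[0,0,0]},
    {"offset":[-0.005,0,0.112],"rotation":[0,0,0]},
    {"offset":[-0.005,0,0.125],"rotation":[0,0,0]}
  ]
}}

```text
time_s: 54.5
eef_pos: [0.5866, -0.1691, 0.2027]
ee_rot: [[-0.074, 0.997, -0.001], [0.997, 0.074, 0.003], [0.003, -0.001, -1.0]]
ft_force: [0.2, -0.2, 0.6]
opening: 0.0005
```

>>> {"name": "send_rows", "arguments": {
  "steps": [
    {"offset":[0,0,0],"rotation":[0,0,0]},
    {"offset":[0,0,0],"rotation":[0,0,0]}
  ]
}}

```text
time_s: 54.7
eef_pos: [0.5877, -0.1695, 0.2055]
ee_rot: [[-0.073, 0.997, 0.002], [0.997, 0.073, 0.002], [0.002, 0.002, -1.0]]
ft_force: [0.4, -0.8, 0.5]
opening: 0.0006
```

```bash
python3 - <<'E'
from h import *
from arc import *
p=read_camera('side');cv2.imwrite('pics/s37.png',cv2.resize(p['color'][130:310,250:440,::-1],None,fx=3.3,fy=3.3))
s=bot.read_state();R=s['ee_rot'];x=s['eef_pos'];print(x,s['ft_force'],s['joints'].round(2))
for t in (0,.3,.6,.9,1.2,1.4,1.57): print(t,(R.T@(np.r_[c(t),.2045]-x)).round(4))
E
```

```text
[ 0.58793711 -0.16962062  0.20589409] [-0.1276276  -0.10275883  0.40909698] [ 1.01  0.46 -1.06  1.55  0.4   1.37 -0.01]
0 [ 0.0222 -0.0071  0.0014]
0.3 [ 0.0304 -0.0117  0.0014]
0.6 [ 0.0411 -0.0141  0.0014]
0.9 [ 0.0536 -0.0126  0.0014]
1.2 [ 0.0659 -0.0063  0.0015]
1.4 [0.073  0.0007 0.0015]
1.57 [0.0776 0.0082 0.0015]
```

View pics/s37.png

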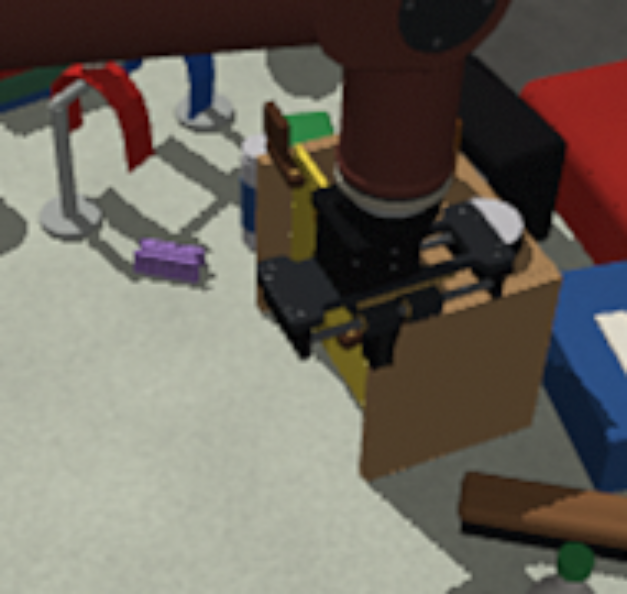

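>>> {"name": "send_rows", "arguments": {
  "steps": [
    {"offset":[0.01,-0.003,0.0015],"rotation":[0,0,0]},
    {"offset":[0.022,-0.007,0.0015],"rotation":[0,0,0]},
    {"offset":[0.03,-0.012,0.0015],"rotation":[0,0,0]},
    {"offset":[0.035,-0.013,0.0015],"rotation":[0,0,0]},
    {"offset":[0.041,-0.014,0.0015],"rotation":[0,0,0]}
  ]
}}

```text
time_s: 55.25
eef_pos: [0.57, -0.1299, 0.2034]
ee_rot: [[-0.071, 0.997, 0.001], [0.997, 0.071, 0.001], [0.001, 0.001, -1.0]]
ft_force: [0.6, -2.4, 0.2]
opening: 0.0004
```

```bash
python3 - <<'E'
from h import *
from arc import *
p=read_camera('side');cv2.imwrite('pics/s38.png',cv2.resize(p['color'][130:310,250:440,::-1],None,fx=3.3,fy=3.3))
s=bot.read_state();R=s['ee_rot'];x=s['eef_pos'];print(x,s['ft_force'],s['joints'].round(2))
for t in (.6,.9,1.2,1.4,1.57): print(t,(R.T@(np.r_[c(t),.204]-x)).round(4))
E
```

```text
[ 0.56989125 -0.12859614  0.20335171] [-0.26437431 -0.00570886  0.73554399] [ 1.01  0.4  -1.09  1.62  0.36  1.34 -0.06]
0.6 [-0.0011  0.001  -0.0006]
0.9 [ 0.0113  0.0024 -0.0006]
1.2 [ 0.0237  0.0087 -0.0006]
1.4 [ 0.0307  0.0157 -0.0006]
1.57 [ 0.0354  0.0232 -0.0006]
```

View pics/s38.png

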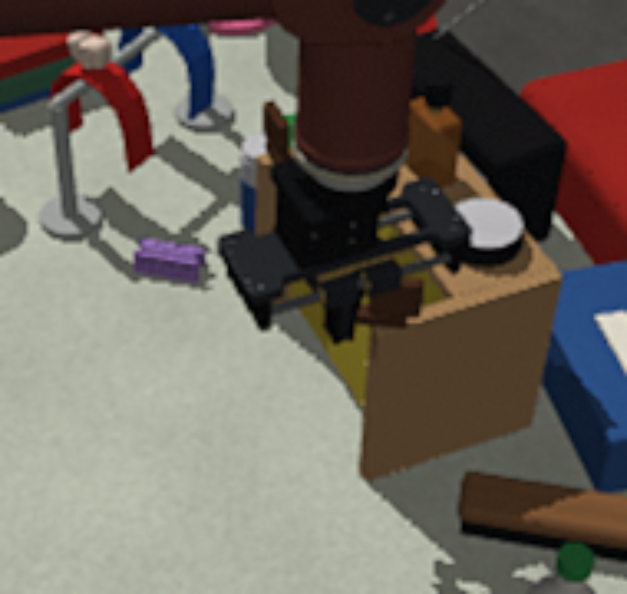

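The fin is turning, so the sweep is working. Continuing.

>>> {"name": "send_rows", "arguments": {
  "steps": [
    {"offset":[0.006,0.001,-0.001],"rotation":[0,0,0]},
    {"offset":[0.011,0.002,-0.001],"rotation":[0,0,0]},
    {"offset":[0.017,0.006,-0.001],"rotation":[0,0,0]},
    {"offset":[0.024,0.009,-0.001],"rotation":[0,0,0]},
    {"offset":[0.031,0.016,-0.001],"rotation":[0,0,0]}
  ]
}}

```text
time_s: 55.8
eef_pos: [0.5841, -0.0974, 0.2041]
ee_rot: [[-0.072, 0.997, 0.0], [0.997, 0.072, 0.002], [0.002, 0.0, -1.0]]
ft_force: [-0.5, -1.4, 0.1]
opening: 0.0004
```

>>> {"name": "send_rows", "arguments": {
  "steps": [
    {"offset":[0.002,0.003,0],"rotation":[0,0,0]},
    {"offset":[0.004,0.006,0],"rotation":[0,0,0]}
  ]
}}

```text
time_s: 56.0
eef_pos: [0.5901, -0.0929, 0.2042]
ee_rot: [[-0.072, 0.997, 0.001], [0.997, 0.072, 0.002], [0.002, 0.001, -1.0]]
ft_force: [0.1, -0.8, 1.2]
opening: 0.0007
```

>>> {"name": "send_rows", "arguments": {
  "steps": [
    {"offset":[0,0.002,0],"rotation":[0,0,0]},
    {"offset":[0,0.003,0],"rotation":[0,0,0]}
  ]
}}

```text
time_s: 56.2
eef_pos: [0.5928, -0.093, 0.2041]
ee_rot: [[-0.072, 0.997, 0.0], [0.997, 0.072, 0.002], [0.002, 0.0, -1.0]]
ft_force: [-2.0, 0.4, 0.0]
opening: 0.0005
```

```bash
python3 - <<'E'
from h import *
p=read_camera('side');cv2.imwrite('pics/s39.png',cv2.resize(p['color'][130:310,250:440,::-1],None,fx=3.3,fy=3.3))
s=bot.read_state();R=s['ee_rot'];x=s['eef_pos'];print(x,s['ft_force'],s['joints'].round(2))
E
```

```text
[ 0.59282454 -0.09320329  0.20409155] [-1.15159524  0.139672    0.04283646] [ 0.91  0.44 -1.08  1.58  0.39  1.36 -0.14]
```

View pics/s39.png

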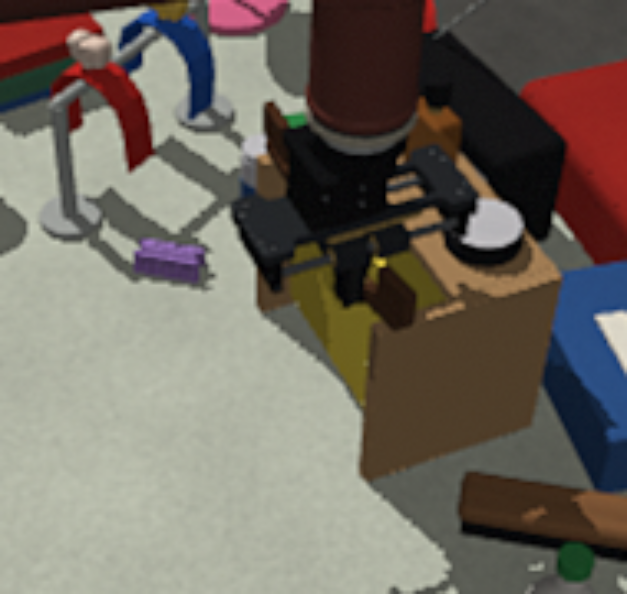

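>>> {"name": "send_rows", "arguments": {
  "steps": [
    {"offset":[0,0.002,0],"rotation":[0,0,0]},
    {"offset":[0,0.003,0],"rotation":[0,0,0]}
  ]
}}

```text
time_s: 56.45
eef_pos: [0.5957, -0.0932, 0.2042]
ee_rot: [[-0.071, 0.997, 0.001], [0.997, 0.071, 0.002], [0.002, 0.001, -1.0]]
ft_force: [-1.4, 1.0, -0.3]
opening: 0.0003
```

>>> {"name": "send_rows", "arguments": {
  "steps": [
    {"offset":[0,0.002,0],"rotation":[0,0,0]},
    {"offset":[0,0.002,0],"rotation":[0,0,0]}
  ]
}}

```text
time_s: 56.65
eef_pos: [0.5979, -0.093, 0.2042]
ee_rot: [[-0.072, 0.997, 0.001], [0.997, 0.072, 0.002], [0.002, 0.001, -1.0]]
ft_force: [-1.0, 0.7, 0.2]
opening: 0.0007
```

>>> {"name": "send_rows", "arguments": {
  "steps": [
    {"offset":[0,0.002,0],"rotation":[0,0,0]},
    {"offset":[0,0.002,0],"rotation":[0,0,0]}
  ]
}}

```text
time_s: 56.85
eef_pos: [0.5998, -0.0928, 0.2042]
ee_rot: [[-0.072, 0.997, 0.001], [0.997, 0.072, 0.002], [0.002, 0.001, -1.0]]
ft_force: [-1.6, 0.6, 0.3]
opening: 0.0006
```

>>> {"name": "send_rows", "arguments": {
  "steps": [
    {"offset":[0,0.002,0],"rotation":[0,0,0]},
    {"offset":[0,0.002,0],"rotation":[0,0,0]}
  ]
}}

```text
time_s: 57.05
eef_pos: [0.5999, -0.0928, 0.204]
ee_rot: [[-0.072, 0.997, -0.004], [0.997, 0.072, 0.001], [0.001, -0.004, -1.0]]
ft_force: [-10.2, 0.4, 4.6]
opening: 0.0004
```

```bash
python3 - <<'E'
from h import *
p=read_camera('side');cv2.imwrite('pics/s40.png',cv2.resize(p['color'][130:310,250:440,::-1],None,fx=3.3,fy=3.3))
s=bot.read_state();print(s['eef_pos'],s['ft_force'],s['joints'].round(2))
E
```

```text
[ 0.59993977 -0.09282448  0.2039504 ] [-10.3273359    0.26463704   4.51694511] [ 0.89  0.46 -1.07  1.56  0.4   1.37 -0.15]
```

View pics/s40.png

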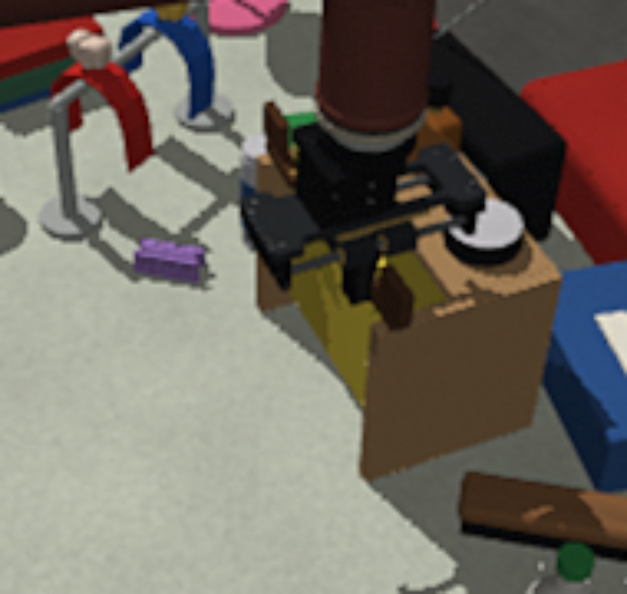

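The stop is reached (10 N). Backing off away from the tongue, rising and checking everything.

>>> {"name": "send_rows", "arguments": {
  "steps": [
    {"offset":[0,-0.02,0],"rotation":[0,0,0]},
    {"offset":[0,-0.04,-0.03],"rotation":[0,0,0]},
    {"offset":[0,-0.06,-0.07],"rotation":[0,0,0]},
    {"offset":[0,-0.08,-0.11],"rotation":[0,0,0]},
    {"offset":[-0.03,-0.1,-0.15],"rotation":[0,0,0]}
  ]
}}

```text
time_s: 57.6
eef_pos: [0.5051, -0.1238, 0.3535]
ee_rot: [[-0.078, 0.997, 0.002], [0.997, 0.078, 0.001], [0.001, 0.002, -1.0]]
ft_force: [1.0, -1.3, 0.2]
opening: 0.0008
```

>>> {"name": "send_rows", "arguments": {
  "steps": [
    {"offset":[-0.05,-0.01,0],"rotation":[0,0,0]},
    {"offset":[-0.1,-0.01,0],"rotation":[0,0,0.05]},
    {"offset":[-0.15,-0.01,0],"rotation":[0,0,0.1]},
    {"offset":[-0.2,-0.01,0],"rotation":[0,0,0.15]},
    {"offset":[-0.24,-0.01,0],"rotation":[0,0,0.2]}
  ]
}}

```text
time_s: 58.1
eef_pos: [0.512, -0.3717, 0.3504]
ee_rot: [[0.133, 0.991, 0.001], [0.991, -0.133, 0.001], [0.001, 0.0, -1.0]]
ft_force: [0.3, -0.4, 0.3]
opening: 0.0002
```

```bash
python3 - <<'E'
from h import *
p=read_camera('side');save(p,'s41');cv2.imwrite('pics/s41z.png',cv2.resize(p['color'][110:310,240:440,::-1],None,fx=3,fy=3))
p=read_camera('top');save(p,'t41');cv2.imwrite('pics/t41z.png',cv2.resize(p['color'][100:300,100:380,::-1],None,fx=2.8,fy=2.8))
s=bot.read_state();print(s['eef_pos'],s['ft_force'],s['joints'].round(2))
E
```

```text
[ 0.51075819 -0.37549832  0.34865619] [-1.08823116 -0.11910281  0.11173033] [ 1.25  0.42 -1.    1.25  0.35  1.65  0.19]
```

View pics/s41z.png

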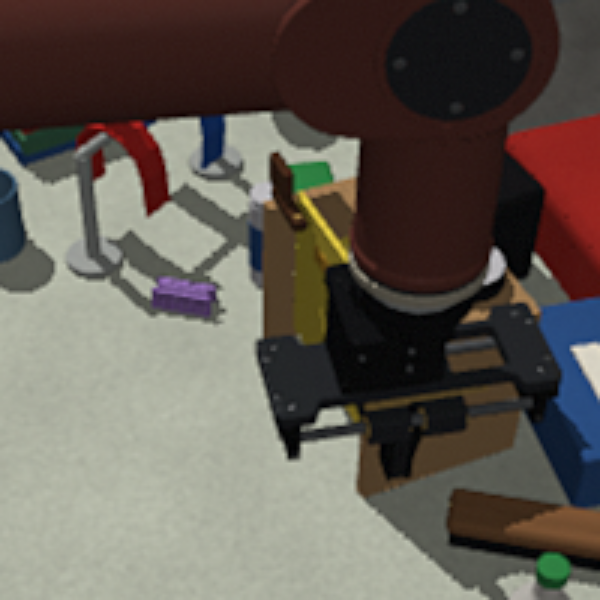

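View pics/t41z.png

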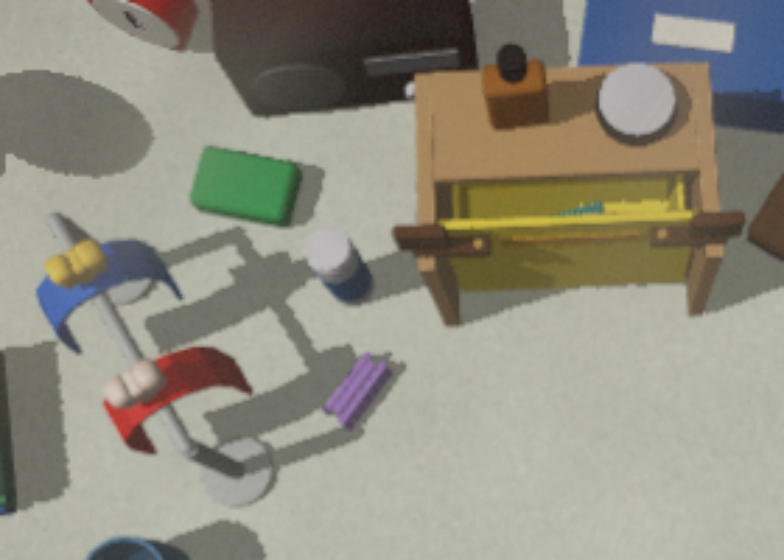

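View pics/t41.png

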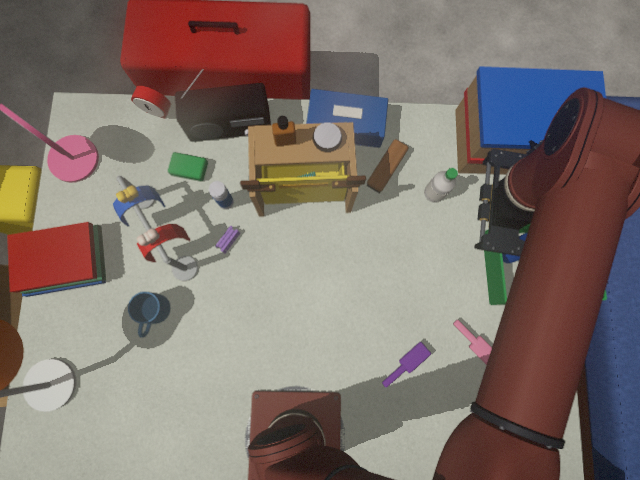

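```bash
python3 - <<'E'
from h import *
pt=read_camera('top')
d=np.array([.835,.55]);n=np.array([-.55,.835]);m=np.array([.531,.380])
for nm,u in(('blue',(75,262)),('red',(134,384))):
    X=onz(pt,(100+u[0]/2.8,100+u[1]/2.8),.205)[:2];print(nm,X.round(3),'along',((X-m)@d).round(3),'across',((X-m)@n).round(3))
for q,tag in(('pink_comb','pc'),('teal_comb','tc'),('lotion','lo'),('deodorant','de'),('mug','mug'),('soap_box','soap'),('shoe_brush','sb')):
    for r in spotter.spot_point(pt,q)[:1]: print(q,np.round(r['point'],1),round(r['p'],2),onz(pt,r['point'],0).round(3)[:2])
c=lambda u,v:(100+u/2.8,100+v/2.8)
A=onz(pt,c(440,224),.216);B=onz(pt,c(700,215),.216);print('lip',A.round(3),B.round(3),((A+B)/2).round(3))
L=onz(pt,c(410,247),.206),onz(pt,c(480,243),.212);R=onz(pt,c(735,229),.212),onz(pt,c(660,235),.212)
for s in(L,R):
    v=s[1]-s[0];print('tongue dir deg',np.degrees(np.arctan2(v[1],v[0])).round(1))
E
```

```text
blue [0.579 0.409] along 0.056 across -0.002
red [0.476 0.349] along -0.063 across 0.005
teal_comb [297.5 186.4] 0.59 [0.674 0.016]
lotion [437.  191.1] 0.93 [ 0.672 -0.385]
deodorant [225.2 202.2] 0.82 [0.622 0.219]
mug [153.8 311.2] 0.68 [0.313 0.392]
soap_box [191.  170.3] 0.58 [0.714 0.323]
shoe_brush [386.9 166.4] 0.82 [ 0.742 -0.241]
lip [0.617 0.103 0.216] [ 0.632 -0.116  0.216] [ 0.624 -0.007  0.216]
tongue dir deg -86.9
tongue dir deg 96.4
```

All measurements agree, so I'm handing in.

```bash
python3 -c "
from bench import bot
print(bot.close_job()); print(bot.read_state()['time_s'])"
```

```text
the job is handed in; nothing more can be done
None
the job is handed in; nothing more can be done
```

The ledge is tidied and handed in at about 58 s of the 208 s allowed. The system gave no verdict, so what follows rests on my own checks.

**What I did**
- **Headbands:** I hung both astride the steel rail.
- **Bin contents:** The lilac clip nearest the base, the wooden hairbrush and the teal comb went into the tilted-out bin. The comb lay too close to the green crate for the gripper, so I first nudged it clear with tilted fingers. I saw no pink comb.
- **Shutting the bin:** I pushed the bin shut until it met its stop, at about 27 N.
- **Turnbuttons:** I turned the left one by its fin. Joint 3 was then near its limit, so I swept the right one round by its tongue with closed fingers until it met its stop at about 10 N.

**Last checks, from the final top view**
- **Bin:** The lip measured at x = 0.624, against about 0.621 expected when shut. The comb shows inside. The brush and clip were seen in the bin before it was shut.
- **Turnbuttons:** The tongues point at −87° and 96°, where square is −86.2° and 93.8°.
- **Headbands:** The bows sit within 5 mm of the rail line, 56 mm one side of its middle and 63 mm the other. Both are upright.
- **Other things:** The lotion, deodorant, mug, soap box and shoe brush measured within about 15 mm of their start, which fits detector scatter. I did not re-measure the cologne and the tin, but they look unmoved.
- **Arm:** Clear of everything.

No check failed or disagreed. The only off reading was up to 14 N of sideways force while holding the left fin, which went away on release.

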